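# Pack the two-tier picnic box

## Task

Pack the picnic box: first lift its flap all the way open, lay every piece of cutlery and hand utensil lying on the worktop flat in the lower tier beneath it, and fold the flap fully shut again. Then swing the tray on the other side of the box up and back as far as it goes, put every small tin into the space beneath it, and bring the tray fully down again. Lower the flap and the tray by hand without letting them fall, and leave the mug and the lemon where they are.

Things in the scene. Friction and masses are not known exactly. Their poses are not given: they have to be found in the camera images.
- picnic_box: open wooden box, fixed, 251 (x) x 334 (y) mm; origin at the centre of its underside, front faces -x (to the robot), y to its left, z up. Floor and walls 8 mm thick. A partition at y = 11 to 19 mm, 125 mm high, makes two bays: flap bay on the -y side, tray bay on the +y side. Back and left walls 125 mm, right wall 72 mm high
- lower_tier (a point): middle of the floor of the flap bay's lower tier, at box x = 0, y = -74, z = 8 mm. Inside the bay measures x = -117 to 117, y = -159 to 11 mm; its front wall is 58 mm high; the flap lies over it at 65 mm. With the flap open, the way in from above is free from x = -117 to 95 mm
- tray_bay (a point): middle of the floor of the bay under the tray, at box x = -30, y = 89, z = 8 mm. Inside it measures x = -117 to 56, y = 19 to 159 mm; front wall 112 mm high; a thin divider 85 mm high at x = 56 to 62 mm ends it at the back; the narrow slot behind that stays empty. With the tray raised, the way in from above is free up to about x = 55 mm
- flap (a joint): flap angle: 0 shut, 1.65 fully open (just past upright, where it stays by itself against its stop; below about 1.57 it falls shut). Hinge axis along the box's y; the front edge swings up and back. Flap 182 mm from hinge to front edge, 158 mm wide, 6 mm thick, 0.15 kg, light hinge
- flap_hinge (a point): middle of the flap's hinge axis, at box x = 100, y = -74, z = 65 mm
- flap_bar (a point): middle of the flap's handle, a round steel bar 10 mm thick, 90 mm long along the box's y, on a loop beyond the flap's front edge; flap shut: at box x = -110, y = -74, z = 90 mm (210 mm in front of and 25 mm above the hinge axis). Can be pinched from above, fingers closing along the box's x, at any flap angle; it turns between the pads
- tray_arm (a joint): angle q of the tray's arms: 0 down, 2.53 fully raised and back, where it stays (past about 1.5 its weight carries it back, below that down). Parallel arms 100 mm long keep the tray level. With a = 185 deg - q it shifts from its closed place by x = 100 (cos a - cos 185 deg), z = 100 (sin a - sin 185 deg) mm in box axes: up, then back; at the end 176 mm back, 73 mm up
- tray_bar (a point): middle of the tray's handle, a round steel bar 10 mm thick, 90 mm long along the box's y, above the tray's front edge; tray down: at box x = -112, y = 89, z = 160 mm. Stays level; pinch it from above, fingers closing along the box's x. Tray 165 x 122 x 32 mm, 0.3 kg with arms; underside 90 mm above the box's underside when down, its rim 38 mm below the bar's centre
- spoon_a: steel spoon, 188 x 38 x 15 mm. Lies flat; origin at the middle of its length on its underside, x along its length. Grip across at its middle. May be absent
- fork_a: steel fork, 193 x 26 x 15 mm. Lies flat; origin at the middle of its length on its underside, x along its length. Grip across at its middle. May be absent
- peeler: vegetable peeler with dark handle, 170 x 25 x 18 mm. Lies flat; origin at the middle of its length on its underside, x along its length. The handle (24 mm wide, 17 mm high) spans x = -85 to 20 mm: grip across at x = -30 mm. May be absent
- opener: bottle opener with black handle and flat steel end, 174 x 41 x 20 mm. Lies flat; origin at the middle of its length on its underside, x along its length. The handle (24 mm wide, 19 mm high) spans x = -87 to 18 mm: grip across at x = -35 mm. May be absent
- tin_small: small food tin, upright cylinder 57 mm across, 72 mm high, 0.18 kg; origin at the centre of its underside. May be absent
- tin_far: small food tin of the same size, upright cylinder 57 mm across, 72 mm high, 0.18 kg; origin at the centre of its underside. May be absent
- mug_b: mug 90 x 122 x 105 mm at the left, a bystander; origin under its centre
- lemon: lemon 78 x 55 x 56 mm, right of the tins, a bystander; origin under its centre

How it is judged:
By the outcome, as a careful person would: the job done as asked, in the order asked, and still so for the second after the job is handed in, with the robot touching nothing.
Of spoon_a, fork_a, peeler, opener only 2 to 3 are there at a start; the rules pass over those that are not, and their reading is None.
Of tin_small, tin_far only 1 to 2 are there at a start; the rules pass over those that are not, and their reading is None.
At some moment in a run one of spoon_a, fork_a, peeler, opener, tin_small, tin_far may be knocked a few centimetres aside while the robot is not near it.
It also fails if it takes over 210 s, if anything falls off the work surface, if the arm or the gripper's body presses on something with over 40 N, if the wrist force passes 120 N, or if a joint passes its speed limit or range.

## Robot

A 7-joint arm with a two-finger parallel gripper is mounted at the origin on a cart in front of the work surface, level with it; the furniture and walls round the work are solid. World frame = base frame: x ahead of the robot, y to its left, z up, the work surface at z = 0. Lengths are in m, angles in rad, forces in N, time in s.
With the tool pointing down it reaches from about 0.425 to 0.875 m from the base axis. Payload 8.4 kg.
Tool frame: the origin (TCP) lies on the centre line of the jaws, within the pads' length; the fingertips stand 11 mm ahead of it and the grasp point (between the pads) lies 8 mm behind it; z points along the fingers, y is the direction in which the jaws open and shut (so a half turn about z gives the same grasp; the last joint's range is limited). The gripper opens to 87 mm and grips with 3 to 60 N. Pads are 19 mm wide; open, the fingers measure 117 mm over their backs; the gripper's body (75 mm by 190 mm) begins 51 mm behind the grasp point.
Start: joints at [1.088, 0.333, 0.04, 1.465, -0.013, 1.343, -0.059], TCP at [0.243, -0.603, 0.234] pointing down, gripper open.
Joint ranges: [-2.58, 2.58], [-0.38, 2.09], [-1.3, 1.39], [0.25, 2.4], [-1.5, 4.64], [0.08, 2.09], [-2.65, 2.65]. Speed limits (rad/s): [2.22, 2.22, 2.79, 2.79, 3.14, 3.14, 3.14].

## Interface

Orientations are given as a rotation vector (axis times angle).
In Python, from cell import robot gives the robot as it stands.
- The arm moves only by the tool carry_out, never from a script. Its argument "series" is a list of rows, each a list of 7 numbers: the gripper's target within -1 to 1 (shut at 1, half-way at 0, fully open at -1), then the shift along the tool's x, y, z in units of 30 mm (1.0 is 30 mm), then the turn, a rotation vector about the tool's x, y, z in units of 6 degrees (1.0 is 6 degrees). A call has 1 to 10 rows; each row shifts and turns the commanded pose from where the row before left it, along the tool's axes as they then stand; what a row does not reach is not made up. A row lasts 1/10 s, in which the tool goes at most 50 mm and 8.59 degrees, less where a joint would pass 70% of its speed; a pose out of reach is approached as far as the arm can. A call is refused whole if a number of a shift passes 1 or a number of a turn 1, either way. A call with a gripper value outside its range is refused whole. The fingers move at their own pace and stop on an object; "newtons" is the grip in N (left out, the last holds). Time passes only in rows, so rows that do not move let the fingers close. It gives the time, the measured TCP pose, the force and the opening at its end, in the units of the state.
- robot.observe(): the state, without advancing time (a new reading comes with each control period).
- robot.get_image(name): name is "scene" or "top" or "wrist"; returns (picture, depth): 384x512x3 uint8, red, green, blue; 384x512 float32, m along the optical axis (not along the pixel's ray), 0 where there is no reading.
- robot.camera_info(name): a dict with "fovy" (degrees; the focal length in pixels is half the picture's height over the tangent of half this angle, whatever the lens; pixels are square), "cx", "cy" (the principal point, pixels), "R" (3x3) and "t" (3): a world point X has camera coordinates R X + t. Camera axes: x right, y down, z forward; pixel columns grow to the right and rows downward; lengths in m; the calibration is good to about 2 mm. A picture is of the moment at which its call begins: read the wrist's pose just before it. camera_info takes no time and is no camera call; for the wrist camera it gives the pose at the moment of the call.
- robot.hand_in(): hands the job in, once; it reports no verdict.
Trained networks look in the newest picture that a camera, given by its name, has taken for a name from the list of things; names that differ only in an ending like _2 or _b are one class to them, and where a whole thing is asked for, a point or a joint stands for the part that bears it (a point fixed in the world has none). Each returns a list of dicts, best first, with "score" (0 to 1); they miss things now and then, are a little off and sometimes report something else, mostly with a low value. They report only what shows in the picture. A call takes as long as a camera call.
- robot.recognise(camera, label): "point" ([column, row] in pixels, amid what is visible of it).
- robot.cut_out(camera, label): "region" (384x512 bool, what is visible of it) and "point" ([column, row] in pixels, amid what is visible of it).
The state is a dict: "time_s": time; "q": joint angles; "qd": joint speeds; "joint_torque": joint torques, N m; "tcp_pos": TCP position; "eef_rot": TCP orientation; "force": force on the tool from outside, world axes, zero at the start; "moment": the same for the moment, N m; "grip_width": opening from 0.0 (shut) to 1.0 (fully open).
Only numpy, scipy, OpenCV 4.12 (cv2) and the standard library are available. Lean on these libraries where they do the work, as an engineer would, in place of code of your own. Each camera call takes 0.05 s, during which the arm holds its last target.

## Working session

There is one attempt and no reset: what is moved stays moved. The work goes in short steps, Python scripts to look and compute and a tool call to move; the robot and the scene stay as the last step left them, time stands still between calls to the robot, and variables do not carry over. Pictures are saved under pics/ and viewed, and the job is handed in when it is done.

Besides the shell and the picture viewer there is one more tool, called after "Request:" in YAML: its name, and indented under it one key for each argument. carry_out: Moves the arm, as the interface text tells. Its arguments: {"type":"object","properties":{"series":{"type":"array","items":{"type":"array","items":{"type":"number"}}},"newtons":{"type":"number"}},"required":["series"]}

```bash
ls; mkdir -p pics; cat > h.py <<'E'
from cell import robot
import numpy as np, cv2
from scipy.spatial.transform import Rotation as Ro
def ray(cam,info,uv,z=None,d=None):
    f=192/np.tan(np.radians(info['fovy'])/2)
    R=np.array(info['R']);t=np.array(info['t'])
    c=np.array([(uv[0]-info['cx'])/f,(uv[1]-info['cy'])/f,1.0])
    if d is not None: return R.T@(c*d-t)
    o=-R.T@t; v=R.T@c
    return o+v*(z-o[2])/v[2]
def cloud(info,dep):
    f=192/np.tan(np.radians(info['fovy'])/2)
    R=np.array(info['R']);t=np.array(info['t'])
    v,u=np.mgrid[0:384,0:512]
    c=np.stack([(u-info['cx'])/f*dep,(v-info['cy'])/f*dep,dep],-1)
    P=(c-t)@R
    P[dep<=0]=np.nan
    return P
def proj(info,X):
    f=192/np.tan(np.radians(info['fovy'])/2)
    c=np.array(info['R'])@np.array(X)+np.array(info['t'])
    return [info['cx']+f*c[0]/c[2],info['cy']+f*c[1]/c[2]]
def save(name,img): cv2.imwrite('pics/'+name,img[:,:,::-1])
E
python3 - <<'E'
from h import *
for c in ['scene','top','wrist']:
    i,d=robot.get_image(c); save('a_%s.png'%c,i); np.save('d_%s.npy'%c,d)
    inf=robot.camera_info(c); print(c,inf)
print(robot.observe())
E
```

```text
pics
scene {'fovy': 54.14491111921582, 'cx': 256.17542293457797, 'cy': 191.30485687978498, 'R': array([[-0.57054934, -0.82118957,  0.0110058 ],
       [-0.61257036,  0.41660156, -0.67171474],
       [ 0.54702011, -0.38998823, -0.74072814]]), 't': array([0.36424032, 0.37866133, 1.04056603])}
top {'fovy': 44.318975364256374, 'cx': 258.3597248723933, 'cy': 192.94773491615558, 'R': array([[-0.00968623, -0.99977976, -0.01861755],
       [-0.99676114,  0.01114008, -0.0796438 ],
       [ 0.07983366,  0.0177858 , -0.99664951]]), 't': array([0.08707231, 0.5604394 , 1.54731243])}
wrist {'fovy': 69.94000572852696, 'cx': 259.53130337182756, 'cy': 189.4590432956265, 'R': array([[ 3.74879921e-01, -9.27073049e-01, -7.78936053e-04],
       [-8.92346039e-01, -3.61064939e-01,  2.70833263e-01],
       [-2.51363465e-01, -1.00834872e-01, -9.62625959e-01]]), 't': array([-0.65074211, -0.03317805,  0.39086076])}
{'time_s': 0.15, 'q': array([ 1.08780242,  0.333751  ,  0.03991448,  1.46602124, -0.01336966,
        1.34332048, -0.05847874]), 'qd': array([-2.79244134e-05, -3.52112887e-03,  5.20051464e-04, -3.00510933e-03,
       -1.45943532e-03,  4.64584074e-04, -2.44801482e-04]), 'joint_torque': array([ 3.27415779e-03, -6.56841660e+01,  1.33737076e+00, -4.04110157e+01,
       -5.95700322e-02,  4.17942717e-02,  5.41357610e-05]), 'tcp_pos': array([ 0.24320882, -0.60242081,  0.23288557]), 'eef_rot': array([-3.08277263e+00, -5.98905879e-01,  5.57452747e-04]), 'force': array([-0.45398806,  1.09725123,  0.2904992 ]), 'moment': array([-0.02625369,  0.02796116, -0.05003352]), 'grip_width': 1.0013916058817274}
```

View pics/a_scene.png

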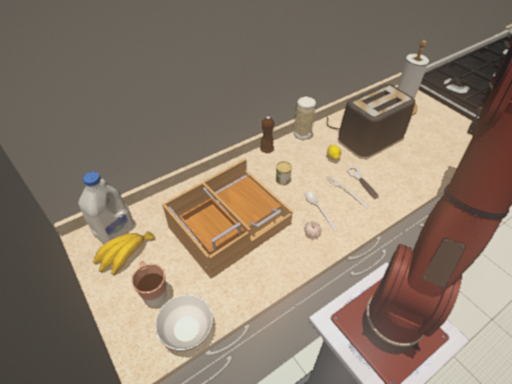

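View pics/a_top.png

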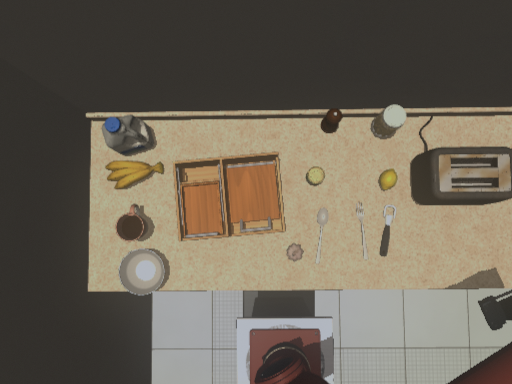

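View pics/a_wrist.png

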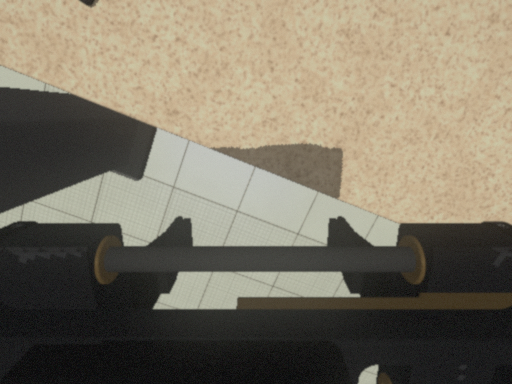

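The box is at about (230,197) in the top picture. The spoon is at (321,230), the fork at (363,230), and a dark-handled piece (opener or peeler) at (387,230). One tin is at (316,175), the lemon at (388,179) and the mug at (131,226).

```bash
python3 - <<'E'
from h import *
inf=robot.camera_info('top'); d=np.load('d_top.npy'); P=cloud(inf,d); np.save('P_top.npy',P)
for n in ['picnic_box','spoon_a','fork_a','peeler','opener','tin_small','tin_far','flap_bar','tray_bar','lemon','mug_b']:
    r=robot.cut_out('top',n)
    for x in r[:3]:
        m=x['region']; p=P[m]; ok=~np.isnan(p[:,0]); p=p[ok]
        print(n,round(x['score'],2),np.round(x['point'],1),m.sum(),np.round(np.median(p,0),3),np.round(np.percentile(p,[2,98],axis=0),3).tolist() if len(p) else None)
        if n in('spoon_a','fork_a','peeler','opener') and len(p)>5:
            ob=cv2.minAreaRect(p[:,:2].astype(np.float32)*1000); print('   rect',ob)
    r=robot.recognise('scene',n)
    print('   scene',[(round(x['score'],2),np.round(x['point'])) for x in r[:3]])
E
python3 - <<'E'
import cv2
i=cv2.imread('pics/a_top.png'); 
cv2.imwrite('pics/a_topz.png',cv2.resize(i[135:275,165:425],None,fx=3,fy=3,interpolation=cv2.INTER_CUBIC))
E
```

```text
picnic_box 0.6 [228.1 197.3] 8516 [0.549 0.178 0.072] [[0.425, 0.013, 0.004], [0.673, 0.337, 0.13]]
   scene [(0.86, array([225., 214.]))]
spoon_a 0.6 [322.1 219.3] 267 [ 0.466 -0.124  0.007] [[0.334, -0.148, -0.003], [0.51, -0.108, 0.018]]
   rect ((422.3162841796875, -119.59183502197266), (35.57954406738281, 184.73223876953125), 78.04593658447266)
spoon_a 0.41 [198.6 210. ] 2121 [0.507 0.259 0.097] [[0.427, 0.196, 0.089], [0.587, 0.319, 0.165]]
   rect ((508.13580322265625, 257.4554443359375), (177.7751007080078, 127.03564453125), 5.3827738761901855)
spoon_a 0.4 [229.2 195.8] 8499 [0.548 0.178 0.072] [[0.424, 0.013, 0.004], [0.673, 0.336, 0.129]]
   rect ((557.3952026367188, 181.533203125), (278.7496032714844, 360.43658447265625), 6.2671051025390625)
   scene [(0.7, array([316., 195.]))]
fork_a 0.56 [198.9 207.9] 2191 [0.507 0.259 0.097] [[0.425, 0.196, 0.088], [0.589, 0.319, 0.165]]
   rect ((508.24249267578125, 258.64642333984375), (176.9180450439453, 130.2222137451172), 5.075815200805664)
fork_a 0.44 [228.3 195.1] 8555 [0.549 0.177 0.072] [[0.425, 0.011, 0.004], [0.674, 0.337, 0
[... 1285 characters left out ...]
bar 0.72 [254.8 189.1] 3014 [0.557 0.1   0.068] [[0.441, 0.023, 0.011], [0.654, 0.176, 0.093]]
   scene [(0.62, array([250., 204.]))]
tray_bar 0.77 [202.1 209.2] 2113 [0.507 0.259 0.096] [[0.427, 0.197, 0.089], [0.587, 0.319, 0.165]]
   scene [(0.96, array([210., 225.])), (0.7, array([249., 199.])), (0.55, array([333., 155.]))]
lemon 0.84 [389.9 177.1] 290 [ 0.603 -0.343  0.046] [[0.572, -0.371, 0.023], [0.633, -0.321, 0.059]]
   scene [(0.56, array([333., 156.]))]
mug_b 0.8 [134.1 224.9] 780 [0.458 0.489 0.066] [[0.414, 0.446, 0.025], [0.518, 0.529, 0.108]]
mug_b 0.63 [228.1 198.6] 8475 [0.548 0.177 0.072] [[0.425, 0.013, 0.004], [0.673, 0.336, 0.129]]
   scene [(0.71, array([148., 282.]))]
```

View pics/a_topz.png

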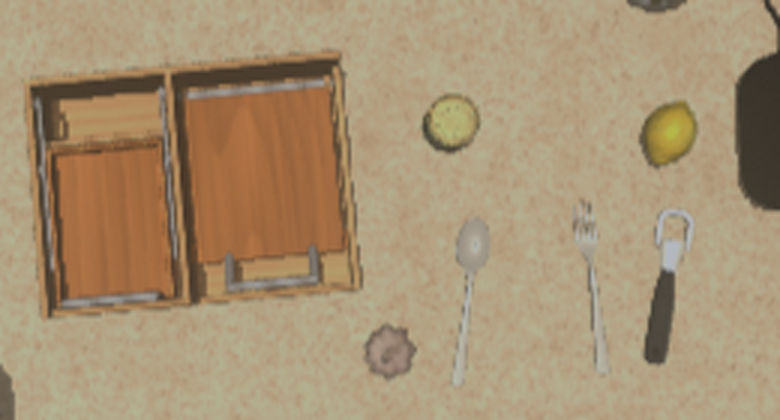

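```bash
cat > fitbox.py <<'E'
from h import *
from scipy.optimize import minimize
def fit(P):
    m=(P[...,2]>0.117)&(P[...,2]<0.133)&(P[...,0]>.38)&(P[...,0]<.75)&(P[...,1]>-.03)&(P[...,1]<.40)
    p=P[m][:,:2]
    segs=[(117,125.5,-167,167),(-125,125,159,167),(-125,125,11,19)]
    def loc(q): 
        x=p-q[:2]; c,s=np.cos(q[2]),np.sin(q[2])
        return 1000*np.stack([x@[c,s],x@[-s,c]],-1)
    def cost(q):
        L=loc(q); D=[]
        for a,b,c_,d in segs:
            dx=np.abs(L[:,0]-(a+b)/2)-max(0,(b-a)/2-4); dy=np.abs(L[:,1]-(c_+d)/2)-max(0,(d-c_)/2-4)
            D.append(np.hypot(np.maximum(dx,0),np.maximum(dy,0)))
        return np.minimum(np.min(D,0),8).__pow__(2).mean()
    best=None
    for y0 in (0,.1,-.1,.05):
      for dy in (-.02,0,.02):
        r=minimize(cost,[.55,.175+dy,y0],method='Nelder-Mead',options=dict(initial_simplex=np.array([[.55,.175+dy,y0],[.57,.175+dy,y0],[.55,.195+dy,y0],[.55,.175+dy,y0+.05]]),xatol=1e-5,fatol=1e-5,maxiter=2000))
        if best is None or r.fun<best.fun: best=r
    return best,p,loc(best.x)
if __name__=='__main__':
    P=np.load('P_top.npy'); b,p,L=fit(P); print(b.x,b.fun,len(p))
    q=b.x;c,s=np.cos(q[2]),np.sin(q[2])
    W=lambda x,y:np.array([q[0]+(c*x-s*y)/1e3,q[1]+(s*x+c*y)/1e3])
    for n,(x,y) in dict(flapbar=(-110,-74),traybar=(-112,89),tier=(0,-74),bay=(-30,89)).items(): print(n,W(x,y))
    # check bars
    for lo,hi,nm in ((.15,.175,'traybar'),):
        m=(P[...,2]>lo)&(P[...,2]<hi)&(P[...,0]>.38)&(P[...,0]<.6)&(P[...,1]>.1)&(P[...,1]<.36)
        print(nm,m.sum(),P[m].mean(0))
    m=(P[...,2]>.083)&(P[...,2]<.1)&(P[...,0]>.40)&(P[...,0]<.5)&(P[...,1]>.02)&(P[...,1]<.165)
    print('flapbar',m.sum(),P[m].mean(0))
    np.save('box.npy',q)
E
python3 fitbox.py
```

```text
[0.546379   0.17190121 0.08060663] 22.82136290193704 1044
flapbar [0.4426946  0.08928436]
traybar [0.42757644 0.25159406]
tier [0.55233744 0.09814149]
bay [0.50931019 0.25819665]
traybar 107 [0.42753013 0.25138716 0.16446674]
flapbar 118 [0.44522886 0.08898651 0.09284145]
```

```bash
cat >> h.py <<'E'
Q=np.load('box.npy')
def W(x,y,z=None):
    c,s=np.cos(Q[2]),np.sin(Q[2]); r=[Q[0]+(c*x-s*y)/1e3,Q[1]+(s*x+c*y)/1e3]
    return np.array(r+([z/1e3] if z is not None else []))
def B(p):
    c,s=np.cos(Q[2]),np.sin(Q[2]); d=(np.array(p[:2])-Q[:2])*1e3
    return np.array([c*d[0]+s*d[1],-s*d[0]+c*d[1],p[2]*1e3 if len(p)>2 else 0])
def Rd(yaw): # tool y along world yaw (deg), z down
    a=np.radians(yaw); y=np.array([np.cos(a),np.sin(a),0]); z=np.array([0,0,-1.]); x=np.cross(y,z)
    return np.stack([x,y,z],1)
def state():
    s=robot.observe(); R=Ro.from_rotvec(s['eef_rot']).as_matrix()
    print('t',round(s['time_s'],2),'tcp',np.round(s['tcp_pos'],4),'box',np.round(B(s['tcp_pos']),1),'yaw',round(np.degrees(np.arctan2(R[1,1],R[0,1])),1),'tilt',np.round(R[:,2],3),'F',np.round(s['force'],1),'w',round(s['grip_width'],3),'q',np.round(s['q'],2))
    return s,R
BY=np.degrees(Q[2])
def plan(wps,grip,smax=.85,rmax=.85):
    """wps: list of (pos, yaw); prints rows"""
    s,R=state(); p=s['tcp_pos']
    for pos,yaw in wps:
        pos=np.array(pos); Rt=Rd(yaw); rel=Ro.from_matrix(R.T@Rt).as_rotvec()
        n=max(1,int(np.ceil(max(np.abs(pos-p).max()*1.0/.03/smax,np.linalg.norm(pos-p)/.03/smax,np.abs(np.degrees(rel)).max()/6/rmax))))
        rows=[];pc=p.copy();Rc=R.copy()
        for k in range(1,n+1):
            pk=p+(pos-p)*k/n; Rk=R@Ro.from_rotvec(rel*k/n).as_matrix()
            sh=np.round(Rc.T@(pk-pc)/.03,2); tr=np.round(np.degrees(Ro.from_matrix(Rc.T@Rk).as_rotvec())/6,2)
            rows.append([grip]+[float(x)+0. for x in sh]+[float(x)+0. for x in tr])
            pc=pc+Rc@sh*.03; Rc=Rc@Ro.from_rotvec(np.radians(tr*6)).as_matrix()
        print('->',np.round(pos,4),yaw,'n',n)
        if all(r==rows[0] for r in rows) : print(n,'x',rows[0])
        else:
            for i in range(0,n,10): print(str(rows[i:i+10]).replace(' ',''))
        p=pc;R=Rc
E
python3 - <<'E'
from h import *
b=W(-110,-74,0)
plan([([.46,-.32,.24],BY-40),([b[0],b[1],.2],BY),([b[0],b[1],.120],BY)],0.2)
E
```

```text
t 1.25 tcp [ 0.2434 -0.6027  0.2336] box [-364.4 -747.7  233.6] yaw -68.0 tilt [-0.  0. -1.] F [-0.2  0.1  0.7] w 0.999 q [ 1.09  0.33  0.04  1.47 -0.01  1.34 -0.06]
-> [ 0.46 -0.32  0.24] -35.38158049635493 n 14
[[0.2,0.73,-0.43,-0.02,0.0,0.0,-0.39],[0.2,0.75,-0.4,-0.01,0.0,0.0,-0.39],[0.2,0.76,-0.37,-0.02,0.0,0.0,-0.39],[0.2,0.78,-0.34,-0.01,0.0,0.0,-0.38],[0.2,0.79,-0.31,-0.02,0.0,0.0,-0.39],[0.2,0.8,-0.27,-0.01,0.0,0.0,-0.39],[0.2,0.81,-0.24,-0.02,0.0,0.0,-0.39],[0.2,0.83,-0.21,-0.01,0.0,0.0,-0.39],[0.2,0.83,-0.18,-0.02,0.0,0.0,-0.39],[0.2,0.83,-0.14,-0.01,0.0,0.0,-0.38]]
[[0.2,0.84,-0.11,-0.02,0.0,0.0,-0.39],[0.2,0.85,-0.07,-0.01,0.0,0.0,-0.39],[0.2,0.84,-0.04,-0.02,0.0,0.0,-0.39],[0.2,0.85,0.0,-0.01,0.0,0.0,-0.39]]
-> [0.4427 0.0893 0.2   ] 4.618419503645074 n 17
[[0.2,0.63,-0.49,0.08,0.0,0.0,-0.39],[0.2,0.66,-0.47,0.08,0.0,0.0,-0.39],[0.2,0.67,-0.44,0.07,0.0,0.0,-0.4],[0.2,0.69,-0.41,0.08,0.0,0.0,-0.39],[0.2,0.71,-0.38,0.08,0.0,0.0,-0.39],[0.2,0.72,-0.35,0.08,0.0,0.0,-0.39],[0.2,0.74,-0.32,0.08,0.0,0.0,-0.39],[0.2,0.75,-0.3,0.08,0.0,0.0,-0.4],[0.2,0.76,-0.26,0.07,0.0,0.0,-0.39],[0.2,0.77,-0.23,0.08,0.0,0.0,-0.39]]
[[0.2,0.77,-0.19,0.08,0.0,0.0,-0.39],[0.2,0.79,-0.17,0.08,0.0,0.0,-0.39],[0.2,0.79,-0.13,0.08,0.0,0.0,-0.4],[0.2,0.8,-0.1,0.07,0.0,0.0,-0.39],[0.2,0.8,-0.07,0.08,0.0,0.0,-0.39],[0.2,0.8,-0.04,0.08,0.0,0.0,-0.39],[0.2,0.81,0.0,0.08,0.0,0.0,-0.39]]
-> [0.4427 0.0893 0.12  ] 4.618419503645074 n 4
[[0.2,0.0,0.0,0.67,0.0,0.0,0.0],[0.2,0.0,0.0,0.66,0.0,0.0,0.0],[0.2,0.0,0.0,0.67,0.0,0.0,0.0],[0.2,0.0,0.0,0.67,0.0,0.0,0.0]]
```

Request:
carry_out:
  series:
    - [0.2, 0.75, -0.4, 0, 0, 0, -0.4]
    - [0.2, 0.75, -0.4, 0, 0, 0, -0.4]
    - [0.2, 0.75, -0.35, 0, 0, 0, -0.4]
    - [0.2, 0.8, -0.35, 0, 0, 0, -0.4]
    - [0.2, 0.8, -0.3, 0, 0, 0, -0.4]
    - [0.2, 0.8, -0.25, 0, 0, 0, -0.4]
    - [0.2, 0.8, -0.25, 0, 0, 0, -0.4]
    - [0.2, 0.8, -0.2, 0, 0, 0, -0.4]
    - [0.2, 0.8, -0.2, 0, 0, 0, -0.4]
    - [0.2, 0.8, -0.15, 0, 0, 0, -0.4]

```text
time_s: 2.25
tcp_pos: [0.3972, -0.4009, 0.2336]
eef_rot: [-2.89, -1.232, 0.0]
force: [0.2, -1.3, 0.6]
grip_width: 0.4
```

Request:
carry_out:
  series:
    - [0.2, 0.85, -0.1, 0, 0, 0, -0.4]
    - [0.2, 0.85, -0.1, 0, 0, 0, -0.4]
    - [0.2, 0.85, -0.05, 0, 0, 0, -0.4]
    - [0.2, 0.85, 0, 0, 0, 0, -0.4]
    - [0.2, 0.65, -0.5, 0.1, 0, 0, -0.4]
    - [0.2, 0.65, -0.5, 0.1, 0, 0, -0.4]
    - [0.2, 0.7, -0.45, 0.1, 0, 0, -0.4]
    - [0.2, 0.7, -0.4, 0.1, 0, 0, -0.4]
    - [0.2, 0.7, -0.4, 0.1, 0, 0, -0.4]
    - [0.2, 0.7, -0.35, 0.1, 0, 0, -0.4]

```text
time_s: 3.25
tcp_pos: [0.4466, -0.1723, 0.2154]
eef_rot: [2.57, 1.806, 0.0]
force: [-0.1, 0.2, 0.6]
grip_width: 0.399
```

```bash
python3 - <<'E'
from h import *
b=W(-110,-74,0)
plan([([b[0],b[1],.15],BY)],0.2)
E
```

```text
t 3.25 tcp [ 0.4466 -0.1723  0.2154] box [-127.1 -335.1  215.4] yaw -19.8 tilt [ 0.  0. -1.] F [-0.1  0.2  0.6] w 0.399 q [ 0.64  0.02 -0.37  1.88  0.01  1.25 -0.07]
-> [0.4427 0.0893 0.15  ] 4.618419503645074 n 11
[[0.2,0.74,-0.28,0.2,0.0,0.0,-0.37],[0.2,0.75,-0.25,0.2,0.0,0.0,-0.37],[0.2,0.77,-0.22,0.19,0.0,0.0,-0.37],[0.2,0.76,-0.19,0.2,0.0,0.0,-0.37],[0.2,0.78,-0.17,0.2,0.0,0.0,-0.37],[0.2,0.78,-0.13,0.2,0.0,0.0,-0.37],[0.2,0.79,-0.1,0.2,0.0,0.0,-0.37],[0.2,0.79,-0.07,0.2,0.0,0.0,-0.37],[0.2,0.79,-0.04,0.19,0.0,0.0,-0.37],[0.2,0.79,-0.01,0.2,0.0,0.0,-0.37]]
[[0.2,0.8,0.02,0.2,0.0,0.0,-0.37]]
```

Request:
carry_out:
  series:
    - [0.2, 0.75, -0.3, 0.2, 0, 0, -0.4]
    - [0.2, 0.75, -0.25, 0.2, 0, 0, -0.4]
    - [0.2, 0.75, -0.2, 0.2, 0, 0, -0.35]
    - [0.2, 0.75, -0.2, 0.2, 0, 0, -0.35]
    - [0.2, 0.8, -0.15, 0.2, 0, 0, -0.35]
    - [0.2, 0.8, -0.15, 0.2, 0, 0, -0.4]
    - [0.2, 0.8, -0.1, 0.2, 0, 0, -0.4]
    - [0.2, 0.8, -0.05, 0.2, 0, 0, -0.35]
    - [0.2, 0.8, -0.05, 0.2, 0, 0, -0.35]
    - [0.2, 0.8, 0, 0.2, 0, 0, -0.35]

```text
time_s: 4.25
tcp_pos: [0.4435, 0.0673, 0.1551]
eef_rot: [2.175, 2.267, 0.0]
force: [0.3, -0.3, 1.3]
grip_width: 0.404
```

Request:
carry_out:
  series:
    - [0.2, 0.5, 0, 0.2, 0, 0, -0.3]
    - [0.2, 0, 0, 0, 0, 0, 0]
    - [0.2, 0, 0, 0, 0, 0, 0]

```text
time_s: 4.55
tcp_pos: [0.4431, 0.0801, 0.1493]
eef_rot: [-2.142, -2.297, 0.001]
force: [0.0, -0.5, 0.1]
grip_width: 0.403
```

```bash
python3 - <<'E'
from h import *
b=W(-110,-74,0)
plan([([b[0],b[1],.084],BY)],0.2,smax=.5)
i,d=robot.get_image('wrist'); save('b1.png',i)
inf=robot.camera_info('wrist'); P=cloud(inf,d)
m=(P[...,2]>.083)&(P[...,2]<.105)&(P[...,0]>.41)&(P[...,0]<.475)&(P[...,1]>.03)&(P[...,1]<.15)
Bx=np.array([B(p) for p in P[m]]);print(m.sum(), np.median(Bx,0), np.percentile(Bx,[5,95],axis=0))
E
```

```text
t 4.55 tcp [0.4431 0.0801 0.1493] box [-110.4  -83.2  149.3] yaw 4.0 tilt [-0.001 -0.    -1.   ] F [ 0.  -0.5  0.1] w 0.403 q [ 0.37  0.03 -0.65  2.01  0.02  1.11 -0.22]
-> [0.4427 0.0893 0.084 ] 4.618419503645074 n 5
[[0.2,0.06,0.0,0.44,0.0,0.0,-0.02],[0.2,0.06,0.0,0.43,0.0,0.0,-0.02],[0.2,0.06,0.01,0.44,0.0,0.0,-0.02],[0.2,0.07,0.0,0.43,0.0,0.0,-0.02],[0.2,0.06,0.0,0.44,-0.01,0.0,-0.02]]
1724 [-107.75819405  -64.29767089   94.72829992] [[-113.21475811 -116.58194742   85.2370922 ]
 [ -94.71614527  -27.3947577    96.44303671]]
```

View pics/b1.png

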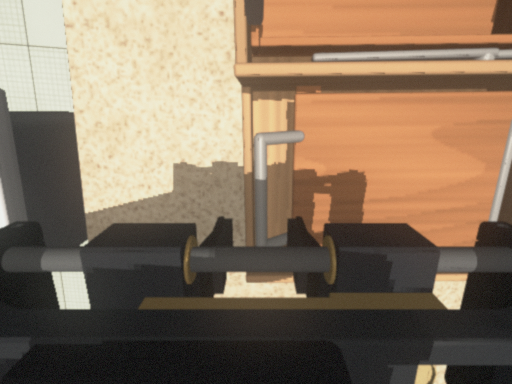

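The wrist view shows the bar (column 262) centred between the fingers (230 and 290). I'll go down and pinch it.

Request:
carry_out:
  series:
    - [0.2, 0.06, 0, 0.45, 0, 0, 0]
    - [0.2, 0.06, 0, 0.45, 0, 0, 0]
    - [0.2, 0.06, 0, 0.45, 0, 0, 0]
    - [0.2, 0.06, 0, 0.4, 0, 0, 0]
    - [0.2, 0, 0, 0.4, 0, 0, 0]
    - [0.2, 0, 0, 0, 0, 0, 0]
    - [1, 0, 0, 0, 0, 0, 0]
    - [1, 0, 0, 0, 0, 0, 0]
    - [1, 0, 0, 0, 0, 0, 0]
    - [1, 0, 0, 0, 0, 0, 0]
  newtons: 20

```text
time_s: 5.6
tcp_pos: [0.4429, 0.0875, 0.0855]
eef_rot: [2.142, 2.297, 0.001]
force: [1.9, 0.4, 0.5]
grip_width: 0.119
```

```bash
python3 - <<'E'
from h import *
s,R=state()
# arc rows: flap 0->1.65, tool offsets in box: dx-> tool y, dz -> -tool z
r=np.hypot(210,25);a0=np.arctan2(25,-210)
n=22
qs=np.linspace(0,1.66,n+1); X=100+r*np.cos(a0-qs);Z=65+r*np.sin(a0-qs)
print(X[-1]-X[0],Z[-1]-Z[0])
for k in range(n): print(round((X[k+1]-X[k])/30,2),round(-(Z[k+1]-Z[k])/30,2))
E
```

```text
t 5.6 tcp [0.4429 0.0875 0.0855] box [-109.9  -75.8   85.5] yaw 4.0 tilt [ 0.001 -0.    -1.   ] F [1.9 0.4 0.5] w 0.119 q [ 0.34  0.12 -0.66  2.07  0.09  0.97 -0.3 ]
253.60853730456984 181.9379024590612
0.08 -0.53
0.12 -0.52
0.16 -0.51
0.2 -0.49
0.24 -0.48
0.27 -0.46
0.3 -0.44
0.34 -0.41
0.37 -0.39
0.39 -0.36
0.42 -0.33
0.44 -0.29
0.46 -0.26
0.48 -0.22
0.5 -0.19
0.51 -0.15
0.52 -0.11
0.53 -0.07
0.53 -0.03
0.53 0.01
0.53 0.05
0.52 0.09
```

Request:
carry_out:
  series:
    - [1, 0, 0.08, -0.53, 0, 0, -0.1]
    - [1, 0, 0.12, -0.52, 0, 0, 0]
    - [1, 0, 0.16, -0.51, 0, 0, 0]
    - [1, 0, 0.2, -0.49, 0, 0, 0]
    - [1, 0, 0.24, -0.48, 0, 0, 0]
    - [1, 0, 0.27, -0.46, 0, 0, 0]
    - [1, 0, 0.3, -0.44, 0, 0, 0]
    - [1, 0, 0.34, -0.41, 0, 0, 0]
    - [1, 0, 0.37, -0.39, 0, 0, 0]
    - [1, 0, 0.39, -0.36, 0, 0, 0]

```text
time_s: 6.6
tcp_pos: [0.5184, 0.0934, 0.2226]
eef_rot: [2.13, 2.307, 0.005]
force: [13.5, 2.8, -19.1]
grip_width: 0.105
```

```bash
python3 -c "
from h import *
state()"
```

```text
t 6.6 tcp [0.5184 0.0934 0.2226] box [-34.3 -76.  222.6] yaw 4.6 tilt [ 0.003  0.001 -1.   ] F [ 13.5   2.8 -19.1] w 0.105 q [ 0.34  0.14 -0.65  1.75  0.09  1.28 -0.25]
```

Request:
carry_out:
  series:
    - [1, 0, 0.45, -0.29, 0, 0, 0]
    - [1, 0, 0.46, -0.26, 0, 0, 0]
    - [1, 0, 0.47, -0.25, 0, 0, 0]
    - [1, 0, 0.48, -0.21, 0, 0, 0]
    - [1, 0, 0.5, -0.18, 0, 0, 0]
    - [1, 0, 0, 0, 0, 0, 0]

```text
time_s: 7.2
tcp_pos: [0.5883, 0.099, 0.2595]
eef_rot: [2.131, 2.308, 0.002]
force: [-1.8, -1.5, 7.1]
grip_width: 0.11
```

```bash
python3 -c "
from h import *
state()"
```

```text
t 7.2 tcp [0.5883 0.099  0.2595] box [ 35.9 -76.  259.5] yaw 4.6 tilt [ 0.001  0.001 -1.   ] F [-1.8 -1.5  7.1] w 0.11 q [ 0.28  0.27 -0.64  1.54  0.16  1.38 -0.29]
```

Request:
carry_out:
  series:
    - [1, 0, 0.51, -0.17, 0, 0, 0]
    - [1, 0, 0.52, -0.11, 0, 0, 0]
    - [1, 0, 0.53, -0.08, 0, 0, 0]
    - [1, 0, 0.53, -0.04, 0, 0, 0]
    - [1, 0, 0.53, 0, 0, 0, 0]
    - [1, 0, 0.5, 0.04, 0, 0, 0]
    - [1, 0, 0.4, 0.06, 0, 0, 0]
    - [1, 0, 0, 0, 0, 0, 0]

```text
time_s: 8.0
tcp_pos: [0.6931, 0.1074, 0.267]
eef_rot: [-2.131, -2.308, -0.001]
force: [0.2, -0.3, -0.2]
grip_width: 0.103
```

```bash
python3 -c "
from h import *
s,R=state(); b=B(s['tcp_pos']); v=np.array([b[0]-100,b[2]+4.5-65]); print(np.hypot(*v), np.arctan2(25,-210)-np.arctan2(v[1],v[0]))
i,d=robot.get_image('scene');save('b2.png',i)"
```

```text
t 8.0 tcp [0.6931 0.1074 0.267 ] box [141.  -76.1 267. ] yaw 4.6 tilt [ 0.  0. -1.] F [ 0.2 -0.3 -0.2] w 0.103 q [ 0.18  0.49 -0.6   1.24  0.27  1.49 -0.31]
210.56225692805538 1.6483874882020555
```

View pics/b2.png

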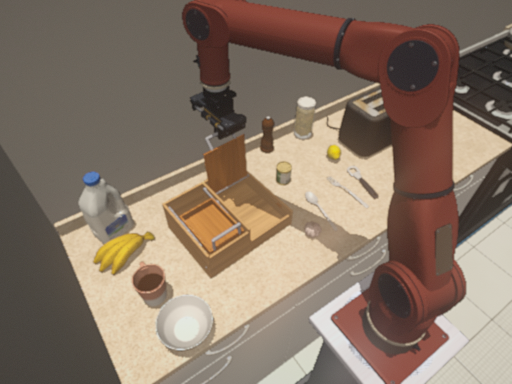

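The flap is upright at about 1.648 rad, so I'll nudge it against the stop and release.

Request:
carry_out:
  series:
    - [1, 0, 0.08, 0.01, 0, 0, 0]
    - [1, 0, 0, 0, 0, 0, 0]
    - [0.3, 0, 0, 0, 0, 0, 0]
    - [0.3, 0, 0, 0, 0, 0, 0]
    - [0.3, 0, 0, 0, 0, 0, 0]
    - [0.3, 0, 0, -0.4, 0, 0, 0]
    - [0.3, 0, 0, -0.7, 0, 0, 0]
    - [0.3, 0, 0, -0.7, 0, 0, 0]

```text
time_s: 8.85
tcp_pos: [0.6946, 0.1077, 0.3227]
eef_rot: [-2.131, -2.309, -0.0]
force: [-0.5, -0.5, 1.4]
grip_width: 0.349
```

```bash
cat > meas.py <<'E'
from h import *
import sys
def meas(name):
    i,d=robot.get_image('top'); inf=robot.camera_info('top'); P=cloud(inf,d)
    save(name,i)
    for n in ['spoon_a','fork_a','opener','tin_small']:
        for x in robot.cut_out('top',n)[:2]:
            m=x['region']; p=P[m]; p=p[~np.isnan(p[:,0])]
            r=cv2.minAreaRect(p[:,:2].astype(np.float32)*1000) if len(p)>5 else None
            print(n,round(x['score'],2),np.round(x['point'],1),m.sum(),np.round(p.mean(0),3),r)
    return i,P
meas(sys.argv[1]); state()
E
python3 meas.py b3.png; python3 -c "
import cv2
i=cv2.imread('pics/b3.png'); 
cv2.imwrite('pics/b3z.png',cv2.resize(i[135:275,165:425],None,fx=3,fy=3,interpolation=cv2.INTER_CUBIC))"
```

```text
spoon_a 0.54 [321.6 216. ] 134 [ 0.481 -0.132  0.006] ((479.4836730957031, -132.51661682128906), (31.4521541595459, 60.2209358215332), 88.57460021972656)
fork_a 0.6 [322.6 214. ] 184 [ 0.479 -0.131  0.007] ((469.9367370605469, -128.23194885253906), (36.13788604736328, 86.76493072509766), 72.6705551147461)
fork_a 0.52 [364.5 232.6] 168 [ 0.434 -0.264  0.006] ((428.6573791503906, -262.7584533691406), (167.51931762695312, 20.59792709350586), 4.804123878479004)
opener 0.72 [388.9 227.4] 442 [ 0.441 -0.344  0.01 ] ((435.83184814453125, -343.9007263183594), (45.4581413269043, 173.17254638671875), 78.16812896728516)
opener 0.37 [202.1 209.3] 2194 [0.508 0.26  0.103] ((505.7672119140625, 258.8095703125), (167.89569091796875, 135.02430725097656), 4.695639610290527)
t 9.1 tcp [0.6946 0.1077 0.3212] box [142.6 -75.9 321.2] yaw 4.6 tilt [ 0.  0. -1.] F [ 0.3  0.  -0.8] w 0.351 q [ 0.16  0.49 -0.6   1.14  0.27  1.59 -0.3 ]
```

View pics/b3z.png

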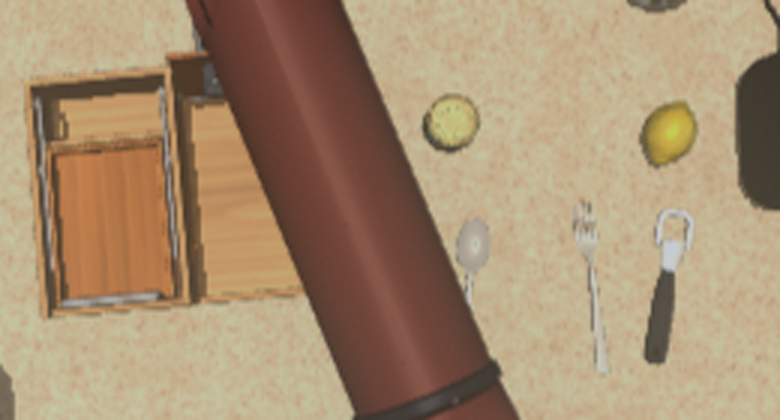

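```bash
python3 - <<'E'
from h import *
i=cv2.imread('pics/a_top.png')[:,:,::-1].astype(int); P=np.load('P_top.npy'); inf=robot.camera_info('top')
# objects by 3D height? use colour difference vs background in windows
def obj(win,mask,zh,name):
    v,u=np.nonzero(mask); sel=(u>=win[0])&(u<win[1])&(v>=win[2])&(v<win[3]); u=u[sel];v=v[sel]
    pts=np.array([ray('top',inf,(a,b),z=zh)[:2] for a,b in zip(u,v)])
    c=pts.mean(0); w,V=np.linalg.eigh(np.cov(pts.T)); ax=V[:,1]; ax=ax*np.sign(ax[0])
    t=(pts-c)@ax; mid=c+ax*(t.max()+t.min())/2
    print(name,len(u),'mid',np.round(mid,4),'ax deg',round(np.degrees(np.arctan2(ax[1],ax[0])),1),'len',round(t.max()-t.min(),4),'wid',np.ptp((pts-c)@V[:,0]))
    return mid,ax
dark=i.sum(2)<260
obj((375,400,200,262),dark,.012,'opener handle')
sat=i.max(2)-i.min(2)
bg=cv2.medianBlur(i.astype(np.uint8),21)[:,:,:].astype(int)
grey=(sat<45)&(i.sum(2)>200)
obj((312,332,202,268),grey,.006,'spoon')
obj((352,372,198,262),grey,.006,'fork')
obj((375,400,200,262),(dark|grey),.01,'opener')
for n,w in dict(spoon=(312,332,202,268),fork=(352,372,198,262),op=(375,400,200,262)).items():
    print(n);print('\n'.join(''.join('#' if (grey|dark)[r,c] else '.' for c in range(w[0],w[1])) for r in range(w[2],w[3],2)))
E
```

```text
opener handle 195 mid [ 0.4008 -0.335 ] ax deg -9.8 len 0.1006 wid 0.02325313691217549
spoon 681 mid [ 0.4217 -0.1279] ax deg -1.8 len 0.2172 wid 0.06530461426122167
fork 621 mid [ 0.4372 -0.2633] ax deg -0.5 len 0.2095 wid 0.0668720005557954
opener 734 mid [ 0.4327 -0.3438] ax deg -7.5 len 0.2098 wid 0.09325050272866782
spoon
####..#...#.#.###...
####............##..
...#..............##
#...#...######.....#
.......#########.##.
.....############...
#....############...
##.##############...
...##############...
.....############...
#...##############..
......########.....#
.......#####.###....
....#.#####.#######.
#....##############.
#....######..#...#..
###.#..###..........
.......####.....#...
...##..#####.###....
.###..#####.........
..########..#.......
.....##########....#
#.....####.....#..##
#....####..###...###
.....####..##..#.###
...######......#####
#...#####.......####
....#######...#.#..#
..#########...#...#.
###########.#...###.
...#####...#..##.##.
..###.#.......###...
...#.#........####..
fork
#.......##......#.##
..##......##.....#.#
......######...##...
...##.#.##
[... 707 characters left out ...]
.##.....######..########
###..#######...#..####...
######..####......#####..
..##.#..#######..####....
.##..#..#############.##.
........############....#
.........#########.#.....
#........########.##....#
#.........###########..##
.....#....######....###..
.........######....#####.
#.......#######..........
.##.....#######.###.....#
.......########.....#####
......##############....#
..##..###########..###..#
.#...##########....##....
##....########........###
.###..########.......###.
.#.###########.....######
#...##########....#..#..#
##...########............
#############.........#..
###############.......##.
#....########............
.....#...................
##........##.............
```

```bash
python3 - <<'E'
from h import *
plan([([.401,-.335,.16],80.2)],0.0)
E
```

```text
t 9.1 tcp [0.6946 0.1077 0.3212] box [142.6 -75.9 321.2] yaw 4.6 tilt [ 0.  0. -1.] F [ 0.3  0.  -0.8] w 0.351 q [ 0.16  0.49 -0.6   1.14  0.27  1.59 -0.3 ]
-> [ 0.401 -0.335  0.16 ] 80.2 n 22
[[0.0,-0.63,-0.5,0.24,0.0,0.0,-0.57],[0.0,-0.61,-0.53,0.25,0.0,0.0,-0.58],[0.0,-0.56,-0.57,0.24,0.0,0.0,-0.57],[0.0,-0.54,-0.6,0.25,0.0,0.0,-0.57],[0.0,-0.49,-0.64,0.24,0.0,0.0,-0.57],[0.0,-0.46,-0.66,0.24,0.0,0.0,-0.58],[0.0,-0.42,-0.69,0.25,0.0,0.0,-0.57],[0.0,-0.38,-0.71,0.24,0.0,0.0,-0.57],[0.0,-0.33,-0.73,0.25,0.0,0.0,-0.57],[0.0,-0.28,-0.75,0.24,0.0,0.0,-0.58]]
[[0.0,-0.25,-0.77,0.25,0.0,0.0,-0.57],[0.0,-0.19,-0.78,0.24,0.0,0.0,-0.57],[0.0,-0.15,-0.79,0.24,0.0,0.0,-0.58],[0.0,-0.1,-0.8,0.25,0.0,0.0,-0.57],[0.0,-0.05,-0.81,0.24,0.0,0.0,-0.57],[0.0,-0.01,-0.8,0.25,0.0,0.0,-0.57],[0.0,0.05,-0.8,0.24,0.0,0.0,-0.58],[0.0,0.09,-0.8,0.24,0.0,0.0,-0.57],[0.0,0.14,-0.8,0.25,0.0,0.0,-0.57],[0.0,0.19,-0.78,0.24,0.0,0.0,-0.57]]
[[0.0,0.23,-0.77,0.25,0.0,0.0,-0.58],[0.0,0.28,-0.76,0.24,0.0,0.0,-0.57]]
```

Request:
carry_out:
  series:
    - [0, -0.65, -0.5, 0, 0, 0, -0.6]
    - [0, -0.6, -0.55, 0, 0, 0, -0.6]
    - [0, -0.55, -0.55, 0, 0, 0, -0.6]
    - [0, -0.55, -0.6, 0, 0, 0, -0.6]
    - [0, -0.5, -0.65, 0.3, 0, 0, -0.6]
    - [0, -0.45, -0.65, 0.3, 0, 0, -0.6]
    - [0, -0.4, -0.7, 0.3, 0, 0, -0.6]
    - [0, -0.4, -0.7, 0.3, 0, 0, -0.6]
    - [0, -0.35, -0.75, 0.3, 0, 0, -0.6]
    - [0, -0.3, -0.75, 0.3, 0, 0, -0.6]

```text
time_s: 10.1
tcp_pos: [0.5628, -0.0975, 0.266]
eef_rot: [-1.309, -2.854, 0.001]
force: [-0.3, 0.6, 0.5]
grip_width: 0.5
```

Request:
carry_out:
  series:
    - [0, -0.25, -0.75, 0.3, 0, 0, -0.6]
    - [0, -0.2, -0.8, 0.3, 0, 0, -0.6]
    - [0, -0.15, -0.8, 0.3, 0, 0, -0.6]
    - [0, -0.1, -0.8, 0.3, 0, 0, -0.6]
    - [0, -0.05, -0.8, 0.3, 0, 0, -0.6]
    - [0, 0, -0.8, 0.3, 0, 0, -0.6]
    - [0, 0.05, -0.8, 0.3, 0, 0, -0.6]
    - [0, 0.1, -0.8, 0.3, 0, 0, -0.6]
    - [0, 0.15, -0.8, 0.3, 0, 0, -0.5]
    - [0, 0.2, -0.75, 0.3, 0, 0, -0.4]

```text
time_s: 11.1
tcp_pos: [0.4367, -0.3027, 0.1761]
eef_rot: [-0.413, -3.113, -0.001]
force: [-0.7, 0.6, -0.5]
grip_width: 0.498
```

Request:
carry_out:
  series:
    - [0, 0.25, -0.75, 0.2, 0, 0, -0.4]
    - [0, 0, 0, 0, 0, 0, 0]
    - [0, 0, 0, 0, 0, 0, 0]

```text
time_s: 11.4
tcp_pos: [0.4242, -0.3217, 0.1705]
eef_rot: [-0.353, -3.121, -0.002]
force: [0.7, 0.2, 0.3]
grip_width: 0.501
```

```bash
python3 - <<'E'
from h import *
i,d=robot.get_image('wrist'); inf=robot.camera_info('wrist'); save('c1.png',i); P=cloud(inf,d)
r=robot.cut_out('wrist','opener')
for x in r: print(x['score'],x['point'],x['region'].sum(),np.nanmean(P[x['region']],0))
i=i.astype(int)
ok=(P[...,2]>.006)&(P[...,2]<.03)&(i.sum(2)<260)
pts=P[ok][:,:2]; print(len(pts)); 
if len(pts)>50: print(cv2.minAreaRect((pts*1000).astype(np.float32)))
state()
E
```

```text
0.65 [241.3, 177.6] 2518 [ 0.42285336 -0.34163282  0.01346371]
2230
((466.416259765625, -277.3876953125), (546.0447387695312, 419.61224365234375), 61.632259368896484)
t 11.5 tcp [ 0.4253 -0.3208  0.1711] box [-160.3 -481.4  171.1] yaw 77.2 tilt [ 0.  0. -1.] F [ 0.4  0.2 -0.1] w 0.506 q [ 1.05  0.18 -0.54  1.81  0.1   1.18  1.83]
```

View pics/c1.png

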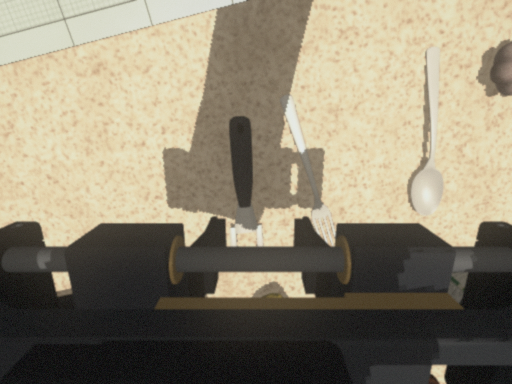

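```bash
cat > wob.py <<'E'
from h import *
def handle(i,P,win,thr):
    m=(i.astype(int).sum(2)<thr); w=np.zeros_like(m); w[win[2]:win[3],win[0]:win[1]]=True; m&=w
    n,l,st,ce=cv2.connectedComponentsWithStats(m.astype(np.uint8)); k=1+np.argmax(st[1:,4]); m=l==k
    p=P[m]; p=p[~np.isnan(p[:,0])]; 
    c=p.mean(0);wv,V=np.linalg.eigh(np.cov(p[:,:2].T));ax=V[:,1]*np.sign(V[0,1]);t=(p[:,:2]-c[:2])@ax
    mid=c[:2]+ax*(np.percentile(t,1)+np.percentile(t,99))/2
    print('mid',mid,'z',np.median(p[:,2]),'ax',np.degrees(np.arctan2(ax[1],ax[0])),'len',np.ptp(t),'w',np.ptp((p[:,:2]-c[:2])@V[:,0]))
E
python3 - <<'E'
from wob import *
i,d=robot.get_image('wrist'); P=cloud(robot.camera_info('wrist'),d)
handle(i,P,(220,265,105,215),160)
plan([([.401,-.335,.05],80.2)],0.0)
E
```

```text
mid [ 0.40068134 -0.33780101] z 0.014921472067255996 ax -10.787855482797392 len 0.09771181731100745 w 0.02115052526474892
t 11.55 tcp [ 0.4255 -0.3208  0.1713] box [-160.2 -481.3  171.3] yaw 77.3 tilt [ 0.  0. -1.] F [-0.2 -0.2  0.3] w 0.499 q [ 1.05  0.18 -0.54  1.81  0.1   1.18  1.83]
-> [ 0.401 -0.335  0.05 ] 80.2 n 5
[[0.0,0.14,-0.13,0.81,0.0,0.0,-0.1],[0.0,0.14,-0.13,0.81,0.0,0.0,-0.1],[0.0,0.14,-0.12,0.81,0.0,0.0,-0.09],[0.0,0.14,-0.13,0.8,0.0,0.0,-0.1],[0.0,0.15,-0.12,0.81,0.0,0.0,-0.1]]
```

Request:
carry_out:
  series:
    - [0, 0.14, -0.15, 0.8, 0, 0, -0.1]
    - [0, 0.14, -0.15, 0.8, 0, 0, -0.1]
    - [0, 0.14, -0.15, 0.8, 0, 0, -0.1]
    - [0, 0.14, -0.14, 0.8, 0, 0, -0.1]
    - [0, 0.14, -0.14, 0.8, 0, 0, 0]
    - [0, 0, 0, 0.6, 0, 0, 0]
    - [0, 0, 0, 0, 0, 0, 0]
    - [0, 0, 0, 0, 0, 0, 0]

```text
time_s: 12.35
tcp_pos: [0.4006, -0.3384, 0.0337]
eef_rot: [0.283, 3.129, 0.001]
force: [0.5, 0.1, 1.3]
grip_width: 0.499
```

```bash
python3 - <<'E'
from h import *
plan([([.4007,-.337,.014],79.5)],0.0)
E
```

```text
t 12.35 tcp [ 0.4006 -0.3384  0.0337] box [-186.4 -496.9   33.7] yaw 79.7 tilt [ 0.  0. -1.] F [0.5 0.1 1.3] w 0.499 q [ 1.06  0.33 -0.51  1.96  0.2   0.91  1.84]
-> [ 0.4007 -0.337   0.014 ] 79.5 n 1
1 x [0.0, 0.01, 0.05, 0.66, 0.0, 0.0, 0.03]
```

Request:
carry_out:
  series:
    - [0, 0, 0.04, 0.33, 0, 0, 0]
    - [0, 0, 0, 0.33, 0, 0, 0]
    - [0, 0, 0, 0, 0, 0, 0]
    - [1, 0, 0, 0, 0, 0, 0]
    - [1, 0, 0, 0, 0, 0, 0]
    - [1, 0, 0, 0, 0, 0, 0]
    - [1, 0, 0, 0, 0, 0, 0]
    - [1, 0, 0, 0, 0, 0, 0]
  newtons: 30

```text
time_s: 13.15
tcp_pos: [0.4002, -0.338, 0.0136]
eef_rot: [0.285, 3.128, -0.0]
force: [-0.1, 0.2, 1.8]
grip_width: 0.259
```

Request:
carry_out:
  series:
    - [1, 0, 0, -0.4, 0, 0, 0]
    - [1, 0, 0, -0.7, 0, 0, 0]
    - [1, 0, 0, -0.8, 0, 0, 0]
    - [1, 0, 0, -0.8, 0, 0, 0]
    - [1, 0, 0, -0.8, 0, 0, 0]
    - [1, 0, 0, -0.8, 0, 0, 0]
    - [1, 0, 0, 0, 0, 0, 0]

```text
time_s: 13.85
tcp_pos: [0.4017, -0.3389, 0.1464]
eef_rot: [0.284, 3.124, -0.006]
force: [0.2, -0.2, -1.4]
grip_width: 0.257
```

```bash
python3 - <<'E'
from h import *
i,d=robot.get_image('wrist'); save('c2.png',i)
a=W(-46,-90,150); 
plan([(a,BY+90)],1)
E
```

```text
t 13.9 tcp [ 0.4009 -0.3384  0.1445] box [-186.1 -497.   144.5] yaw 79.6 tilt [ 0.002 -0.003 -1.   ] F [-0.  -0.2 -0.9] w 0.26 q [ 1.1   0.19 -0.53  1.86  0.11  1.12  1.92]
-> [0.5078 0.0785 0.15  ] 94.61841950364507 n 17
[[1,-0.06,0.84,-0.01,0.0,0.0,-0.15],[1,-0.07,0.84,-0.01,0.0,0.0,-0.14],[1,-0.08,0.84,-0.02,0.0,0.0,-0.15],[1,-0.1,0.84,-0.01,-0.01,0.01,-0.15],[1,-0.11,0.84,-0.01,0.0,0.0,-0.15],[1,-0.12,0.83,-0.01,0.0,0.0,-0.14],[1,-0.14,0.84,-0.01,0.0,0.0,-0.15],[1,-0.15,0.83,-0.02,0.0,0.0,-0.15],[1,-0.16,0.82,-0.01,0.0,0.0,-0.15],[1,-0.18,0.83,-0.01,0.0,0.0,-0.14]]
[[1,-0.18,0.82,-0.01,-0.01,0.01,-0.15],[1,-0.2,0.82,-0.01,0.0,0.0,-0.15],[1,-0.21,0.82,-0.01,0.0,0.0,-0.15],[1,-0.23,0.81,-0.01,0.0,0.0,-0.14],[1,-0.24,0.81,-0.01,0.0,0.0,-0.15],[1,-0.25,0.81,-0.02,0.0,0.0,-0.15],[1,-0.26,0.8,-0.01,0.0,0.0,-0.15]]
```

View pics/c2.png

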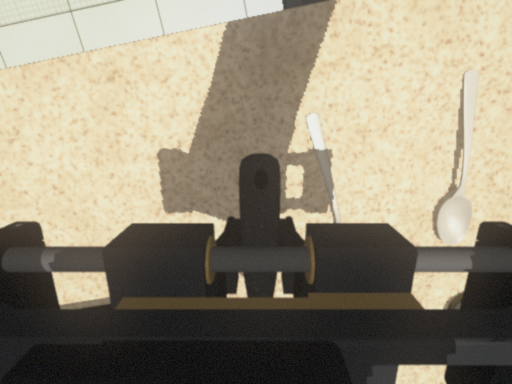

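The opener is held across its handle, in the middle of the picture at about column 260. I'll carry it over.

Request:
carry_out:
  series:
    - [1, -0.05, 0.85, -0.1, 0, 0, -0.15]
    - [1, -0.05, 0.85, -0.1, 0, 0, -0.15]
    - [1, -0.1, 0.85, 0, 0, 0, -0.15]
    - [1, -0.1, 0.85, 0, 0, 0, -0.15]
    - [1, -0.1, 0.85, 0, 0, 0, -0.15]
    - [1, -0.1, 0.85, 0, 0, 0, -0.15]
    - [1, -0.15, 0.8, 0, 0, 0, -0.15]
    - [1, -0.15, 0.8, 0, 0, 0, -0.15]
    - [1, -0.15, 0.8, 0, 0, 0, -0.15]
    - [1, -0.2, 0.8, 0, 0, 0, -0.15]

```text
time_s: 14.9
tcp_pos: [0.4619, -0.091, 0.148]
eef_rot: [-0.034, -3.141, 0.0]
force: [-0.6, 0.3, -0.8]
grip_width: 0.254
```

Request:
carry_out:
  series:
    - [1, -0.2, 0.8, 0, 0, 0, -0.15]
    - [1, -0.2, 0.8, 0, 0, 0, -0.15]
    - [1, -0.2, 0.8, 0, 0, 0, -0.15]
    - [1, -0.25, 0.8, 0, 0, 0, -0.15]
    - [1, -0.25, 0.8, 0, 0, 0, -0.15]
    - [1, -0.25, 0.7, 0, 0, 0, -0.15]
    - [1, -0.25, 0.6, 0, 0, 0, -0.1]
    - [1, 0, 0, 0, 0, 0, 0]
    - [1, 0, 0, 0, 0, 0, 0]

```text
time_s: 15.8
tcp_pos: [0.5061, 0.0676, 0.148]
eef_rot: [0.13, -3.138, -0.0]
force: [0.2, -0.9, -1.0]
grip_width: 0.259
```

```bash
python3 - <<'E'
from h import *
i,d=robot.get_image('wrist'); save('c3.png',i)
plan([(W(-46,-90,100),BY+90),(W(-46,-90,25),BY+90)],1,smax=.6)
E
```

```text
t 15.85 tcp [0.5062 0.0666 0.148 ] box [ -48.5 -101.7  148. ] yaw 94.7 tilt [-0.001 -0.    -1.   ] F [ 0.7 -0.5  0.2] w 0.256 q [ 0.58  0.21 -0.88  1.87  0.18  1.14  1.29]
-> [0.5078 0.0785 0.1   ] 94.61841950364507 n 3
[[1,-0.03,0.13,0.53,0.0,0.0,0.0],[1,-0.03,0.13,0.54,0.0,-0.01,0.0],[1,-0.03,0.13,0.53,0.0,0.0,0.01]]
-> [0.5078 0.0785 0.025 ] 94.61841950364507 n 5
5 x [1, 0.0, 0.0, 0.5, 0.0, 0.0, 0.0]
```

View pics/c3.png

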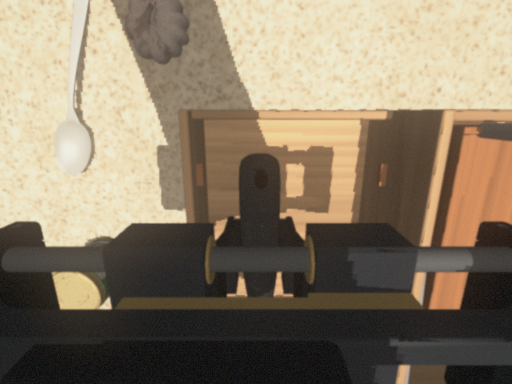

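Request:
carry_out:
  series:
    - [1, -0.03, 0.1, 0.55, 0, 0, 0]
    - [1, -0.03, 0.1, 0.55, 0, 0, 0]
    - [1, -0.03, 0.1, 0.55, 0, 0, 0]
    - [1, 0, 0, 0.5, 0, 0, 0]
    - [1, 0, 0, 0.5, 0, 0, 0]
    - [1, 0, 0, 0.5, 0, 0, 0]
    - [1, 0, 0, 0.5, 0, 0, 0]
    - [1, 0, 0, 0, 0, 0, 0]
    - [1, 0, 0, 0, 0, 0, 0]

```text
time_s: 16.75
tcp_pos: [0.5089, 0.0756, 0.0387]
eef_rot: [0.126, -3.139, -0.001]
force: [0.4, 1.2, -1.2]
grip_width: 0.259
```

```bash
python3 - <<'E'
from h import *
state()
E
```

```text
t 16.75 tcp [0.5089 0.0756 0.0387] box [-45.1 -93.   38.7] yaw 94.6 tilt [-0.001  0.    -1.   ] F [ 0.4  1.2 -1.2] w 0.259 q [ 0.49  0.38 -0.83  1.96  0.34  0.94  1.14]
```

Request:
carry_out:
  series:
    - [1, 0, 0, 0.25, 0, 0, 0]
    - [1, 0, 0, 0.25, 0, 0, 0]
    - [1, 0, 0, 0, 0, 0, 0]

```text
time_s: 17.05
tcp_pos: [0.5084, 0.0752, 0.023]
eef_rot: [0.126, -3.138, 0.0]
force: [-0.7, 0.6, -0.5]
grip_width: 0.257
```

Request:
carry_out:
  series:
    - [0.1, 0, 0, 0, 0, 0, 0]
    - [0.1, 0, 0, 0, 0, 0, 0]
    - [0.1, 0, 0, 0, 0, 0, 0]
    - [0.1, 0, 0, -0.5, 0, 0, 0]
    - [0.1, 0, 0, -0.8, 0, 0, 0]
    - [0.1, 0, 0, -0.8, 0, 0, 0]
    - [0.1, 0, 0, -0.8, 0, 0, 0]
    - [0.1, 0, 0, -0.8, 0, 0, 0]
    - [0.1, 0, 0, 0, 0, 0, 0]

```text
time_s: 17.95
tcp_pos: [0.5109, 0.0761, 0.1391]
eef_rot: [-0.126, 3.133, -0.001]
force: [0.2, -0.6, 0.5]
grip_width: 0.451
```

```bash
python3 - <<'E'
from h import *
i,d=robot.get_image('wrist'); save('c4.png',i)
state()
E
```

```text
t 18.0 tcp [0.5101 0.0757 0.1373] box [-43.9 -93.  137.3] yaw 94.6 tilt [ 0.004 -0.    -1.   ] F [-0.9 -0.4 -1. ] w 0.453 q [ 0.56  0.24 -0.89  1.88  0.21  1.12  1.25]
```

View pics/c4.png

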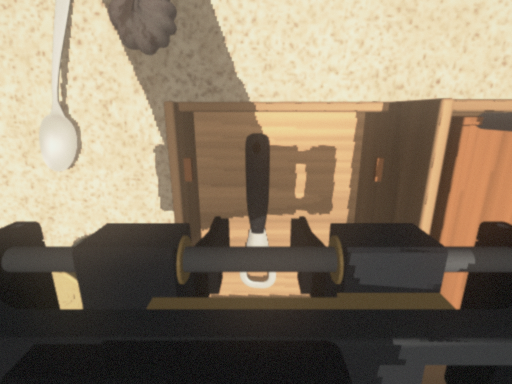

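```bash
python3 - <<'E'
from h import *
plan([(W(-30,-128,110),BY)],1,rmax=.95)
E
```

```text
t 18.0 tcp [0.5101 0.0757 0.1373] box [-43.9 -93.  137.3] yaw 94.6 tilt [ 0.004 -0.    -1.   ] F [-0.9 -0.4 -1. ] w 0.453 q [ 0.56  0.24 -0.89  1.88  0.21  1.12  1.25]
-> [0.5268 0.0419 0.11  ] 4.618419503645074 n 16
[[1,-0.03,-0.07,0.06,0.0,0.0,0.94],[1,-0.03,-0.07,0.05,0.0,0.0,0.93],[1,-0.05,-0.07,0.06,0.0,0.01,0.94],[1,-0.05,-0.06,0.06,0.01,0.0,0.94],[1,-0.05,-0.06,0.05,0.0,0.0,0.94],[1,-0.06,-0.05,0.06,0.0,0.0,0.93],[1,-0.06,-0.04,0.06,0.0,0.0,0.94],[1,-0.07,-0.04,0.06,0.0,0.01,0.94],[1,-0.07,-0.03,0.05,0.0,0.0,0.93],[1,-0.08,-0.02,0.06,0.0,0.0,0.94]]
[[1,-0.08,-0.02,0.06,0.01,0.0,0.94],[1,-0.07,-0.01,0.05,0.0,0.0,0.94],[1,-0.08,0.0,0.06,0.0,0.01,0.93],[1,-0.08,0.01,0.06,0.0,0.0,0.94],[1,-0.08,0.01,0.05,0.0,0.0,0.94],[1,-0.07,0.02,0.06,0.0,0.0,0.93]]
```

Request:
carry_out:
  series:
    - [1, 0, 0, 0, 0, 0, 0.95]
    - [1, 0, 0, 0, 0, 0, 0.95]
    - [1, 0, 0, 0, 0, 0, 0.95]
    - [1, 0, 0, 0, 0, 0, 0.95]
    - [1, 0, 0, 0, 0, 0, 0.95]
    - [1, 0, 0, 0, 0, 0, 0.95]
    - [1, 0, 0, 0, 0, 0, 0.95]
    - [1, 0, 0, 0, 0, 0, 0.95]
    - [1, 0, 0, 0, 0, 0, 0.95]
    - [1, 0, 0, 0, 0, 0, 0.95]

```text
time_s: 19.0
tcp_pos: [0.5084, 0.0754, 0.1344]
eef_rot: [-1.392, -2.815, 0.001]
force: [-0.1, -0.5, 0.3]
grip_width: 0.004
```

Request:
carry_out:
  series:
    - [1, 0, 0, 0, 0, 0, 0.95]
    - [1, 0, 0, 0, 0, 0, 0.95]
    - [1, 0, 0, 0, 0, 0, 0.95]
    - [1, 0, 0, 0, 0, 0, 0.95]
    - [1, -0.5, 0.2, 0, 0, 0, 0.95]
    - [1, -0.6, 0.2, 0, 0, 0, 0.75]
    - [1, 0, 0, 0, 0, 0, 0]
    - [1, 0, 0, 0, 0, 0, 0]

```text
time_s: 19.8
tcp_pos: [0.5268, 0.0458, 0.1344]
eef_rot: [-2.129, -2.309, 0.001]
force: [0.2, 0.2, -0.5]
grip_width: 0.007
```

```bash
python3 - <<'E'
from h import *
i,d=robot.get_image('wrist'); save('c5.png',i)
plan([(W(-30,-128,40),BY)],1,rmax=.95)
E
```

```text
t 19.85 tcp [0.5268 0.0463 0.1345] box [ -29.7 -123.6  134.5] yaw 4.7 tilt [-0.001  0.001 -1.   ] F [ 1.6 -0.4 -0.4] w 0.006 q [ 0.41  0.23 -0.65  1.85  0.15  1.11 -0.21]
-> [0.5268 0.0419 0.04  ] 4.618419503645074 n 4
[[1,-0.04,0.0,0.79,0.0,0.0,0.0],[1,-0.03,0.0,0.79,0.0,0.0,0.01],[1,-0.04,-0.01,0.78,-0.01,0.0,0.0],[1,-0.04,0.0,0.79,0.0,-0.01,0.01]]
```

View pics/c5.png

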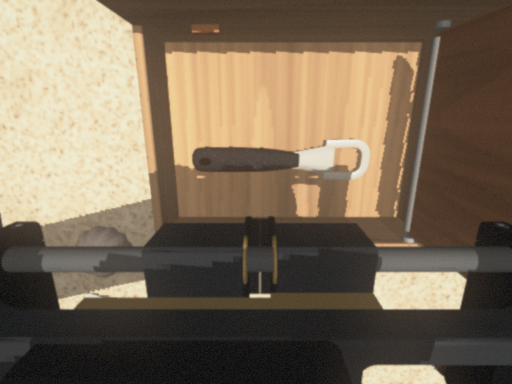

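Request:
carry_out:
  series:
    - [1, -0.04, 0.07, 0.7, 0, 0, 0]
    - [1, -0.04, 0.07, 0.7, 0, 0, 0]
    - [1, -0.04, 0.07, 0.7, 0, 0, 0]
    - [1, -0.04, 0.05, 0.7, 0, 0, 0]
    - [1, 0, 0, 0.6, 0, 0, 0]
    - [1, 0, 0, 0.35, 0, 0, 0]
    - [1, 0, 0, 0, 0, 0, 0]
    - [1, 0, 0, 0, 0, 0, 0]

```text
time_s: 20.65
tcp_pos: [0.5356, 0.042, 0.0229]
eef_rot: [-2.13, -2.31, -0.001]
force: [0.2, 0.0, 0.1]
grip_width: 0.004
```

```bash
python3 - <<'E'
from h import *
plan([(W(-22,-52,22),BY)],1,smax=.4)
E
```

```text
t 20.65 tcp [0.5356 0.042  0.0229] box [ -21.2 -128.6   22.9] yaw 4.6 tilt [ 0.  0. -1.] F [0.2 0.  0.1] w 0.004 q [ 0.36  0.39 -0.61  1.93  0.28  0.91 -0.3 ]
-> [0.5286 0.1183 0.022 ] 4.618419503645074 n 7
[[1,0.36,0.0,0.0,0.0,0.0,0.0],[1,0.37,-0.01,0.01,0.0,0.0,0.0],[1,0.36,0.0,0.0,0.0,0.0,0.0],[1,0.37,0.0,0.01,0.0,0.0,0.0],[1,0.36,-0.01,0.0,0.0,0.0,0.0],[1,0.37,0.0,0.01,0.0,0.0,0.0],[1,0.36,-0.01,0.0,0.0,0.0,0.0]]
```

Request:
carry_out:
  series:
    - [1, 0.3, 0, 0, 0, 0, 0]
    - [1, 0.3, 0, 0, 0, 0, 0]
    - [1, 0.3, 0, 0, 0, 0, 0]
    - [1, 0.3, 0, 0, 0, 0, 0]
    - [1, 0.3, 0, 0, 0, 0, 0]
    - [1, 0.3, 0, 0, 0, 0, 0]
    - [1, 0.3, 0, 0, 0, 0, 0]
    - [1, 0.3, 0, 0, 0, 0, 0]
    - [1, 0.15, 0, 0, 0, 0, 0]
    - [1, 0, 0, 0, 0, 0, 0]

```text
time_s: 21.65
tcp_pos: [0.5292, 0.1184, 0.0223]
eef_rot: [-2.129, -2.309, 0.0]
force: [0.5, -0.5, -0.7]
grip_width: 0.008
```

Request:
carry_out:
  series:
    - [1, -0.3, 0, 0, 0, 0, 0]
    - [1, -0.2, 0, -0.3, 0, 0, 0]
    - [1, 0, 0, -0.8, 0, 0, 0]
    - [1, -0.3, 0, -0.9, 0, 0, 0]
    - [1, -0.3, 0, -0.9, 0, 0, 0]
    - [1, -0.3, 0, -0.9, 0, 0, 0]
    - [1, -0.3, 0, -0.9, 0, 0, 0]
    - [1, 0, 0, 0, 0, 0, 0]

```text
time_s: 22.45
tcp_pos: [0.5358, 0.0648, 0.1677]
eef_rot: [2.131, 2.302, 0.006]
force: [0.4, 0.3, -0.1]
grip_width: 0.005
```

```bash
python3 - <<'E'
from h import *
i,d=robot.get_image('wrist'); save('c6.png',i)
i,d=robot.get_image('top'); save('c6t.png',i)
plan([([.42,-.262,.17],90)],0,rmax=.95)
E
```

```text
t 22.55 tcp [0.5339 0.0659 0.1642] box [ -21.  -104.7  164.2] yaw 4.5 tilt [ 0.002 -0.    -1.   ] F [0.6 0.2 0.6] w 0.003 q [ 0.38  0.22 -0.66  1.8   0.14  1.17 -0.24]
-> [ 0.42  -0.262  0.17 ] 90 n 16
[[0,-0.66,-0.29,-0.01,0.0,0.0,-0.89],[0,-0.63,-0.35,-0.01,0.0,0.0,-0.89],[0,-0.6,-0.41,-0.02,0.0,0.0,-0.89],[0,-0.56,-0.46,-0.01,0.0,0.0,-0.89],[0,-0.51,-0.51,-0.01,0.0,0.0,-0.89],[0,-0.46,-0.56,-0.01,0.0,0.01,-0.89],[0,-0.41,-0.6,-0.02,0.0,0.0,-0.9],[0,-0.35,-0.63,-0.01,0.0,0.0,-0.89],[0,-0.29,-0.66,-0.01,0.0,0.0,-0.89],[0,-0.22,-0.69,-0.02,0.01,0.0,-0.89]]
[[0,-0.17,-0.7,-0.01,0.0,0.0,-0.89],[0,-0.09,-0.72,-0.01,0.0,0.0,-0.89],[0,-0.03,-0.72,-0.01,0.0,0.0,-0.89],[0,0.04,-0.72,-0.01,0.0,0.0,-0.89],[0,0.11,-0.72,-0.02,0.0,0.0,-0.89],[0,0.17,-0.7,-0.01,0.0,0.0,-0.89]]
```

View pics/c6.png

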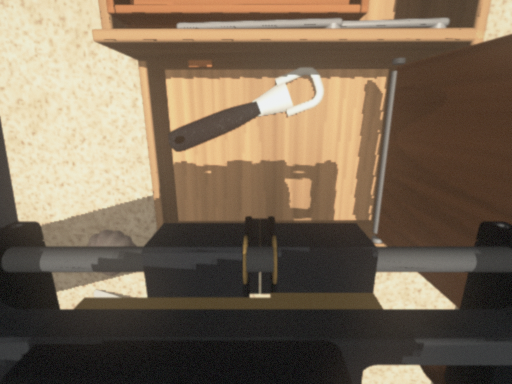

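View pics/c6t.png

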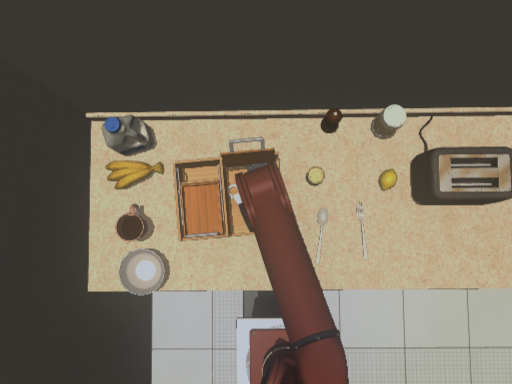

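```bash
python3 - <<'E'
from h import *
i,d=robot.get_image('wrist'); inf=robot.camera_info('wrist')
for uv in [(178,143),(187,148),(240,125),(255,103),(322,85),(300,70),(290,115)]:
    p=ray('w',inf,uv,z=.025 if uv[0]<260 else .013); print(uv,np.round(B(p),1))
E
```

```text
(178, 143) [-106.4  -62.3   25. ]
(187, 148) [-97.4 -67.6  25. ]
(240, 125) [-41.1 -44.   25. ]
(255, 103) [-25.5 -22.4  25. ]
(322, 85) [43.6 -4.4 13. ]
(300, 70) [20.3 10.  13. ]
(290, 115) [ 11.4 -34.2  13. ]
```

```bash
python3 - <<'E'
from h import *
plan([(W(-85,-93,130),BY),(W(-85,-93,22),BY)],1,smax=.8)
E
```

```text
t 22.6 tcp [0.5332 0.0662 0.1632] box [ -21.6 -104.3  163.2] yaw 4.5 tilt [-0. -0. -1.] F [-0.2  0.6 -0.9] w 0.008 q [ 0.38  0.22 -0.66  1.8   0.14  1.17 -0.24]
-> [0.4691 0.0724 0.13  ] 4.618419503645074 n 4
[[1,0.09,-0.53,0.28,0.0,0.0,0.0],[1,0.1,-0.53,0.27,0.0,0.0,-0.01],[1,0.09,-0.53,0.28,0.0,0.0,0.0],[1,0.09,-0.52,0.28,0.0,0.0,0.0]]
-> [0.4691 0.0724 0.022 ] 4.618419503645074 n 5
5 x [1, 0.0, 0.0, 0.72, 0.0, 0.0, 0.0]
```

Request:
carry_out:
  series:
    - [1, 0.1, -0.52, 0.3, 0, 0, 0]
    - [1, 0.1, -0.52, 0.3, 0, 0, 0]
    - [1, 0.1, -0.52, 0.3, 0, 0, 0]
    - [1, 0.05, -0.52, 0.3, 0, 0, 0]
    - [1, 0, 0, 0.7, 0, 0, 0]
    - [1, 0, 0, 0.7, 0, 0, 0]
    - [1, 0, 0, 0.7, 0, 0, 0]
    - [1, 0, 0, 0.7, 0, 0, 0]
    - [1, 0, 0, 0.65, 0, 0, 0]
    - [1, 0, 0, 0, 0, 0, 0]

```text
time_s: 23.6
tcp_pos: [0.4683, 0.0725, 0.0213]
eef_rot: [-2.127, -2.306, 0.004]
force: [0.6, 0.8, -0.3]
grip_width: 0.007
```

Request:
carry_out:
  series:
    - [1, 0.25, 0, 0, 0, 0, 0]
    - [1, 0.25, 0, 0, 0, 0, 0]
    - [1, 0.25, 0, 0, 0, 0, 0]
    - [1, 0.25, 0, 0, 0, 0, 0]
    - [1, 0.25, 0, 0, 0, 0, 0]
    - [1, 0.25, 0, 0, 0, 0, 0]
    - [1, 0.2, 0, 0, 0, 0, 0]
    - [1, 0, 0, 0, 0, 0, 0]

```text
time_s: 24.4
tcp_pos: [0.4663, 0.1243, 0.024]
eef_rot: [-2.129, -2.31, -0.001]
force: [-0.1, -0.3, 0.3]
grip_width: 0.006
```

Request:
carry_out:
  series:
    - [1, -0.3, 0, 0, 0, 0, 0]
    - [1, -0.2, 0.2, -0.3, 0, 0, 0]
    - [1, 0, 0.3, -0.8, 0, 0, 0]
    - [1, -0.3, 0.3, -0.9, 0, 0, 0]
    - [1, -0.3, 0.3, -0.9, 0, 0, 0]
    - [1, -0.3, 0.3, -0.9, 0, 0, 0]
    - [1, -0.3, 0.3, -0.9, 0, 0, 0]
    - [1, 0, 0, 0, 0, 0, 0]

```text
time_s: 25.2
tcp_pos: [0.5248, 0.0743, 0.1691]
eef_rot: [2.132, 2.301, 0.007]
force: [-0.3, 0.5, 1.1]
grip_width: 0.004
```

```bash
python3 - <<'E'
from h import *
i,d=robot.get_image('wrist'); save('c7.png',i)
state()
E
```

```text
t 25.25 tcp [0.5232 0.0749 0.167 ] box [-30.9 -94.8 167. ] yaw 4.4 tilt [ 0.004  0.    -1.   ] F [-1.5  0.3  0.1] w 0.009 q [ 0.38  0.19 -0.67  1.82  0.13  1.17 -0.25]
```

View pics/c7.png

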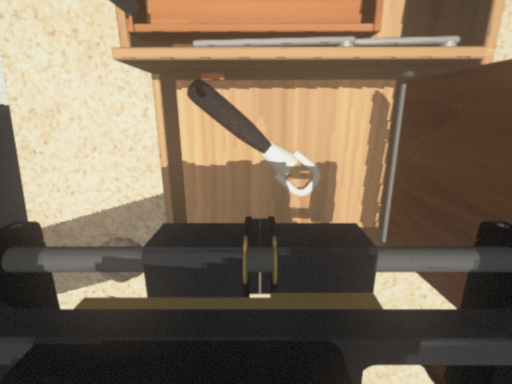

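```bash
python3 - <<'E'
from h import *
inf=robot.camera_info('wrist')
for uv in [(190,95),(205,80),(240,137),(268,155),(303,195),(320,175),(282,190)]:
    p=ray('w',inf,uv,z=.025 if uv[0]<260 else .013); print(uv,np.round(B(p),1))
plan([(W(20,-115,100),BY),(W(20,-115,22),BY)],1,smax=.8)
E
```

```text
(190, 95) [-100.1   -4.9   25. ]
(205, 80) [-84.1   9.2  25. ]
(240, 137) [-50.3 -47.   25. ]
(268, 155) [-20.3 -68.   13. ]
(303, 195) [  20.8 -114.9   13. ]
(320, 175) [ 39.2 -91.1  13. ]
(282, 190) [  -3.8 -108.8   13. ]
t 25.25 tcp [0.5232 0.0749 0.167 ] box [-30.9 -94.8 167. ] yaw 4.4 tilt [ 0.004  0.    -1.   ] F [-1.5  0.3  0.1] w 0.009 q [ 0.38  0.19 -0.67  1.82  0.13  1.17 -0.25]
-> [0.5756 0.0589 0.1   ] 4.618419503645074 n 4
[[1,-0.17,0.42,0.56,0.01,0.0,-0.01],[1,-0.16,0.43,0.56,0.01,0.0,-0.01],[1,-0.17,0.42,0.56,0.01,0.0,0.0],[1,-0.17,0.42,0.56,0.01,0.0,-0.01]]
-> [0.5756 0.0589 0.022 ] 4.618419503645074 n 4
[[1,0.0,0.0,0.65,0.0,0.0,0.0],[1,0.0,0.0,0.65,0.0,0.0,0.0],[1,0.0,0.0,0.65,0.0,0.0,0.0],[1,0.0,0.01,0.65,0.0,0.0,0.0]]
```

Request:
carry_out:
  series:
    - [1, -0.3, 0.25, 0.4, 0, 0, 0]
    - [1, -0.3, 0.25, 0.4, 0, 0, 0]
    - [1, -0.3, 0.2, 0.4, 0, 0, 0]
    - [1, -0.3, 0.15, 0.4, 0, 0, 0]
    - [1, -0.08, 0, 0.7, 0, 0, 0]
    - [1, 0, 0, 0.7, 0, 0, 0]
    - [1, 0, 0, 0.7, 0, 0, 0]
    - [1, 0, 0, 0.7, 0, 0, 0]
    - [1, 0, 0, 0.4, 0, 0, 0]
    - [1, 0, 0, 0, 0, 0, 0]

```text
time_s: 26.25
tcp_pos: [0.5492, 0.04, 0.0201]
eef_rot: [-2.13, -2.308, 0.003]
force: [0.3, 0.7, -0.7]
grip_width: 0.009
```

```bash
python3 - <<'E'
from h import *
plan([(W(-5,-133,22),BY)],1,smax=.8)
E
```

```text
t 26.25 tcp [0.5492 0.04   0.0201] box [  -7.8 -131.7   20.1] yaw 4.6 tilt [-0.002 -0.    -1.   ] F [ 0.3  0.7 -0.7] w 0.009 q [ 0.35  0.42 -0.59  1.9   0.29  0.92 -0.3 ]
-> [0.5521 0.0389 0.022 ] 4.618419503645074 n 1
1 x [1, -0.04, 0.09, -0.06, -0.02, 0.0, 0.0]
```

Request:
carry_out:
  series:
    - [1, 0.2, 0.05, -0.05, 0, 0, 0]
    - [1, 0.25, 0, 0, 0, 0, 0]
    - [1, 0.25, 0, 0, 0, 0, 0]
    - [1, 0.25, 0, 0, 0, 0, 0]
    - [1, 0.25, 0, 0, 0, 0, 0]
    - [1, 0.25, 0, 0, 0, 0, 0]
    - [1, 0.25, 0, 0, 0, 0, 0]
    - [1, 0.25, 0, 0, 0, 0, 0]
    - [1, 0.25, 0, 0, 0, 0, 0]
    - [1, 0.2, 0, 0, 0, 0, 0]

```text
time_s: 27.25
tcp_pos: [0.5454, 0.1129, 0.0224]
eef_rot: [-2.13, -2.309, -0.0]
force: [0.5, 0.0, 1.3]
grip_width: 0.007
```

Request:
carry_out:
  series:
    - [1, 0, 0, 0, 0, 0, 0]
    - [1, -0.3, 0, 0, 0, 0, 0]
    - [1, -0.3, 0, -0.3, 0, 0, 0]
    - [1, 0, -0.2, -0.8, 0, 0, 0]
    - [1, -0.2, -0.2, -0.9, 0, 0, 0]
    - [1, -0.3, -0.2, -0.9, 0, 0, 0]
    - [1, -0.3, 0, -0.9, 0, 0, 0]
    - [1, -0.3, 0, -0.9, 0, 0, 0]
    - [1, 0, 0, 0, 0, 0, 0]

```text
time_s: 28.15
tcp_pos: [0.534, 0.0573, 0.1677]
eef_rot: [2.131, 2.301, 0.006]
force: [-0.1, 0.4, 0.2]
grip_width: -0.001
```

```bash
python3 - <<'E'
from h import *
i,d=robot.get_image('wrist'); save('c8.png',i)
state()
E
```

```text
t 28.2 tcp [0.5329 0.0579 0.1657] box [ -22.6 -112.5  165.7] yaw 4.4 tilt [ 0.004 -0.001 -1.   ] F [-0.3 -0.2 -0.6] w 0.007 q [ 0.4   0.21 -0.66  1.81  0.14  1.17 -0.23]
```

View pics/c8.png

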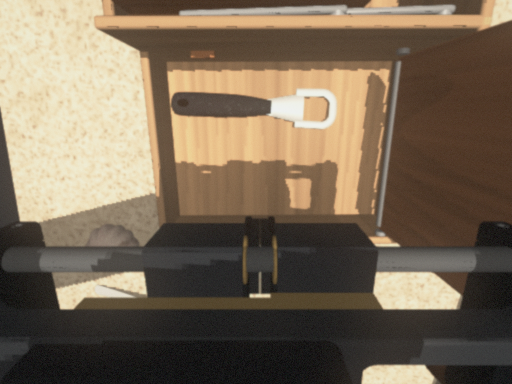

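The opener now lies parallel to the partition. Next is the fork.

```bash
python3 - <<'E'
from h import *
inf=robot.camera_info('top')
for a,b,n in [((358.5,203),(366,259),'fork'),((323.5,207),(317.5,263),'spoon')]:
    A=ray('t',inf,a,z=.006);Bb=ray('t',inf,b,z=.006); print(n,(A+Bb)/2,np.linalg.norm(A-Bb),np.degrees(np.arctan2(*(A-Bb)[1::-1])))
plan([([.41,-.262,.17],98)],0,rmax=.95)
E
```

```text
fork [ 0.43206194 -0.26345508  0.006     ] 0.1872798757368766 6.081690252009239
spoon [ 0.42008161 -0.12447515  0.006     ] 0.18736956429990584 -7.273200162428919
t 28.2 tcp [0.5329 0.0579 0.1657] box [ -22.6 -112.5  165.7] yaw 4.4 tilt [ 0.004 -0.001 -1.   ] F [-0.3 -0.2 -0.6] w 0.007 q [ 0.4   0.21 -0.66  1.81  0.14  1.17 -0.23]
-> [ 0.41  -0.262  0.17 ] 98 n 17
[[0,-0.61,-0.29,-0.01,0.0,0.0,-0.92],[0,-0.57,-0.34,-0.01,0.0,0.0,-0.91],[0,-0.54,-0.4,-0.01,0.0,0.01,-0.92],[0,-0.5,-0.45,-0.01,0.0,0.0,-0.92],[0,-0.46,-0.5,-0.01,0.01,0.0,-0.92],[0,-0.4,-0.53,-0.01,0.0,0.0,-0.91],[0,-0.35,-0.58,0.0,0.0,0.01,-0.92],[0,-0.3,-0.6,-0.01,0.0,0.0,-0.92],[0,-0.23,-0.63,-0.01,0.0,0.0,-0.92],[0,-0.18,-0.65,-0.01,0.0,0.0,-0.91]]
[[0,-0.11,-0.66,-0.01,0.0,0.0,-0.92],[0,-0.05,-0.67,-0.01,0.0,0.01,-0.92],[0,0.02,-0.67,-0.01,0.0,0.0,-0.92],[0,0.08,-0.67,-0.01,0.01,0.0,-0.91],[0,0.15,-0.66,-0.01,0.0,0.0,-0.92],[0,0.21,-0.64,-0.01,0.0,0.01,-0.92],[0,0.27,-0.61,-0.01,0.0,0.0,-0.92]]
```

Request:
carry_out:
  series:
    - [0, -0.6, -0.3, 0, 0, 0, -0.9]
    - [0, -0.6, -0.35, 0, 0, 0, -0.9]
    - [0, -0.55, -0.4, 0, 0, 0, -0.9]
    - [0, -0.5, -0.45, 0, 0, 0, -0.9]
    - [0, -0.45, -0.5, 0, 0, 0, -0.9]
    - [0, -0.4, -0.55, 0, 0, 0, -0.9]
    - [0, -0.35, -0.6, 0, 0, 0, -0.9]
    - [0, -0.3, -0.6, 0, 0, 0, -0.9]
    - [0, -0.25, -0.65, 0, 0, 0, -0.9]
    - [0, -0.2, -0.65, 0, 0, 0, -0.9]

```text
time_s: 29.2
tcp_pos: [0.4562, -0.1316, 0.1626]
eef_rot: [-0.845, -3.024, -0.0]
force: [0.5, 0.6, 0.3]
grip_width: 0.497
```

Request:
carry_out:
  series:
    - [0, -0.1, -0.65, 0, 0, 0, -0.9]
    - [0, -0.05, -0.65, 0, 0, 0, -0.9]
    - [0, 0, -0.65, 0, 0, 0, -0.9]
    - [0, 0.1, -0.65, 0, 0, 0, -0.9]
    - [0, 0.15, -0.65, 0, 0, 0, -0.9]
    - [0, 0.2, -0.65, 0, 0, 0, -0.9]
    - [0, 0.3, -0.6, 0, 0, 0, -0.7]
    - [0, 0, 0, 0, 0, 0, 0]
    - [0, 0, 0, 0, 0, 0, 0]

```text
time_s: 30.1
tcp_pos: [0.4032, -0.2587, 0.1627]
eef_rot: [0.138, -3.138, -0.002]
force: [0.2, -0.4, 0.2]
grip_width: 0.501
```

```bash
python3 - <<'E'
from h import *
i,d=robot.get_image('wrist'); save('e1.png',i)
for n in ('fork_a','spoon_a'):
    for x in robot.cut_out('wrist',n)[:2]: print(n,x['score'],x['point'],x['region'].sum())
state()
E
```

```text
fork_a 0.87 [252.9, 169.5] 1063
spoon_a 0.63 [384.0, 160.8] 984
t 30.25 tcp [ 0.4041 -0.258   0.1632] box [-176.5 -417.   163.2] yaw 95.2 tilt [-0.  0. -1.] F [ 0.5  0.6 -0.1] w 0.502 q [ 0.93  0.07 -0.47  1.94  0.03  1.14  2.11]
```

View pics/e1.png

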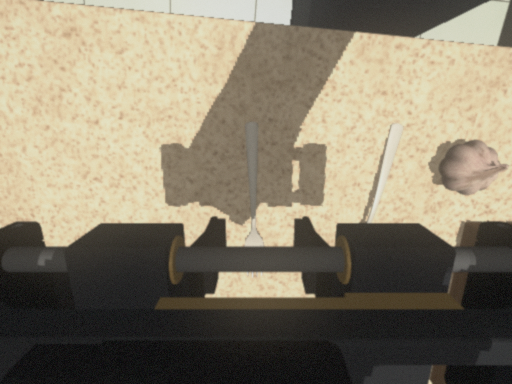

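```bash
python3 - <<'E'
from h import *
i,d=robot.get_image('wrist'); inf=robot.camera_info('wrist'); P=cloud(inf,d)
for uv in [(252,124),(252,150),(252,180),(253,205),(254,225),(256,238)]:
    print(uv,np.round(ray('w',inf,uv,z=.008),4),np.round(P[uv[1],uv[0]],4))
a=ray('w',inf,(251.5,122.5),z=.006)[:2]; b=ray('w',inf,(253.5,222),z=.008)[:2]
ax=(b-a)/np.linalg.norm(b-a); print('mid',a+ax*.0965,'ang',np.degrees(np.arctan2(ax[1],ax[0])))
m=a+ax*.0965; yaw=np.degrees(np.arctan2(ax[1],ax[0]))+90
plan([([m[0],m[1],.04],yaw)],0.2)
E
```

```text
(252, 124) [ 0.3439 -0.2729  0.008 ] [ 0.3441 -0.273   0.0035]
(252, 150) [ 0.3721 -0.2705  0.008 ] [ 0.3722 -0.2706  0.0071]
(252, 180) [ 0.4065 -0.2676  0.008 ] [ 0.4056 -0.2676  0.0116]
(253, 205) [ 0.4366 -0.2639  0.008 ] [ 0.4349 -0.2639  0.0131]
(254, 225) [ 0.4619 -0.2605  0.008 ] [ 0.4593 -0.2606  0.014 ]
(256, 238) [ 0.4787 -0.2566  0.008 ] [ 0.4805 -0.2565  0.0042]
mid [ 0.43844183 -0.26353511] ang 6.014550114264641
t 30.3 tcp [ 0.4041 -0.258   0.1632] box [-176.4 -417.   163.2] yaw 95.2 tilt [-0.  0. -1.] F [ 1.1 -0.3 -0.3] w 0.498 q [ 0.93  0.07 -0.47  1.94  0.03  1.14  2.11]
-> [ 0.4384 -0.2635  0.04  ] 96.01455011426464 n 6
[[0.2,-0.19,-0.05,0.68,0.0,0.0,-0.02],[0.2,-0.18,-0.05,0.69,0.0,0.0,-0.02],[0.2,-0.19,-0.05,0.68,0.0,0.0,-0.03],[0.2,-0.19,-0.05,0.69,0.0,0.0,-0.02],[0.2,-0.18,-0.05,0.68,0.0,0.0,-0.02],[0.2,-0.19,-0.05,0.69,0.0,0.0,-0.02]]
```

Request:
carry_out:
  series:
    - [0.2, -0.19, -0.05, 0.7, 0, 0, 0]
    - [0.2, -0.19, -0.05, 0.7, 0, 0, 0]
    - [0.2, -0.19, -0.05, 0.7, 0, 0, -0.05]
    - [0.2, -0.19, -0.05, 0.7, 0, 0, -0.05]
    - [0.2, -0.19, -0.05, 0.7, 0, 0, 0]
    - [0.2, -0.19, -0.05, 0.6, 0, 0, 0]
    - [0.2, 0, 0, 0.4, 0, 0, 0]
    - [0.2, 0, 0, 0, 0, 0, 0]
    - [0.2, 0, 0, 0, 0, 0, 0]

```text
time_s: 31.2
tcp_pos: [0.4387, -0.2644, 0.0287]
eef_rot: [0.159, -3.138, -0.0]
force: [0.8, -0.2, 0.3]
grip_width: 0.399
```

```bash
python3 - <<'E'
from h import *
plan([([.4384,-.2635,.014],96)],0.2)
E
```

```text
t 31.2 tcp [ 0.4387 -0.2644  0.0287] box [-142.4 -426.2   28.7] yaw 95.8 tilt [-0.  0. -1.] F [ 0.8 -0.2  0.3] w 0.399 q [ 0.87  0.31 -0.46  1.99  0.17  0.88  1.98]
-> [ 0.4384 -0.2635  0.014 ] 96 n 1
1 x [0.2, 0.01, 0.03, 0.49, 0.0, 0.0, -0.03]
```

Request:
carry_out:
  series:
    - [0.2, 0, 0.03, 0.25, 0, 0, 0]
    - [0.2, 0, 0, 0.25, 0, 0, 0]
    - [0.2, 0, 0, 0, 0, 0, 0]
    - [1, 0, 0, 0, 0, 0, 0]
    - [1, 0, 0, 0, 0, 0, 0]
    - [1, 0, 0, 0, 0, 0, 0]
    - [1, 0, 0, 0, 0, 0, 0]
    - [1, 0, 0, 0, 0, 0, 0]
  newtons: 30

```text
time_s: 32.0
tcp_pos: [0.4387, -0.2637, 0.0135]
eef_rot: [-0.159, 3.137, -0.0]
force: [1.4, -0.2, 0.3]
grip_width: 0.223
```

Request:
carry_out:
  series:
    - [1, 0, 0, -0.4, 0, 0, 0]
    - [1, 0, 0, -0.7, 0, 0, 0]
    - [1, 0, 0, -0.8, 0, 0, 0]
    - [1, 0, 0, -0.8, 0, 0, 0]
    - [1, 0, 0, -0.8, 0, 0, 0]
    - [1, 0, 0, -0.8, 0, 0, 0]
    - [1, 0, 0, 0, 0, 0, 0]

```text
time_s: 32.7
tcp_pos: [0.4404, -0.2645, 0.1465]
eef_rot: [-0.159, 3.133, -0.006]
force: [0.2, -0.4, -0.2]
grip_width: 0.22
```

```bash
python3 - <<'E'
from h import *
i,d=robot.get_image('wrist'); save('e2.png',i)
plan([(W(-12,-93,150),BY+90)],1)
E
```

```text
t 32.75 tcp [ 0.4396 -0.2641  0.1446] box [-141.6 -426.   144.6] yaw 95.8 tilt [ 0.003 -0.002 -1.   ] F [-0.9 -0.1  0.1] w 0.224 q [ 0.9   0.16 -0.49  1.89  0.08  1.11  2.06]
-> [0.5419 0.0782 0.15  ] 94.61841950364507 n 15
[[1,-0.3,0.73,-0.01,0.0,0.0,0.01],[1,-0.31,0.74,-0.02,0.0,0.0,0.02],[1,-0.3,0.73,-0.01,0.0,0.01,0.01],[1,-0.3,0.74,-0.01,-0.01,0.0,0.01],[1,-0.3,0.73,-0.02,0.0,0.0,0.02],[1,-0.29,0.74,-0.01,0.0,0.0,0.01],[1,-0.3,0.74,-0.01,0.0,0.0,0.01],[1,-0.3,0.73,-0.01,0.0,0.0,0.01],[1,-0.29,0.74,-0.02,0.0,0.01,0.02],[1,-0.29,0.74,-0.01,-0.01,0.0,0.01]]
[[1,-0.3,0.74,-0.01,0.0,0.0,0.01],[1,-0.29,0.73,-0.01,0.0,0.0,0.02],[1,-0.29,0.74,-0.02,0.0,0.0,0.01],[1,-0.29,0.74,-0.01,0.0,0.0,0.01],[1,-0.29,0.74,-0.01,0.0,0.01,0.02]]
```

View pics/e2.png

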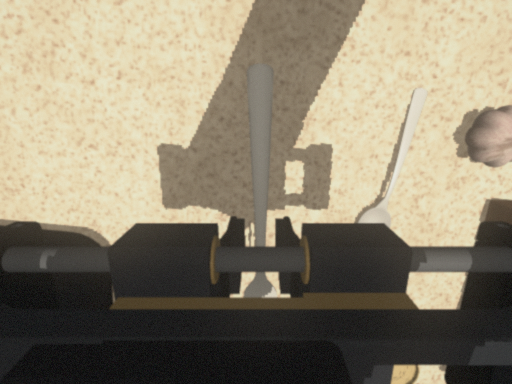

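Request:
carry_out:
  series:
    - [1, -0.3, 0.75, -0.05, 0, 0, 0]
    - [1, -0.3, 0.75, -0.05, 0, 0, 0]
    - [1, -0.3, 0.75, -0.05, 0, 0, 0]
    - [1, -0.3, 0.75, -0.05, 0, 0, 0]
    - [1, -0.3, 0.75, 0, 0, 0, 0.05]
    - [1, -0.3, 0.75, 0, 0, 0, 0.05]
    - [1, -0.3, 0.75, 0, 0, 0, 0.05]
    - [1, -0.3, 0.75, 0, 0, 0, 0.05]
    - [1, -0.3, 0.75, 0, 0, 0, 0]
    - [1, -0.3, 0.75, 0, 0, 0, 0]

```text
time_s: 33.75
tcp_pos: [0.5067, -0.0303, 0.1477]
eef_rot: [0.126, -3.138, -0.0]
force: [0.4, 0.2, -0.4]
grip_width: 0.224
```

Request:
carry_out:
  series:
    - [1, -0.3, 0.75, 0, 0, 0, 0]
    - [1, -0.3, 0.75, 0, 0, 0, 0]
    - [1, -0.3, 0.7, 0, 0, 0, 0]
    - [1, -0.25, 0.6, 0, 0, 0, 0]
    - [1, -0.2, 0.6, 0, 0, 0, 0]
    - [1, 0, 0, 0, 0, 0, 0]
    - [1, 0, 0, 0, 0, 0, 0]

```text
time_s: 34.45
tcp_pos: [0.5388, 0.0736, 0.1477]
eef_rot: [0.127, -3.138, -0.0]
force: [0.2, -0.0, -0.5]
grip_width: 0.221
```

```bash
python3 - <<'E'
from h import *
i,d=robot.get_image('wrist'); save('e3.png',i)
plan([(W(-12,-93,100),BY+90),(W(-12,-93,23),BY+90)],1,smax=.6)
E
```

```text
t 34.5 tcp [0.5388 0.0729 0.1478] box [-15.5 -98.1 147.8] yaw 94.6 tilt [-0.001 -0.    -1.   ] F [-0.2 -0.7 -0.7] w 0.223 q [ 0.42  0.26 -0.73  1.8   0.19  1.15  1.28]
-> [0.5419 0.0782 0.1   ] 94.61841950364507 n 3
[[1,-0.04,0.06,0.53,0.0,0.0,0.0],[1,-0.04,0.05,0.53,0.0,-0.01,0.0],[1,-0.04,0.06,0.53,0.0,0.0,-0.01]]
-> [0.5419 0.0782 0.023 ] 94.61841950364507 n 5
[[1,0.0,0.0,0.51,0.0,0.0,0.0],[1,0.0,0.0,0.52,0.0,0.0,0.0],[1,0.0,0.0,0.51,0.0,0.0,0.0],[1,0.0,0.0,0.52,0.0,0.0,0.0],[1,0.0,0.0,0.51,0.0,0.0,0.0]]
```

View pics/e3.png

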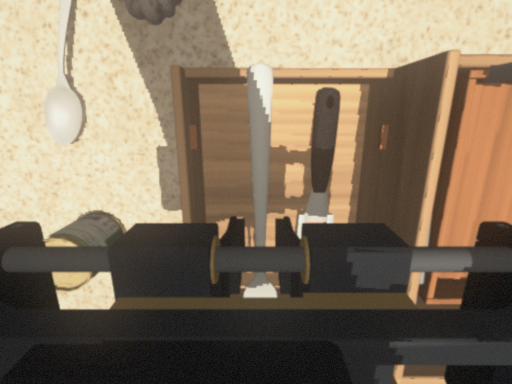

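```bash
python3 - <<'E'
from h import *
i,d=robot.get_image('wrist'); inf=robot.camera_info('wrist'); P=cloud(inf,d)
for v in (66,70,80,100,150,200): print(v,np.round(B(P[v,260]),1))
for uv in ((325,100),(320,180),(310,215)): print(uv,np.round(B(P[uv[1],uv[0]]),1))
E
```

```text
66 [-113.   -99.2  138.7]
70 [-111.1  -99.2  138.4]
80 [-105.9  -99.2  139.2]
100 [-95.5 -99.2 139.7]
150 [-68.3 -99.2 143.8]
200 [-39.7 -99.2 147.6]
(325, 100) [-100.4  -36.4   21.6]
(320, 180) [-21.5 -37.   23.4]
(310, 215) [ 18.3 -44.9  20.4]
```

Request:
carry_out:
  series:
    - [1, -0.06, 0.04, 0.5, 0, 0, 0]
    - [1, -0.06, 0.04, 0.5, 0, 0, 0]
    - [1, -0.05, 0.03, 0.5, 0, 0, 0]
    - [1, 0, 0, 0.5, 0, 0, 0]
    - [1, 0, 0, 0.5, 0, 0, 0]
    - [1, 0, 0, 0.5, 0, 0, 0]
    - [1, 0, 0, 0.5, 0, 0, 0]
    - [1, 0, 0, 0.3, 0, 0, 0]
    - [1, 0, 0, 0, 0, 0, 0]
    - [1, 0, 0, 0, 0, 0, 0]

```text
time_s: 35.55
tcp_pos: [0.5444, 0.0775, 0.0345]
eef_rot: [-0.126, 3.139, 0.0]
force: [0.7, -0.6, -1.1]
grip_width: 0.221
```

```bash
python3 - <<'E'
from h import *
plan([(W(-10,-95,22.5),BY+90)],1,smax=.6)
E
```

```text
t 35.55 tcp [0.5444 0.0775 0.0345] box [ -9.6 -93.9  34.5] yaw 94.6 tilt [ 0.  0. -1.] F [ 0.7 -0.6 -1.1] w 0.221 q [ 0.35  0.41 -0.68  1.89  0.32  0.95  1.18]
-> [0.5441 0.0764 0.0225] 94.61841950364507 n 1
1 x [1, 0.01, -0.04, 0.4, 0.0, 0.0, 0.0]
```

Request:
carry_out:
  series:
    - [1, 0, 0, 0.2, 0, 0, 0]
    - [1, 0, 0, 0.2, 0, 0, 0]
    - [1, 0, 0, 0, 0, 0, 0]
    - [0.25, 0, 0, 0, 0, 0, 0]
    - [0.25, 0, 0, 0, 0, 0, 0]
    - [0.25, 0, 0, 0, 0, 0, 0]
    - [0.25, 0, 0, -0.4, 0, 0, 0]
    - [0.25, 0, 0, -0.8, 0, 0, 0]
    - [0.25, 0, 0, -0.8, 0, 0, 0]
    - [0.25, 0, 0, -0.8, 0, 0, 0]

```text
time_s: 36.55
tcp_pos: [0.5442, 0.0776, 0.1082]
eef_rot: [-0.126, 3.139, 0.0]
force: [-0.1, -0.3, 0.3]
grip_width: 0.372
```

Request:
carry_out:
  series:
    - [0.25, 0, 0, -0.8, 0, 0, 0]
    - [0.25, 0, -0.4, -0.8, 0, 0, 0]
    - [0.25, 0, 0, 0, 0, 0, 0]
    - [0.25, 0, 0, 0, 0, 0, 0]

```text
time_s: 36.95
tcp_pos: [0.5455, 0.0652, 0.1554]
eef_rot: [-0.125, 3.137, -0.0]
force: [-0.2, -0.1, -1.1]
grip_width: 0.377
```

```bash
python3 - <<'E'
from h import *
i,d=robot.get_image('wrist'); save('e4.png',i)
plan([([.40,-.12,.17],BY+80)],0)
E
```

```text
t 37.0 tcp [0.545  0.0655 0.1546] box [  -9.9 -106.   154.6] yaw 94.6 tilt [ 0. -0. -1.] F [ 0.8 -0.6 -0.6] w 0.379 q [ 0.43  0.26 -0.73  1.78  0.19  1.17  1.3 ]
-> [ 0.4  -0.12  0.17] 84.61841950364507 n 10
[[0,0.53,-0.58,-0.05,0.0,0.0,0.17],[0,0.52,-0.58,-0.05,0.0,0.0,0.16],[0,0.51,-0.6,-0.05,0.0,0.0,0.17],[0,0.5,-0.6,-0.06,0.0,0.0,0.16],[0,0.49,-0.62,-0.05,0.0,0.0,0.17],[0,0.48,-0.62,-0.05,0.0,0.0,0.17],[0,0.47,-0.63,-0.05,0.0,0.0,0.16],[0,0.46,-0.64,-0.05,0.0,0.0,0.17],[0,0.44,-0.64,-0.05,0.0,0.0,0.16],[0,0.44,-0.66,-0.06,0.0,0.0,0.17]]
```

View pics/e4.png

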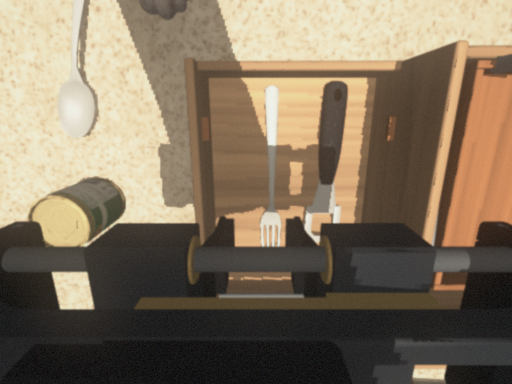

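Request:
carry_out:
  series:
    - [0, 0.45, -0.6, -0.05, 0, 0, 0.15]
    - [0, 0.45, -0.6, -0.05, 0, 0, 0.15]
    - [0, 0.45, -0.6, -0.05, 0, 0, 0.15]
    - [0, 0.45, -0.6, 0, 0, 0, 0.15]
    - [0, 0.45, -0.6, 0, 0, 0, 0.15]
    - [0, 0.4, -0.6, 0, 0, 0, 0.15]
    - [0, 0.4, -0.6, 0, 0, 0, 0.15]
    - [0, 0.4, -0.65, 0, 0, 0, 0.15]
    - [0, 0.35, -0.65, 0, 0, 0, 0.15]
    - [0, 0.35, -0.6, 0, 0, 0, 0.1]

```text
time_s: 38.0
tcp_pos: [0.4212, -0.1194, 0.1581]
eef_rot: [-0.113, -3.138, -0.001]
force: [0.2, 0.6, -0.3]
grip_width: 0.5
```

Request:
carry_out:
  series:
    - [0, 0, 0, 0, 0, 0, 0]
    - [0, 0, 0, 0, 0, 0, 0]

```text
time_s: 38.2
tcp_pos: [0.4221, -0.1186, 0.1584]
eef_rot: [-0.113, -3.139, -0.001]
force: [0.0, 0.5, 0.9]
grip_width: 0.498
```

```bash
python3 - <<'E'
from h import *
i,d=robot.get_image('wrist'); save('f1.png',i)
for x in robot.cut_out('wrist','spoon_a')[:2]:
    print(x['score'],x['point'],x['region'].sum()); v,u=np.nonzero(x['region']); 
    for r in range(v.min(),v.max()+1,15):
        if (v==r).any(): print(r,u[v==r].min(),u[v==r].max())
state()
E
```

```text
0.6 [255.2, 205.8] 2056
92 256 262
107 253 265
122 254 263
137 253 262
152 253 260
167 253 259
182 252 257
197 252 256
212 244 260
227 237 268
242 238 265
t 38.3 tcp [ 0.4227 -0.118   0.1586] box [-146.7 -279.   158.6] yaw 86.0 tilt [-0.     0.001 -1.   ] F [ 0.4 -0.5  0.6] w 0.5 q [ 0.76 -0.01 -0.57  2.02 -0.01  1.13  1.69]
```

View pics/f1.png

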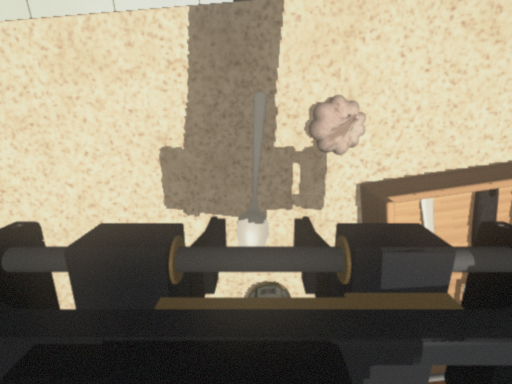

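```bash
python3 - <<'E'
from h import *
i,d=robot.get_image('wrist'); inf=robot.camera_info('wrist'); P=cloud(inf,d)
for uv in [(260,96),(258,130),(256,160),(254,190),(254,205),(253,225)]:
    print(uv,np.round(ray('w',inf,uv,z=.008),4),np.round(P[uv[1],uv[0]],4))
a=ray('w',inf,(260,93),z=.006)[:2]; b=ray('w',inf,(254,197),z=.009)[:2]
ax=(b-a)/np.linalg.norm(b-a); ang=np.degrees(np.arctan2(ax[1],ax[0])); m=a+ax*.094
print('mid',m,'ang',ang)
plan([([m[0],m[1],.03],ang+90)],0.2)
E
```

```text
(260, 96) [ 0.3331 -0.1123  0.008 ] [ 0.3329 -0.1123  0.0038]
(258, 130) [ 0.3677 -0.1168  0.008 ] [ 0.3676 -0.1168  0.0087]
(256, 160) [ 0.4001 -0.1214  0.008 ] [ 0.3992 -0.1212  0.0133]
(254, 190) [ 0.4345 -0.1262  0.008 ] [ 0.4322 -0.1259  0.016 ]
(254, 205) [ 0.4525 -0.1275  0.008 ] [ 0.451  -0.1273  0.0125]
(253, 225) [ 0.4775 -0.1306  0.008 ] [ 0.4801 -0.1309  0.0019]
mid [ 0.42323738 -0.12424334] ang -7.44500482559327
t 38.35 tcp [ 0.4227 -0.118   0.1587] box [-146.6 -279.   158.7] yaw 86.0 tilt [-0.     0.001 -1.   ] F [0.5 0.2 0. ] w 0.498 q [ 0.76 -0.01 -0.57  2.02 -0.01  1.13  1.69]
-> [ 0.4232 -0.1242  0.03  ] 82.55499517440673 n 6
[[0.2,-0.01,-0.03,0.71,0.0,0.0,0.1],[0.2,0.0,-0.04,0.72,0.0,0.0,0.09],[0.2,-0.01,-0.03,0.71,0.0,0.0,0.1],[0.2,0.0,-0.04,0.72,0.0,0.0,0.09],[0.2,-0.01,-0.03,0.71,0.0,0.0,0.1],[0.2,-0.01,-0.04,0.72,0.0,0.0,0.09]]
```

Request:
carry_out:
  series:
    - [0.2, 0, -0.04, 0.7, 0, 0, 0.1]
    - [0.2, 0, -0.04, 0.7, 0, 0, 0.1]
    - [0.2, 0, -0.04, 0.7, 0, 0, 0.1]
    - [0.2, 0, -0.04, 0.7, 0, 0, 0.1]
    - [0.2, 0, -0.04, 0.7, 0, 0, 0.1]
    - [0.2, 0, -0.02, 0.7, 0, 0, 0.1]
    - [0.2, 0, 0, 0, 0, 0, 0]
    - [0.2, 0, 0, 0, 0, 0, 0]

```text
time_s: 39.15
tcp_pos: [0.422, -0.1249, 0.0331]
eef_rot: [-0.209, -3.134, -0.001]
force: [0.0, 0.1, 0.2]
grip_width: 0.401
```

```bash
python3 - <<'E'
from h import *
plan([([.4232,-.1242,.015],82.5)],0.2)
E
```

```text
t 39.15 tcp [ 0.422  -0.1249  0.0331] box [-147.9 -285.8   33.1] yaw 82.4 tilt [-0.001  0.001 -1.   ] F [0.  0.1 0.2] w 0.401 q [ 0.72  0.17 -0.57  2.14  0.12  0.85  1.52]
-> [ 0.4232 -0.1242  0.015 ] 82.5 n 1
1 x [0.2, -0.04, 0.03, 0.6, 0.01, -0.01, -0.02]
```

Request:
carry_out:
  series:
    - [0.2, -0.04, 0.03, 0.3, 0, 0, 0]
    - [0.2, 0, 0, 0.3, 0, 0, 0]
    - [0.2, 0, 0, 0, 0, 0, 0]
    - [1, 0, 0, 0, 0, 0, 0]
    - [1, 0, 0, 0, 0, 0, 0]
    - [1, 0, 0, 0, 0, 0, 0]
    - [1, 0, 0, 0, 0, 0, 0]
    - [1, 0, 0, 0, 0, 0, 0]
  newtons: 30

```text
time_s: 39.95
tcp_pos: [0.4231, -0.125, 0.015]
eef_rot: [0.211, 3.134, -0.0]
force: [-0.6, 0.5, -0.4]
grip_width: 0.306
```

Request:
carry_out:
  series:
    - [1, 0, 0, -0.4, 0, 0, 0]
    - [1, 0, 0, -0.7, 0, 0, 0]
    - [1, 0, 0, -0.8, 0, 0, 0]
    - [1, 0, 0, -0.8, 0, 0, 0]
    - [1, 0, 0, -0.8, 0, 0, 0]
    - [1, 0, 0, -0.8, 0, 0, 0]
    - [1, 0, 0, 0, 0, 0, 0]

```text
time_s: 40.65
tcp_pos: [0.425, -0.1252, 0.1477]
eef_rot: [0.21, 3.129, -0.003]
force: [-0.1, -0.5, -1.0]
grip_width: 0.304
```

```bash
python3 - <<'E'
from h import *
i,d=robot.get_image('wrist'); save('f2.png',i)
plan([(W(-12,-133,150),BY+90)],1)
E
```

```text
t 40.7 tcp [ 0.4241 -0.1251  0.1459] box [-145.8 -286.2  145.9] yaw 82.3 tilt [ 0.003 -0.002 -1.   ] F [-0.4 -0.8 -1. ] w 0.308 q [ 0.77  0.01 -0.58  2.04  0.    1.1   1.63]
-> [0.5451 0.0384 0.15  ] 94.61841950364507 n 8
[[1,-0.41,0.74,-0.02,0.0,0.0,-0.26],[1,-0.43,0.73,-0.01,0.0,0.01,-0.25],[1,-0.44,0.72,-0.02,-0.01,0.0,-0.26],[1,-0.47,0.71,-0.02,0.0,0.01,-0.26],[1,-0.49,0.7,-0.01,0.0,0.0,-0.25],[1,-0.5,0.68,-0.02,0.0,0.0,-0.26],[1,-0.52,0.66,-0.02,0.0,0.01,-0.26],[1,-0.54,0.66,-0.01,0.0,0.0,-0.25]]
```

View pics/f2.png

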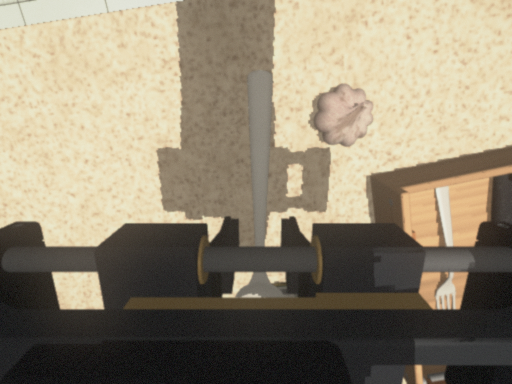

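The spoon needs more finger room than there is beside the fork. I'll set it back down, push the fork towards the partition, then pick the spoon up again.

Request:
carry_out:
  series:
    - [1, 0, 0, 0.8, 0, 0, 0]
    - [1, 0, 0, 0.8, 0, 0, 0]
    - [1, 0, 0, 0.8, 0, 0, 0]
    - [1, 0, 0, 0.8, 0, 0, 0]
    - [1, 0, 0, 0.7, 0, 0, 0]
    - [1, 0, 0, 0.45, 0, 0, 0]
    - [1, 0, 0, 0, 0, 0, 0]
    - [0.2, 0, 0, 0, 0, 0, 0]
    - [0.2, 0, 0, 0, 0, 0, 0]
    - [0.2, 0, 0, 0, 0, 0, 0]

```text
time_s: 41.7
tcp_pos: [0.4231, -0.125, 0.0135]
eef_rot: [0.211, 3.134, -0.0]
force: [-0.8, -1.0, -0.2]
grip_width: 0.391
```

Request:
carry_out:
  series:
    - [0.2, 0, 0, -0.4, 0, 0, 0]
    - [0.2, 0, 0, -0.8, 0, 0, 0]
    - [0.2, 0, 0, -0.8, 0, 0, 0]
    - [0.2, 0, 0, -0.8, 0, 0, 0]
    - [0.2, 0, 0, -0.8, 0, 0, 0]
    - [0.2, 0, 0, -0.8, 0, 0, 0]
    - [1, 0, 0, 0, 0, 0, 0]

```text
time_s: 42.4
tcp_pos: [0.425, -0.1253, 0.1493]
eef_rot: [0.211, 3.129, -0.003]
force: [-0.0, 0.6, 0.4]
grip_width: 0.364
```

```bash
python3 - <<'E'
from h import *
plan([(W(-15,-136,150),BY+90),(W(-15,-136,23),BY+90)],1)
E
```

```text
t 42.4 tcp [ 0.425  -0.1253  0.1493] box [-144.9 -286.4  149.3] yaw 82.3 tilt [ 0.005 -0.002 -1.   ] F [-0.   0.6  0.4] w 0.364 q [ 0.78  0.   -0.58  2.03  0.    1.1   1.63]
-> [0.5424 0.0351 0.15  ] 94.61841950364507 n 8
[[1,-0.4,0.73,0.0,0.0,0.01,-0.26],[1,-0.41,0.71,0.0,-0.01,0.0,-0.25],[1,-0.43,0.71,-0.01,0.0,0.01,-0.26],[1,-0.46,0.69,0.0,0.0,0.01,-0.26],[1,-0.47,0.68,0.0,0.0,0.0,-0.25],[1,-0.49,0.67,0.0,-0.01,0.01,-0.26],[1,-0.5,0.66,-0.01,0.0,0.01,-0.26],[1,-0.53,0.64,0.0,0.0,0.0,-0.25]]
-> [0.5424 0.0351 0.023 ] 94.61841950364507 n 5
[[1,0.0,0.0,0.85,0.0,0.0,0.0],[1,0.0,0.0,0.84,0.0,0.0,0.0],[1,0.0,0.0,0.85,0.0,0.0,0.0],[1,0.0,0.0,0.85,0.0,0.0,0.0],[1,0.0,0.0,0.85,0.0,0.0,0.0]]
```

Request:
carry_out:
  series:
    - [1, -0.4, 0.7, 0, 0, 0, -0.25]
    - [1, -0.4, 0.7, 0, 0, 0, -0.25]
    - [1, -0.45, 0.7, 0, 0, 0, -0.25]
    - [1, -0.45, 0.7, 0, 0, 0, -0.25]
    - [1, -0.5, 0.7, 0, 0, 0, -0.25]
    - [1, -0.5, 0.65, 0, 0, 0, -0.25]
    - [1, -0.55, 0.65, 0, 0, 0, -0.25]
    - [1, -0.6, 0.6, 0, 0, 0, -0.3]
    - [1, 0, 0, 0, 0, 0, 0]
    - [1, 0, 0, 0, 0, 0, 0]

```text
time_s: 43.4
tcp_pos: [0.5452, 0.0329, 0.1451]
eef_rot: [0.127, -3.138, -0.001]
force: [0.4, -0.5, 0.8]
grip_width: 0.005
```

```bash
python3 - <<'E'
from h import *
plan([(W(-8,-136,23),BY+90)],1)
i,d=robot.get_image('wrist'); save('f3.png',i)
E
```

```text
t 43.4 tcp [0.5452 0.0329 0.1451] box [ -12.3 -138.5  145.1] yaw 94.6 tilt [-0.001  0.    -1.   ] F [ 0.4 -0.5  0.8] w 0.005 q [ 0.5   0.27 -0.73  1.8   0.2   1.15  1.35]
-> [0.5494 0.0357 0.023 ] 94.61841950364507 n 5
[[1,-0.03,0.02,0.81,0.0,0.0,0.0],[1,-0.03,0.01,0.82,0.0,0.0,0.0],[1,-0.03,0.02,0.81,0.0,-0.01,0.0],[1,-0.03,0.01,0.82,0.0,0.0,0.0],[1,-0.03,0.02,0.81,0.0,0.0,0.0]]
```

View pics/f3.png

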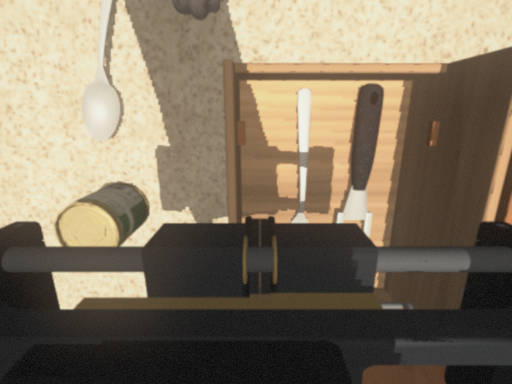

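Request:
carry_out:
  series:
    - [1, -0.05, 0.02, 0.8, 0, 0, 0]
    - [1, -0.05, 0.02, 0.8, 0, 0, 0]
    - [1, -0.05, 0.02, 0.8, 0, 0, 0]
    - [1, 0, 0.02, 0.8, 0, 0, 0]
    - [1, 0, 0, 0.7, 0, 0, 0]
    - [1, 0, 0, 0, 0, 0, 0]
    - [1, 0, 0, 0, 0, 0, 0]

```text
time_s: 44.15
tcp_pos: [0.5496, 0.0346, 0.0288]
eef_rot: [0.124, -3.139, 0.0]
force: [0.2, -0.5, -0.1]
grip_width: 0.006
```

```bash
python3 - <<'E'
from h import *
plan([(W(-8,-97,22.5),BY+90)],1,smax=.25)
E
```

```text
t 44.15 tcp [0.5496 0.0346 0.0288] box [  -7.8 -137.1   28.8] yaw 94.5 tilt [-0. -0. -1.] F [ 0.2 -0.5 -0.1] w 0.006 q [ 0.43  0.42 -0.68  1.89  0.32  0.94  1.25]
-> [0.5462 0.0746 0.0225] 94.61841950364507 n 6
[[1,0.0,0.22,0.04,0.0,0.0,0.0],[1,0.0,0.23,0.03,0.0,0.0,-0.01],[1,0.0,0.22,0.04,0.0,0.0,0.0],[1,0.0,0.22,0.03,0.0,0.0,0.0],[1,0.01,0.23,0.04,0.0,0.0,0.0],[1,0.0,0.22,0.03,0.0,0.0,-0.01]]
```

Request:
carry_out:
  series:
    - [1, 0, 0.2, 0.2, 0, 0, 0]
    - [1, 0, 0.2, 0, 0, 0, 0]
    - [1, 0, 0.2, 0, 0, 0, 0]
    - [1, 0, 0.2, 0, 0, 0, 0]
    - [1, 0, 0.2, 0, 0, 0, 0]
    - [1, 0, 0.2, 0, 0, 0, 0]
    - [1, 0, 0.1, 0, 0, 0, 0]
    - [1, 0, 0, 0, 0, 0, 0]
    - [1, 0, -0.3, 0, 0, 0, 0]
    - [1, 0, -0.3, -0.3, 0, 0, 0]

```text
time_s: 45.15
tcp_pos: [0.5474, 0.0551, 0.0306]
eef_rot: [0.126, -3.137, 0.0]
force: [1.0, -0.4, 0.3]
grip_width: 0.001
```

Request:
carry_out:
  series:
    - [1, 0, -0.3, -0.8, 0, 0, 0]
    - [1, 0, -0.3, -0.9, 0, 0, 0]
    - [1, 0, 0, -0.9, 0, 0, 0]
    - [1, 0, 0, -0.9, 0, 0, 0]
    - [1, 0, 0, -0.9, 0, 0, 0]
    - [1, 0, 0, 0, 0, 0, 0]

```text
time_s: 45.75
tcp_pos: [0.5518, 0.0374, 0.1677]
eef_rot: [-0.123, 3.133, -0.001]
force: [0.4, 0.2, -0.0]
grip_width: 0.004
```

```bash
python3 - <<'E'
from h import *
i,d=robot.get_image('wrist'); save('f4.png',i)
plan([([.4231,-.125,.15],82.4)],0.2)
E
```

```text
t 45.8 tcp [0.5509 0.0372 0.1656] box [  -6.3 -134.6  165.6] yaw 94.5 tilt [ 0.004 -0.001 -1.   ] F [-0.1 -0.  -0.4] w 0.003 q [ 0.49  0.26 -0.74  1.77  0.19  1.18  1.35]
-> [ 0.4231 -0.125   0.15  ] 82.4 n 9
[[0.2,0.52,-0.56,0.06,0.0,0.0,0.22],[0.2,0.51,-0.58,0.05,0.0,0.01,0.23],[0.2,0.49,-0.58,0.06,0.0,0.0,0.22],[0.2,0.48,-0.6,0.06,0.0,0.01,0.23],[0.2,0.46,-0.61,0.05,0.0,0.0,0.22],[0.2,0.45,-0.61,0.06,0.0,0.0,0.22],[0.2,0.44,-0.63,0.06,0.0,0.01,0.23],[0.2,0.42,-0.64,0.06,0.0,0.0,0.22],[0.2,0.4,-0.65,0.06,0.0,0.01,0.23]]
```

View pics/f4.png

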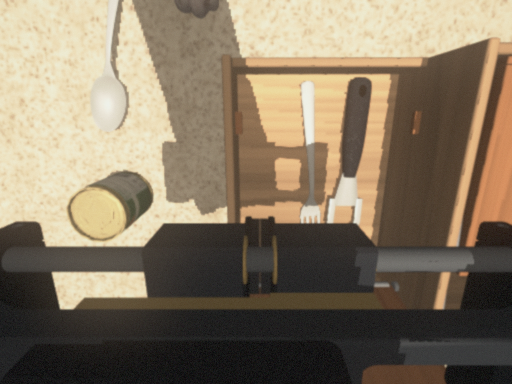

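```bash
python3 - <<'E'
from h import *
inf=robot.camera_info('wrist')
for uv in [(308,88),(311,150),(312,200),(303,212),(318,212),(355,90),(348,180),(330,210)]:
    print(uv,np.round(B(ray('w',inf,uv,z=.02)),1))
E
```

```text
(308, 88) [-103.1  -86.4   20. ]
(311, 150) [-40.  -80.2  20. ]
(312, 200) [ 16.8 -76.2  20. ]
(303, 212) [ 31.4 -85.9  20. ]
(318, 212) [ 31.4 -68.6  20. ]
(355, 90) [-101.1  -38.4   20. ]
(348, 180) [ -6.6 -37.3  20. ]
(330, 210) [ 28.9 -54.9  20. ]
```

Request:
carry_out:
  series:
    - [0.2, 0.5, -0.55, 0, 0, 0, 0.2]
    - [0.2, 0.5, -0.55, 0, 0, 0, 0.2]
    - [0.2, 0.5, -0.6, 0, 0, 0, 0.2]
    - [0.2, 0.5, -0.6, 0, 0, 0, 0.2]
    - [0.2, 0.45, -0.6, 0, 0, 0, 0.2]
    - [0.2, 0.45, -0.6, 0.1, 0, 0, 0.2]
    - [0.2, 0.45, -0.65, 0.2, 0, 0, 0.3]
    - [0.2, 0.4, -0.65, 0.2, 0, 0, 0.25]
    - [0.2, 0.4, -0.6, 0.1, 0, 0, 0.25]
    - [0.2, 0, 0, 0, 0, 0, 0]

```text
time_s: 46.8
tcp_pos: [0.4214, -0.1259, 0.1444]
eef_rot: [-0.211, -3.132, 0.001]
force: [0.6, 0.7, -0.0]
grip_width: 0.4
```

```bash
python3 - <<'E'
from h import *
i,d=robot.get_image('wrist'); save('f5.png',i)
plan([([.4231,-.125,.04],82.4)],0.2)
E
```

```text
t 46.85 tcp [ 0.4227 -0.1246  0.1449] box [-147.1 -285.6  144.9] yaw 82.4 tilt [-0.001  0.    -1.   ] F [-0.6 -0.1 -0. ] w 0.397 q [ 0.79  0.01 -0.6   2.04  0.01  1.1   1.63]
-> [ 0.4231 -0.125   0.04  ] 82.4 n 5
[[0.2,0.0,0.0,0.7,0.0,0.0,0.0],[0.2,-0.01,0.0,0.7,0.0,0.0,0.0],[0.2,0.0,-0.01,0.7,0.0,-0.01,0.0],[0.2,0.0,0.0,0.7,0.0,0.0,0.0],[0.2,-0.01,0.0,0.7,0.0,0.0,0.0]]
```

View pics/f5.png

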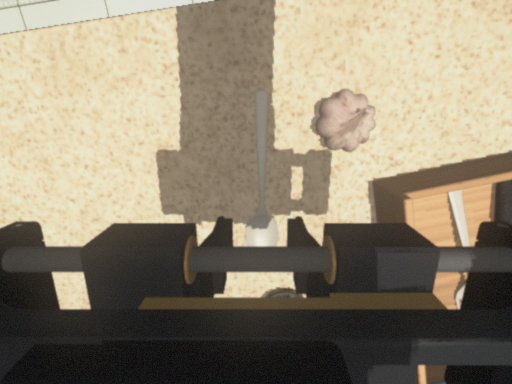

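Request:
carry_out:
  series:
    - [0.2, 0, 0, 0.7, 0, 0, 0]
    - [0.2, 0, 0, 0.7, 0, 0, 0]
    - [0.2, 0, 0, 0.7, 0, 0, 0]
    - [0.2, 0, 0, 0.7, 0, 0, 0]
    - [0.2, 0, 0, 0.7, 0, 0, 0]
    - [0.2, 0, 0, 0.5, 0, 0, 0]
    - [0.2, 0, 0, 0.3, 0, 0, 0]
    - [0.2, 0, 0, 0, 0, 0, 0]
    - [0.2, 0, 0, 0, 0, 0, 0]

```text
time_s: 47.75
tcp_pos: [0.4245, -0.1229, 0.0168]
eef_rot: [0.202, 3.135, 0.0]
force: [0.3, 0.7, 0.7]
grip_width: 0.398
```

Request:
carry_out:
  series:
    - [1, 0, 0, 0, 0, 0, 0]
    - [1, 0, 0, 0, 0, 0, 0]
    - [1, 0, 0, 0, 0, 0, 0]
    - [1, 0, 0, 0, 0, 0, 0]
    - [1, 0, 0, 0, 0, 0, 0]
    - [1, 0, 0, -0.4, 0, 0, 0]
    - [1, 0, 0, -0.8, 0, 0, 0]
    - [1, 0, 0, -0.8, 0, 0, 0]
    - [1, 0, 0, -0.8, 0, 0, 0]
    - [1, 0, 0, -0.8, 0, 0, 0]

```text
time_s: 48.75
tcp_pos: [0.4239, -0.1229, 0.1261]
eef_rot: [0.203, 3.134, -0.0]
force: [0.1, -0.5, -0.0]
grip_width: 0.01
```

Request:
carry_out:
  series:
    - [1, 0, 0, -0.8, 0, 0, 0]
    - [1, 0, 0, 0, 0, 0, 0]

```text
time_s: 48.95
tcp_pos: [0.4258, -0.1235, 0.152]
eef_rot: [0.203, 3.13, -0.003]
force: [-0.2, 0.4, -0.3]
grip_width: -0.001
```

```bash
python3 - <<'E'
from h import *
plan([(W(-10,-125,150),BY+90)],1)
E
```

```text
t 48.95 tcp [ 0.4258 -0.1235  0.152 ] box [-143.9 -284.7  152. ] yaw 82.6 tilt [ 0.005 -0.002 -1.   ] F [-0.2  0.4 -0.3] w -0.001 q [ 0.8   0.   -0.61  2.03  0.    1.11  1.63]
-> [0.5465 0.0465 0.15  ] 94.61841950364507 n 9
[[1,-0.36,0.68,0.01,0.0,0.01,-0.22],[1,-0.38,0.68,0.01,0.0,0.0,-0.23],[1,-0.39,0.66,0.0,-0.01,0.01,-0.22],[1,-0.41,0.65,0.01,0.0,0.0,-0.22],[1,-0.43,0.65,0.01,0.0,0.01,-0.22],[1,-0.43,0.63,0.01,0.0,0.0,-0.23],[1,-0.46,0.63,0.01,-0.01,0.01,-0.22],[1,-0.47,0.61,0.0,0.0,0.0,-0.22],[1,-0.48,0.61,0.01,0.0,0.01,-0.22]]
```

```bash
python3 - <<'E'
from h import *
i,d=robot.get_image('wrist'); save('f6.png',i)
E
```

```text
(no output)
```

View pics/f6.png

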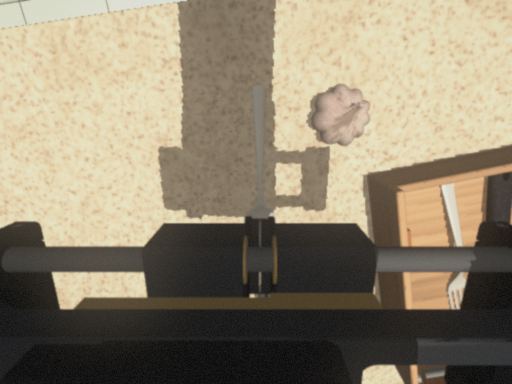

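```bash
python3 - <<'E'
from h import *
i,d=robot.get_image('wrist'); inf=robot.camera_info('wrist'); P=cloud(inf,d)
for uv in [(258,90),(259,120),(260,150),(260,180),(260,195),(260,205)]:
    print(uv,np.round(ray('w',inf,uv,z=.008),4),np.round(P[uv[1],uv[0]],4))
a=ray('w',inf,(258,87),z=.006)[:2]; b=ray('w',inf,(260,190),z=.010)[:2]
ax=(b-a)/np.linalg.norm(b-a); ang=np.degrees(np.arctan2(ax[1],ax[0])); m=a+ax*.094
print('mid',m,'ang',ang)
plan([([m[0],m[1],.04],ang+90)],0.2)
E
```

```text
(258, 90) [ 0.3299 -0.1137  0.008 ] [ 0.3296 -0.1137  0.0034]
(259, 120) [ 0.359  -0.1165  0.008 ] [ 0.3591 -0.1165  0.0062]
(260, 150) [ 0.3899 -0.1194  0.008 ] [ 0.3896 -0.1194  0.0101]
(260, 180) [ 0.4225 -0.1236  0.008 ] [ 0.4208 -0.1234  0.0149]
(260, 195) [ 0.4396 -0.1258  0.008 ] [ 0.4376 -0.1256  0.0144]
(260, 205) [ 0.4513 -0.1273  0.008 ] [ 0.4502 -0.1272  0.011 ]
mid [ 0.42036914 -0.12360531] ang -6.28058035681718
t 49.05 tcp [ 0.4241 -0.1232  0.149 ] box [-145.6 -284.3  149. ] yaw 82.6 tilt [ 0.001 -0.001 -1.   ] F [-0.9 -0.  -0.5] w 0.004 q [ 0.8   0.   -0.61  2.03  0.    1.11  1.63]
-> [ 0.4204 -0.1236  0.04  ] 83.71941964318282 n 5
[[0.2,0.03,-0.01,0.73,0.0,0.0,-0.04],[0.2,0.02,0.0,0.72,0.0,0.01,-0.04],[0.2,0.03,-0.01,0.73,0.0,0.0,-0.03],[0.2,0.02,0.0,0.73,-0.01,0.0,-0.04],[0.2,0.03,-0.01,0.72,0.0,0.0,-0.04]]
```

Request:
carry_out:
  series:
    - [0.2, 0.03, 0, 0.7, 0, 0, -0.05]
    - [0.2, 0.03, 0, 0.7, 0, 0, -0.05]
    - [0.2, 0.03, 0, 0.7, 0, 0, -0.05]
    - [0.2, 0.03, 0, 0.7, 0, 0, 0]
    - [0.2, 0, 0, 0.7, 0, 0, 0]
    - [0.2, 0, 0, 0.5, 0, 0, 0]
    - [0.2, 0, 0, 0.3, 0, 0, 0]
    - [0.2, 0, 0, 0, 0, 0, 0]
    - [0.2, 0, 0, 0, 0, 0, 0]

```text
time_s: 49.95
tcp_pos: [0.4204, -0.1226, 0.0195]
eef_rot: [-0.178, -3.136, -0.001]
force: [-0.5, 1.2, 0.6]
grip_width: 0.402
```

```bash
python3 - <<'E'
from h import *
plan([([.4204,-.1236,.0125],83.7)],0.2)
E
```

```text
t 49.95 tcp [ 0.4204 -0.1226  0.0195] box [-149.3 -283.4   19.5] yaw 83.5 tilt [-0.  0. -1.] F [-0.5  1.2  0.6] w 0.402 q [ 0.75  0.2  -0.6   2.16  0.15  0.82  1.51]
-> [ 0.4204 -0.1236  0.0125] 83.7 n 1
1 x [0.2, -0.01, -0.03, 0.23, 0.0, 0.0, -0.03]
```

Request:
carry_out:
  series:
    - [0.2, 0, -0.03, 0.24, 0, 0, 0]
    - [0.2, 0, 0, 0, 0, 0, 0]
    - [1, 0, 0, 0, 0, 0, 0]
    - [1, 0, 0, 0, 0, 0, 0]
    - [1, 0, 0, 0, 0, 0, 0]
    - [1, 0, 0, 0, 0, 0, 0]
    - [1, 0, 0, 0, 0, 0, 0]

```text
time_s: 50.65
tcp_pos: [0.4204, -0.1236, 0.0123]
eef_rot: [0.178, 3.136, -0.0]
force: [0.0, 0.9, 1.8]
grip_width: 0.305
```

```bash
python3 - <<'E'
from h import *
state()
E
```

```text
t 50.65 tcp [ 0.4204 -0.1236  0.0123] box [-149.3 -284.4   12.3] yaw 83.5 tilt [ 0. -0. -1.] F [0.  0.9 1.8] w 0.305 q [ 0.75  0.21 -0.6   2.16  0.17  0.81  1.5 ]
```

Request:
carry_out:
  series:
    - [1, 0, 0, -0.4, 0, 0, 0]
    - [1, 0, 0, -0.7, 0, 0, 0]
    - [1, 0, 0, -0.8, 0, 0, 0]
    - [1, 0, 0, -0.8, 0, 0, 0]
    - [1, 0, 0, -0.8, 0, 0, 0]
    - [1, 0, 0, -0.8, 0, 0, 0]
    - [1, 0, 0, -0.3, 0, 0, 0]
    - [1, 0, 0, 0, 0, 0, 0]

```text
time_s: 51.45
tcp_pos: [0.421, -0.1238, 0.1515]
eef_rot: [0.178, 3.134, -0.002]
force: [0.1, 0.6, -0.9]
grip_width: 0.3
```

```bash
python3 - <<'E'
from h import *
plan([(W(-10,-125,152),BY+90)],1)
E
```

```text
t 51.45 tcp [ 0.421  -0.1238  0.1515] box [-148.8 -284.7  151.5] yaw 83.5 tilt [ 0.002 -0.001 -1.   ] F [ 0.1  0.6 -0.9] w 0.3 q [ 0.81 -0.01 -0.62  2.03 -0.    1.11  1.65]
-> [0.5465 0.0465 0.152 ] 94.61841950364507 n 9
[[1,-0.39,0.68,0.0,0.0,0.0,-0.21],[1,-0.41,0.67,0.0,0.0,0.0,-0.2],[1,-0.41,0.66,-0.01,0.0,0.01,-0.21],[1,-0.44,0.65,0.0,-0.01,0.0,-0.2],[1,-0.44,0.65,0.0,0.0,0.0,-0.21],[1,-0.47,0.63,0.0,0.0,0.01,-0.21],[1,-0.47,0.63,0.0,0.0,0.0,-0.2],[1,-0.49,0.61,0.0,0.0,0.0,-0.21],[1,-0.5,0.6,-0.01,0.0,0.0,-0.21]]
```

Request:
carry_out:
  series:
    - [1, -0.4, 0.65, 0, 0, 0, -0.2]
    - [1, -0.4, 0.65, 0, 0, 0, -0.2]
    - [1, -0.4, 0.65, 0, 0, 0, -0.2]
    - [1, -0.45, 0.65, 0, 0, 0, -0.2]
    - [1, -0.45, 0.65, 0, 0, 0, -0.2]
    - [1, -0.45, 0.65, 0, 0, 0, -0.2]
    - [1, -0.5, 0.65, 0, 0, 0, -0.2]
    - [1, -0.5, 0.6, 0, 0, 0, -0.2]
    - [1, -0.5, 0.55, 0, 0, 0, -0.2]
    - [1, 0, 0, 0, 0, 0, 0]

```text
time_s: 52.45
tcp_pos: [0.5473, 0.0471, 0.1487]
eef_rot: [0.124, -3.138, -0.004]
force: [-0.6, -0.6, -0.6]
grip_width: 0.305
```

Request:
carry_out:
  series:
    - [1, 0, 0, 0, 0, 0, 0]

```text
time_s: 52.55
tcp_pos: [0.5462, 0.0443, 0.1488]
eef_rot: [0.119, -3.137, -0.001]
force: [0.0, -0.9, -0.0]
grip_width: 0.301
```

```bash
python3 - <<'E'
from h import *
i,d=robot.get_image('wrist'); save('f7.png',i); P=cloud(robot.camera_info('wrist'),d)
for v in (70,80,90,100): print(v,np.round(B(P[v,260]),1))
plan([(W(-10,-125,100),BY+90),(W(-10,-125,35),BY+90)],1,smax=.6)
E
```

```text
70 [-117.4 -128.    59.8]
80 [-101.1 -128.2  140.7]
90 [ -95.9 -128.2  140.9]
100 [ -90.6 -128.3  142.5]
t 52.6 tcp [0.5461 0.0436 0.149 ] box [ -10.6 -127.9  149. ] yaw 94.3 tilt [-0.002  0.    -1.   ] F [ 0.1 -0.9 -0.6] w 0.308 q [ 0.51  0.28 -0.77  1.79  0.21  1.16  1.32]
-> [0.5465 0.0465 0.1   ] 94.61841950364507 n 3
[[1,-0.01,0.03,0.54,0.0,-0.01,-0.02],[1,0.0,0.03,0.55,0.0,0.0,-0.02],[1,-0.01,0.04,0.54,0.0,-0.01,-0.02]]
-> [0.5465 0.0465 0.035 ] 94.61841950364507 n 4
[[1,0.0,0.0,0.54,0.0,0.0,0.0],[1,0.0,0.0,0.54,0.0,0.0,0.0],[1,0.0,0.0,0.55,0.0,0.0,0.0],[1,0.0,0.0,0.54,0.0,0.0,0.0]]
```

View pics/f7.png

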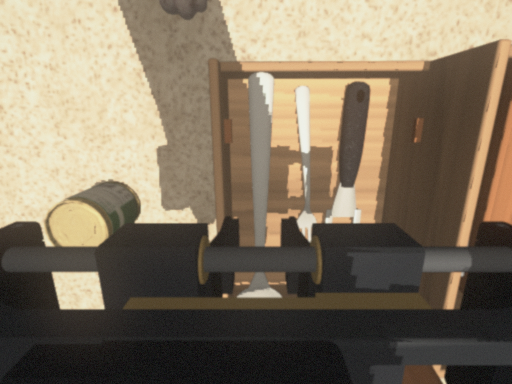

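Request:
carry_out:
  series:
    - [1, 0, 0.03, 0.5, 0, 0, -0.05]
    - [1, 0, 0.03, 0.5, 0, 0, 0]
    - [1, 0, 0, 0.5, 0, 0, 0]
    - [1, 0, 0, 0.5, 0, 0, 0]
    - [1, 0, 0, 0.5, 0, 0, 0]
    - [1, 0, 0, 0.5, 0, 0, 0]
    - [1, 0, 0, 0.5, 0, 0, 0]
    - [1, 0, 0, 0.2, 0, 0, 0]
    - [1, 0, 0, 0, 0, 0, 0]
    - [1, 0, 0, 0, 0, 0, 0]

```text
time_s: 53.6
tcp_pos: [0.5472, 0.046, 0.0395]
eef_rot: [-0.126, 3.139, 0.0]
force: [0.2, -0.7, -0.5]
grip_width: 0.306
```

```bash
python3 - <<'E'
from h import *
plan([(W(-10,-126,21.5),BY+90)],1,smax=.6)
E
```

```text
t 53.6 tcp [0.5472 0.046  0.0395] box [  -9.4 -125.5   39.5] yaw 94.6 tilt [ 0.  0. -1.] F [ 0.2 -0.7 -0.5] w 0.306 q [ 0.44  0.41 -0.72  1.89  0.33  0.96  1.23]
-> [0.5466 0.0455 0.0215] 94.61841950364507 n 1
1 x [1, 0.02, -0.02, 0.6, 0.0, 0.0, 0.0]
```

Request:
carry_out:
  series:
    - [1, 0, 0, 0.2, 0, 0, 0]
    - [1, 0, 0, 0.2, 0, 0, 0]
    - [1, 0, 0, 0.2, 0, 0, 0]
    - [1, 0, 0, 0, 0, 0, 0]

```text
time_s: 54.0
tcp_pos: [0.5468, 0.0458, 0.0206]
eef_rot: [0.126, -3.139, -0.0]
force: [-0.6, 0.3, -0.1]
grip_width: 0.302
```

Request:
carry_out:
  series:
    - [0.25, 0, 0, 0, 0, 0, 0]
    - [0.25, 0, 0, 0, 0, 0, 0]
    - [0.25, 0, 0, 0, 0, 0, 0]
    - [0.25, 0, 0, -0.4, 0, 0, 0]
    - [0.25, 0, 0, -0.8, 0, 0, 0]
    - [0.25, 0, 0, -0.8, 0, 0, 0]
    - [0.25, 0, 0, -0.8, 0, 0, 0]
    - [0.25, 0, 0, -0.8, 0, 0, 0]
    - [0.25, 0, 0, -0.8, 0, 0, 0]
    - [0.25, 0, 0, 0, 0, 0, 0]

```text
time_s: 55.0
tcp_pos: [0.5489, 0.0457, 0.1574]
eef_rot: [-0.125, 3.133, -0.002]
force: [1.2, -0.3, 0.6]
grip_width: 0.375
```

```bash
python3 - <<'E'
from h import *
i,d=robot.get_image('wrist'); save('f8.png',i)
state()
E
```

```text
t 55.05 tcp [0.5481 0.0454 0.1555] box [  -8.5 -126.2  155.5] yaw 94.6 tilt [ 0.004 -0.001 -1.   ] F [ 0.4 -1.1 -0.2] w 0.377 q [ 0.51  0.27 -0.77  1.78  0.21  1.17  1.32]
```

View pics/f8.png

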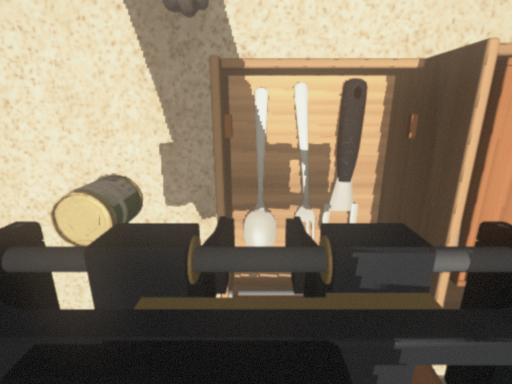

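```bash
python3 - <<'E'
from h import *
plan([(W(40,-100,335),BY),(W(142,-75,335),BY),(W(142,-75,267),BY)],.3,rmax=.95)
E
```

```text
t 55.05 tcp [0.5481 0.0454 0.1555] box [  -8.5 -126.2  155.5] yaw 94.6 tilt [ 0.004 -0.001 -1.   ] F [ 0.4 -1.1 -0.2] w 0.377 q [ 0.51  0.27 -0.77  1.78  0.21  1.17  1.32]
-> [0.5943 0.0754 0.335 ] 4.618419503645074 n 16
[[0.3,-0.1,0.05,-0.37,0.0,0.0,0.94],[0.3,-0.1,0.07,-0.38,0.0,0.0,0.93],[0.3,-0.09,0.07,-0.37,0.0,0.01,0.94],[0.3,-0.08,0.08,-0.37,0.0,0.0,0.94],[0.3,-0.07,0.09,-0.38,0.01,0.0,0.93],[0.3,-0.07,0.1,-0.37,0.0,0.0,0.94],[0.3,-0.05,0.1,-0.38,0.0,0.01,0.94],[0.3,-0.05,0.11,-0.37,0.0,0.0,0.93],[0.3,-0.03,0.11,-0.37,0.0,0.0,0.94],[0.3,-0.02,0.11,-0.38,0.0,0.0,0.94]]
[[0.3,-0.02,0.11,-0.37,0.0,0.01,0.94],[0.3,0.0,0.12,-0.38,0.0,0.0,0.93],[0.3,0.02,0.11,-0.37,0.0,0.0,0.94],[0.3,0.02,0.11,-0.37,0.01,0.0,0.94],[0.3,0.03,0.11,-0.38,0.0,0.0,0.93],[0.3,0.05,0.11,-0.37,0.0,0.01,0.94]]
-> [0.694  0.1086 0.335 ] 4.618419503645074 n 5
[[0.3,0.17,0.68,0.0,0.0,0.0,0.0],[0.3,0.16,0.68,0.0,0.0,0.0,0.0],[0.3,0.17,0.68,0.0,0.0,0.0,0.0],[0.3,0.17,0.68,0.0,0.0,0.0,0.0],[0.3,0.16,0.68,0.0,0.0,0.0,0.0]]
-> [0.694  0.1086 0.267 ] 4.618419503645074 n 3
[[0.3,0.0,0.0,0.76,0.0,0.0,0.0],[0.3,0.0,0.0,0.75,0.0,0.0,0.0],[0.3,0.0,0.0,0.76,0.0,0.0,0.0]]
```

Request:
carry_out:
  series:
    - [0.3, 0, 0, -0.6, 0, 0, 0.9]
    - [0.3, 0, 0, -0.6, 0, 0, 0.9]
    - [0.3, 0, 0, -0.6, 0, 0, 0.9]
    - [0.3, 0, 0, -0.6, 0, 0, 0.9]
    - [0.3, 0, 0, -0.6, 0, 0, 0.9]
    - [0.3, 0, 0, -0.6, 0, 0, 0.9]
    - [0.3, 0, 0, -0.6, 0, 0, 0.9]
    - [0.3, 0, 0, -0.6, 0, 0, 0.9]
    - [0.3, 0, 0, -0.6, 0, 0, 0.9]
    - [0.3, 0, 0, -0.6, 0, 0, 0.9]

```text
time_s: 56.05
tcp_pos: [0.5465, 0.0453, 0.3333]
eef_rot: [-1.319, -2.85, 0.001]
force: [0.5, -0.6, 1.0]
grip_width: 0.35
```

Request:
carry_out:
  series:
    - [0.3, 0.1, 0.1, 0, 0, 0, 0.9]
    - [0.3, 0.2, 0.2, 0, 0, 0, 0.9]
    - [0.3, 0.2, 0.3, 0, 0, 0, 0.9]
    - [0.3, 0.2, 0.4, 0, 0, 0, 0.9]
    - [0.3, 0.2, 0.5, 0, 0, 0, 0.9]
    - [0.3, 0.2, 0.6, 0, 0, 0, 0.9]
    - [0.3, 0.2, 0.6, 0, 0, 0, 0.6]
    - [0.3, 0.2, 0.7, 0, 0, 0, 0]
    - [0.3, 0.1, 0.7, 0, 0, 0, 0]
    - [0.3, 0, 0.5, 0, 0, 0, 0]

```text
time_s: 57.05
tcp_pos: [0.664, 0.1213, 0.3319]
eef_rot: [-2.13, -2.308, 0.002]
force: [-0.3, -0.5, -0.2]
grip_width: 0.349
```

Request:
carry_out:
  series:
    - [0.3, 0, 0, 0, 0, 0, 0]
    - [0.3, 0, 0, 0, 0, 0, 0]

```text
time_s: 57.25
tcp_pos: [0.6629, 0.121, 0.3324]
eef_rot: [-2.13, -2.308, 0.002]
force: [0.1, -0.4, 0.3]
grip_width: 0.347
```

```bash
python3 - <<'E'
from h import *
plan([(W(142.5,-75,300),BY)],.3,rmax=.95)
i,d=robot.get_image('wrist'); save('g1.png',i); P=cloud(robot.camera_info('wrist'),d)
L=P.copy(); b=np.array([[B(P[v,u]) for u in range(0,512,2)] for v in range(0,384,2)])
m=(b[...,2]>262)&(b[...,2]<285)&(b[...,1]>-118)&(b[...,1]<-30)&(b[...,0]>100)
print(m.sum(),np.median(b[m],0),np.percentile(b[m],[5,95],axis=0))
E
```

```text
t 57.25 tcp [0.6629 0.121  0.3324] box [112.  -60.1 332.4] yaw 4.6 tilt [-0.002 -0.    -1.   ] F [ 0.1 -0.4  0.3] w 0.347 q [ 0.18  0.43 -0.64  1.2   0.25  1.59 -0.33]
-> [0.6945 0.1086 0.3   ] 4.618419503645074 n 2
2 x [0.3, -0.25, 0.51, 0.54, -0.01, 0.0, 0.0]
599 [289.36526319 -54.84716928 275.80334457] [[138.37153526 -90.67015038 263.81425566]
 [292.44255208 -32.03555588 283.42474114]]
```

View pics/g1.png

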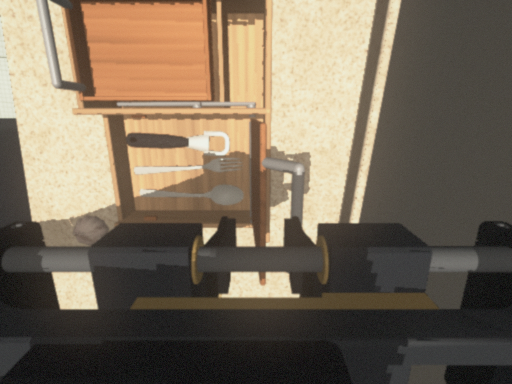

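```bash
python3 - <<'E'
from h import *
inf=robot.camera_info('wrist')
for uv in ((298,185),(297,215)): print(np.round(B(ray('w',inf,uv,z=.277)),1))
E
```

```text
[142.4 -41.9 277. ]
[142.6 -67.  277. ]
```

Request:
carry_out:
  series:
    - [0.3, -0.2, 0.34, 0, 0, 0, 0]
    - [0.3, -0.2, 0.34, 0, 0, 0, 0]
    - [0.3, -0.1, 0.34, 0, 0, 0, 0]
    - [0.3, 0, 0, 0.3, 0, 0, 0]
    - [0.3, 0, 0, 0, 0, 0, 0]
    - [0.3, 0, 0, 0, 0, 0, 0]

```text
time_s: 57.9
tcp_pos: [0.6946, 0.1086, 0.3237]
eef_rot: [-2.13, -2.308, 0.001]
force: [-0.6, 0.3, -0.6]
grip_width: 0.349
```

```bash
python3 - <<'E'
from h import *
plan([(W(142.5,-75,267),BY)],.3,rmax=.95)
i,d=robot.get_image('wrist'); save('g2.png',i)
E
```

```text
t 57.9 tcp [0.6946 0.1086 0.3237] box [142.6 -75.  323.7] yaw 4.6 tilt [-0.001 -0.    -1.   ] F [-0.6  0.3 -0.6] w 0.349 q [ 0.17  0.49 -0.62  1.13  0.28  1.6  -0.3 ]
-> [0.6945 0.1086 0.267 ] 4.618419503645074 n 3
[[0.3,0.0,0.0,0.63,0.0,0.0,0.0],[0.3,0.0,0.0,0.63,-0.01,0.0,0.0],[0.3,0.0,0.0,0.63,0.0,0.0,0.0]]
```

View pics/g2.png

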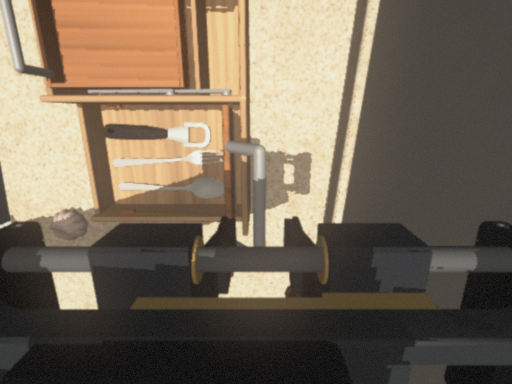

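The bar (column 260) is centred between the fingers, and all three pieces lie flat in the tier. Pinching the bar now.

Request:
carry_out:
  series:
    - [0.3, 0, 0, 0.6, 0, 0, 0]
    - [0.3, 0, 0, 0.6, 0, 0, 0]
    - [0.3, 0, 0, 0.6, 0, 0, 0]
    - [0.3, 0, 0, 0, 0, 0, 0]
    - [1, 0, 0, 0, 0, 0, 0]
    - [1, 0, 0, 0, 0, 0, 0]
    - [1, 0, 0, 0, 0, 0, 0]
    - [1, 0, 0, 0, 0, 0, 0]
  newtons: 20

```text
time_s: 58.75
tcp_pos: [0.6941, 0.1088, 0.2713]
eef_rot: [-2.13, -2.308, 0.002]
force: [-5.1, -1.7, 3.3]
grip_width: 0.107
```

```bash
python3 - <<'E'
from h import *
s,R=state(); b=B(s['tcp_pos'])
# circle: use r=210.5 about hinge(100, 65-4.5)
r=210.8;a0=np.arctan2(25,-210)
a=np.arctan2(b[2]+4.5-65,b[0]-100); print('q',a0-a,'r',np.hypot(b[2]+4.5-65,b[0]-100))
qs=np.linspace(a0-a,0,25); rr=np.linspace(np.hypot(b[2]+4.5-65,b[0]-100),210.5,25)
X=100+rr*np.cos(a0-qs);Z=65+rr*np.sin(a0-qs)
for k in range(24): print(k,round((X[k+1]-X[k])/30,2),round(-(Z[k+1]-Z[k])/30,2),end=' ; ')
E
```

```text
t 58.75 tcp [0.6941 0.1088 0.2713] box [142.2 -74.8 271.3] yaw 4.6 tilt [-0.001 -0.    -1.   ] F [-5.1 -1.7  3.3] w 0.107 q [ 0.18  0.5  -0.62  1.23  0.28  1.5  -0.31]
q 1.6496769064886534 r 214.9830295547057
0 -0.49 -0.07 ; 1 -0.49 -0.04 ; 2 -0.49 -0.01 ; 3 -0.49 0.03 ; 4 -0.49 0.06 ; 5 -0.48 0.09 ; 6 -0.47 0.13 ; 7 -0.46 0.16 ; 8 -0.45 0.19 ; 9 -0.44 0.22 ; 10 -0.42 0.25 ; 11 -0.4 0.28 ; 12 -0.38 0.3 ; 13 -0.36 0.33 ; 14 -0.33 0.35 ; 15 -0.31 0.37 ; 16 -0.28 0.39 ; 17 -0.25 0.41 ; 18 -0.23 0.43 ; 19 -0.2 0.44 ; 20 -0.16 0.46 ; 21 -0.13 0.46 ; 22 -0.1 0.47 ; 23 -0.07 0.48 ;
```

```bash
cat > arc.py <<'E'
from h import *
import sys
off=float(sys.argv[1]); n=int(sys.argv[2]); qend=float(sys.argv[3])
s,R=state(); b=B(s['tcp_pos']); a0=np.arctan2(25,-210)
v=np.array([b[0]-100,b[2]+off-65]); r=np.hypot(*v); q=a0-np.arctan2(v[1],v[0]); print('q',q,'r',r)
qs=np.linspace(q,qend,n+1); rr=np.linspace(r,210.8,n+1)
X=100+rr*np.cos(a0-qs);Z=65+rr*np.sin(a0-qs)
for k in range(n): print(round((X[k+1]-X[k])/30,2),round(-(Z[k+1]-Z[k])/30,2),end=' ; ')
E
python3 arc.py 0.3 26 0
```

```text
t 58.75 tcp [0.6941 0.1088 0.2713] box [142.2 -74.8 271.3] yaw 4.6 tilt [-0.001 -0.    -1.   ] F [-5.1 -1.7  3.3] w 0.107 q [ 0.18  0.5  -0.62  1.23  0.28  1.5  -0.31]
q 1.6535826386445405 r 210.86617846130937
-0.44 -0.08 ; -0.44 -0.05 ; -0.45 -0.02 ; -0.45 0.01 ; -0.45 0.04 ; -0.44 0.07 ; -0.44 0.09 ; -0.43 0.12 ; -0.42 0.15 ; -0.41 0.18 ; -0.4 0.2 ; -0.39 0.23 ; -0.37 0.25 ; -0.35 0.27 ; -0.34 0.3 ; -0.32 0.32 ; -0.3 0.34 ; -0.27 0.35 ; -0.25 0.37 ; -0.23 0.39 ; -0.2 0.4 ; -0.18 0.41 ; -0.15 0.42 ; -0.12 0.43 ; -0.09 0.44 ; -0.07 0.44 ;
```

Request:
carry_out:
  series:
    - [1, 0, -0.44, -0.08, 0, 0, 0]
    - [1, 0, -0.44, -0.05, 0, 0, 0]
    - [1, 0, -0.45, -0.02, 0, 0, 0]
    - [1, 0, -0.45, 0.01, 0, 0, 0]
    - [1, 0, -0.45, 0.04, 0, 0, 0]
    - [1, 0, -0.44, 0.07, 0, 0, 0]
    - [1, 0, -0.44, 0.09, 0, 0, 0]
    - [1, 0, -0.43, 0.12, 0, 0, 0]
    - [1, 0, 0, 0, 0, 0, 0]

```text
time_s: 59.65
tcp_pos: [0.5884, 0.1004, 0.2656]
eef_rot: [2.129, 2.308, 0.0]
force: [-0.8, 0.5, 1.8]
grip_width: 0.106
```

```bash
python3 arc.py 0.3 18 0
```

```text
t 59.65 tcp [0.5884 0.1004 0.2656] box [ 36.1 -74.7 265.6] yaw 4.6 tilt [ 0.001 -0.001 -1.   ] F [-0.8  0.5  1.8] w 0.106 q [ 0.3   0.28 -0.66  1.53  0.17  1.4  -0.29]
q 1.14432001147665 r 210.84539861473684
-0.42 0.15 ; -0.41 0.18 ; -0.4 0.2 ; -0.39 0.23 ; -0.37 0.25 ; -0.35 0.27 ; -0.34 0.3 ; -0.32 0.32 ; -0.3 0.34 ; -0.27 0.35 ; -0.25 0.37 ; -0.23 0.39 ; -0.2 0.4 ; -0.18 0.41 ; -0.15 0.42 ; -0.12 0.43 ; -0.09 0.44 ; -0.07 0.44 ;
```

Request:
carry_out:
  series:
    - [1, 0, -0.42, 0.15, 0, 0, 0]
    - [1, 0, -0.41, 0.18, 0, 0, 0]
    - [1, 0, -0.4, 0.2, 0, 0, 0]
    - [1, 0, -0.39, 0.23, 0, 0, 0]
    - [1, 0, -0.37, 0.25, 0, 0, 0]
    - [1, 0, -0.35, 0.27, 0, 0, 0]
    - [1, 0, -0.34, 0.3, 0, 0, 0]
    - [1, 0, -0.32, 0.32, 0, 0, 0]
    - [1, 0, -0.3, 0.34, 0, 0, 0]
    - [1, 0, 0, 0, 0, 0, 0]

```text
time_s: 60.65
tcp_pos: [0.49, 0.0926, 0.1971]
eef_rot: [-2.13, -2.309, 0.0]
force: [-0.2, 1.4, -1.5]
grip_width: 0.106
```

```bash
python3 arc.py 0.3 9 0
```

```text
t 60.65 tcp [0.49   0.0926 0.1971] box [-62.5 -74.5 197.1] yaw 4.6 tilt [-0.001  0.    -1.   ] F [-0.2  1.4 -1.5] w 0.106 q [ 0.37  0.1  -0.68  1.85  0.07  1.22 -0.25]
q 0.5651068338865812 r 209.64380974324908
-0.27 0.35 ; -0.25 0.36 ; -0.22 0.38 ; -0.2 0.39 ; -0.18 0.4 ; -0.15 0.41 ; -0.12 0.42 ; -0.1 0.43 ; -0.07 0.44 ;
```

Request:
carry_out:
  series:
    - [1, 0, -0.27, 0.35, 0, 0, 0]
    - [1, 0, -0.25, 0.36, 0, 0, 0]
    - [1, 0, -0.22, 0.38, 0, 0, 0]
    - [1, 0, -0.2, 0.39, 0, 0, 0]
    - [1, 0, -0.18, 0.4, 0, 0, 0]
    - [1, 0, -0.15, 0.41, 0, 0, 0]
    - [1, 0, -0.12, 0.42, 0, 0, 0]
    - [1, 0, 0, 0, 0, 0, 0]

```text
time_s: 61.45
tcp_pos: [0.4485, 0.0891, 0.1146]
eef_rot: [-2.13, -2.308, -0.0]
force: [1.5, 3.3, -0.7]
grip_width: 0.104
```

```bash
python3 arc.py 0.3 3 0
```

```text
t 61.45 tcp [0.4485 0.0891 0.1146] box [-104.3  -74.6  114.6] yaw 4.6 tilt [-0.     0.001 -1.   ] F [ 1.5  3.3 -0.7] w 0.104 q [ 0.38  0.09 -0.69  2.03  0.07  1.04 -0.27]
q 0.12103135416823552 r 210.27765810721812
-0.07 0.27 ; -0.06 0.28 ; -0.04 0.28 ;
```

Request:
carry_out:
  series:
    - [1, 0, -0.06, 0.2, 0, 0, 0]
    - [1, 0, -0.05, 0.2, 0, 0, 0]
    - [1, 0, -0.04, 0.2, 0, 0, 0]
    - [1, 0, -0.03, 0.2, 0, 0, 0]
    - [1, 0, 0, 0.05, 0, 0, 0]
    - [1, 0, 0, 0, 0, 0, 0]

```text
time_s: 62.05
tcp_pos: [0.4436, 0.0887, 0.0902]
eef_rot: [-2.13, -2.309, -0.001]
force: [1.7, 4.5, -0.4]
grip_width: 0.109
```

```bash
python3 arc.py 0.3 3 0
```

```text
t 62.05 tcp [0.4436 0.0887 0.0902] box [-109.1  -74.7   90.2] yaw 4.6 tilt [ 0.     0.001 -1.   ] F [ 1.7  4.5 -0.4] w 0.109 q [ 0.37  0.12 -0.69  2.07  0.09  0.98 -0.29]
q 0.0030439273982953985 r 210.66987252702714
-0.0 0.01 ; -0.0 0.01 ; -0.0 0.01 ;
```

Request:
carry_out:
  series:
    - [1, 0, 0, 0.04, 0, 0, 0]
    - [1, 0, 0, 0.03, 0, 0, 0]
    - [1, 0, 0, 0, 0, 0, 0]

```text
time_s: 62.35
tcp_pos: [0.4434, 0.0887, 0.0884]
eef_rot: [-2.13, -2.309, -0.0]
force: [2.0, 4.0, -0.5]
grip_width: 0.11
```

```bash
python3 arc.py 0.3 3 0
```

```text
t 62.35 tcp [0.4434 0.0887 0.0884] box [-109.4  -74.7   88.4] yaw 4.6 tilt [-0.  0. -1.] F [ 2.   4.  -0.5] w 0.11 q [ 0.37  0.12 -0.69  2.07  0.09  0.98 -0.29]
q -0.005907328859031669 r 210.69497160020595
0.0 -0.01 ; 0.0 -0.01 ; 0.0 -0.01 ;
```

Request:
carry_out:
  series:
    - [1, 0, 0, 0.04, 0, 0, 0]
    - [1, 0, 0, 0.03, 0, 0, 0]
    - [1, 0, 0, 0, 0, 0, 0]

```text
time_s: 62.65
tcp_pos: [0.4433, 0.0886, 0.0869]
eef_rot: [-2.13, -2.309, 0.001]
force: [-3.2, 3.7, 9.6]
grip_width: 0.105
```

```bash
python3 arc.py 0.3 3 0
```

```text
t 62.65 tcp [0.4433 0.0886 0.0869] box [-109.4  -74.7   86.9] yaw 4.6 tilt [-0.001 -0.    -1.   ] F [-3.2  3.7  9.6] w 0.105 q [ 0.37  0.12 -0.69  2.07  0.09  0.98 -0.29]
q -0.012975039963045276 r 210.62134336831753
0.0 -0.03 ; 0.0 -0.03 ; 0.0 -0.03 ;
```

Request:
carry_out:
  series:
    - [0.3, 0, 0, 0, 0, 0, 0]
    - [0.3, 0, 0, 0, 0, 0, 0]
    - [0.3, 0, 0, 0, 0, 0, 0]
    - [0.3, 0, 0, -0.4, 0, 0, 0]
    - [0.3, 0, 0, -0.8, 0, 0, 0]
    - [0.3, 0, 0, -0.9, 0, 0, 0]
    - [0.3, 0, 0, -0.9, 0, 0, 0]
    - [0.3, 0, 0, -0.9, 0, 0, 0]
    - [0.3, 0, 0, -0.5, 0, 0, 0]
    - [0.3, 0, 0, 0, 0, 0, 0]

```text
time_s: 63.65
tcp_pos: [0.4446, 0.0887, 0.2213]
eef_rot: [2.129, 2.306, 0.004]
force: [-0.0, -0.8, -0.5]
grip_width: 0.35
```

```bash
python3 - <<'E'
from h import *
i,d=robot.get_image('wrist'); save('g3.png',i)
plan([(W(-112,89,220),BY),(W(-112,89,190),BY)],.3)
i,d=robot.get_image('scene'); save('g3s.png',i)
E
```

```text
t 63.7 tcp [0.444  0.0884 0.2197] box [-108.8  -75.   219.7] yaw 4.6 tilt [ 0.002 -0.    -1.   ] F [ 0.   0.2 -0.3] w 0.346 q [ 0.41 -0.04 -0.68  1.91 -0.02  1.26 -0.18]
-> [0.4276 0.2516 0.22  ] 4.618419503645074 n 7
[[0.3,0.78,-0.02,0.0,0.0,0.0,0.0],[0.3,0.78,-0.01,0.0,0.01,0.0,0.0],[0.3,0.78,-0.02,-0.01,0.0,0.0,0.0],[0.3,0.78,-0.01,0.0,0.0,0.0,0.0],[0.3,0.78,-0.02,0.0,0.0,0.0,-0.01],[0.3,0.78,-0.01,0.0,0.01,0.0,0.0],[0.3,0.79,-0.02,0.0,0.0,0.0,0.0]]
-> [0.4276 0.2516 0.19  ] 4.618419503645074 n 2
2 x [0.3, 0.0, 0.0, 0.5, 0.0, 0.0, 0.0]
```

View pics/g3.png

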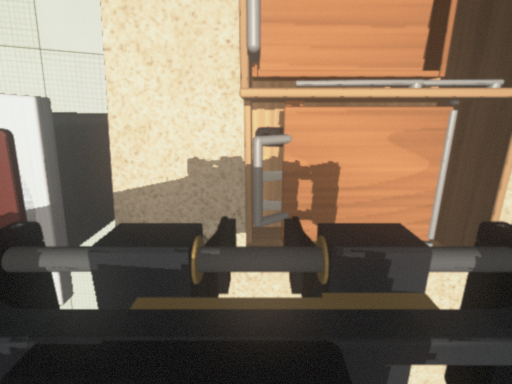

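View pics/g3s.png

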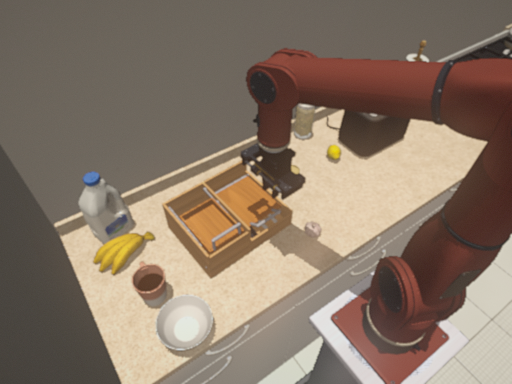

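The flap is shut. On to the tray bar.

Request:
carry_out:
  series:
    - [0.3, 0.78, -0.02, 0, 0, 0, 0]
    - [0.3, 0.78, -0.02, 0, 0, 0, 0]
    - [0.3, 0.78, -0.02, 0, 0, 0, 0]
    - [0.3, 0.78, -0.01, 0, 0, 0, 0]
    - [0.3, 0.78, -0.01, 0, 0, 0, 0]
    - [0.3, 0.78, -0.01, 0, 0, 0, 0]
    - [0.3, 0.78, -0.01, 0, 0, 0, 0]
    - [0.3, 0, 0, 0, 0, 0, 0]
    - [0.3, 0, 0, 0, 0, 0, 0]

```text
time_s: 64.65
tcp_pos: [0.4268, 0.2513, 0.2176]
eef_rot: [-2.128, -2.309, 0.003]
force: [0.2, -0.3, -0.1]
grip_width: 0.353
```

```bash
python3 - <<'E'
from h import *
i,d=robot.get_image('wrist'); save('t1.png',i)
inf=robot.camera_info('wrist')
plan([(W(-112,89,157),BY)],.3)
E
```

```text
t 64.7 tcp [0.4272 0.2506 0.2177] box [-112.5   88.   217.7] yaw 4.6 tilt [-0.002 -0.001 -1.   ] F [ 0.6 -0.7 -0.2] w 0.35 q [ 0.2   0.09 -0.86  1.82  0.07  1.27 -0.59]
-> [0.4276 0.2516 0.157 ] 4.618419503645074 n 3
[[0.3,0.01,0.01,0.67,-0.01,0.0,0.0],[0.3,0.01,0.0,0.68,0.0,0.0,0.0],[0.3,0.01,0.01,0.67,-0.01,0.01,-0.01]]
```

View pics/t1.png

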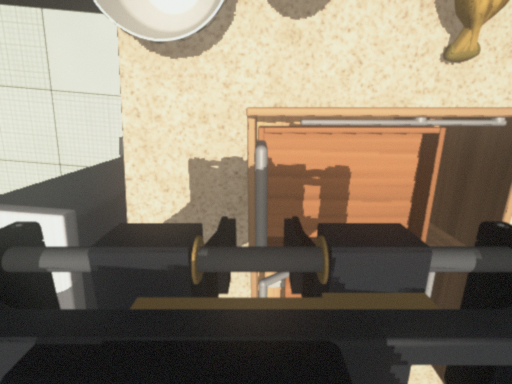

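Request:
carry_out:
  series:
    - [0.3, 0, 0.02, 0.5, 0, 0, 0]
    - [0.3, 0, 0, 0.5, 0, 0, 0]
    - [0.3, 0, 0, 0.5, 0, 0, 0]
    - [0.3, 0, 0, 0.5, 0, 0, 0]
    - [0.3, 0, 0, 0, 0, 0, 0]
    - [1, 0, 0, 0, 0, 0, 0]
    - [1, 0, 0, 0, 0, 0, 0]
    - [1, 0, 0, 0, 0, 0, 0]
    - [1, 0, 0, 0, 0, 0, 0]
  newtons: 25

```text
time_s: 65.6
tcp_pos: [0.4276, 0.2518, 0.159]
eef_rot: [-2.13, -2.309, 0.0]
force: [-1.9, -0.8, 4.7]
grip_width: 0.107
```

```bash
cat > tarc.py <<'E'
from h import *
import sys
# args: x0,z0 of TCP box closed ; qstart qend n
x0,z0,qe,n=float(sys.argv[1]),float(sys.argv[2]),float(sys.argv[3]),int(sys.argv[4])
s,R=state(); b=B(s['tcp_pos'])
c=np.radians(185)
cx,cz=x0-100*np.cos(c),z0-100*np.sin(c)
v=np.array([b[0]-cx,b[2]-cz]); r=np.hypot(*v); a=np.arctan2(v[1],v[0]); 
if a<-1.57: a+=2*np.pi
q=c-a; print('q',q,'r',r)
qs=np.linspace(q,qe,n+1); rr=np.linspace(r,100,n+1)
X=cx+rr*np.cos(c-qs); Z=cz+rr*np.sin(c-qs)
for k in range(n): print(round((X[k+1]-X[k])/30,2),round(-(Z[k+1]-Z[k])/30,2),end=' ; ')
print()
E
python3 tarc.py -112 157 2.53 25
```

```text
t 65.6 tcp [0.4276 0.2518 0.159 ] box [-111.9   89.2  159. ] yaw 4.6 tilt [-0. -0. -1.] F [-1.9 -0.8  4.7] w 0.107 q [ 0.18  0.16 -0.86  1.89  0.13  1.15 -0.64]
q 0.02039610561546823 r 99.7886588338353
-0.01 -0.33 ; 0.03 -0.33 ; 0.06 -0.33 ; 0.09 -0.32 ; 0.13 -0.31 ; 0.16 -0.3 ; 0.18 -0.28 ; 0.21 -0.26 ; 0.24 -0.24 ; 0.26 -0.21 ; 0.28 -0.18 ; 0.3 -0.16 ; 0.31 -0.13 ; 0.32 -0.09 ; 0.33 -0.06 ; 0.33 -0.03 ; 0.33 0.01 ; 0.33 0.04 ; 0.33 0.07 ; 0.32 0.1 ; 0.31 0.14 ; 0.29 0.17 ; 0.27 0.19 ; 0.25 0.22 ; 0.23 0.24 ;
```

Request:
carry_out:
  series:
    - [1, 0, -0.01, -0.33, 0, 0, 0]
    - [1, 0, 0.02, -0.33, 0, 0, 0]
    - [1, 0, 0.06, -0.33, 0, 0, 0]
    - [1, 0, 0.09, -0.32, 0, 0, 0]
    - [1, 0, 0.13, -0.31, 0, 0, 0]
    - [1, 0, 0.16, -0.3, 0, 0, 0]
    - [1, 0, 0.18, -0.28, 0, 0, 0]
    - [1, 0, 0.21, -0.26, 0, 0, 0]
    - [1, 0, 0, 0, 0, 0, 0]

```text
time_s: 66.5
tcp_pos: [0.4528, 0.2538, 0.2344]
eef_rot: [-2.13, -2.308, 0.001]
force: [-11.6, -2.2, 7.8]
grip_width: 0.103
```

```bash
python3 tarc.py -112 159 2.53 17
```

```text
t 66.5 tcp [0.4528 0.2538 0.2344] box [-86.7  89.2 234.4] yaw 4.6 tilt [-0.001 -0.    -1.   ] F [-11.6  -2.2   7.8] w 0.103 q [ 0.19  0.14 -0.85  1.74  0.11  1.31 -0.6 ]
q 0.818790739861198 r 99.8795092750502
0.24 -0.24 ; 0.26 -0.21 ; 0.28 -0.19 ; 0.3 -0.16 ; 0.31 -0.13 ; 0.32 -0.09 ; 0.33 -0.06 ; 0.33 -0.03 ; 0.34 0.01 ; 0.33 0.04 ; 0.33 0.07 ; 0.32 0.1 ; 0.31 0.14 ; 0.29 0.17 ; 0.27 0.19 ; 0.25 0.22 ; 0.23 0.25 ;
```

Request:
carry_out:
  series:
    - [1, 0, 0.22, -0.26, 0, 0, 0]
    - [1, 0, 0.25, -0.22, 0, 0, 0]
    - [1, 0, 0.28, -0.19, 0, 0, 0]
    - [1, 0, 0.3, -0.16, 0, 0, 0]
    - [1, 0, 0.31, -0.13, 0, 0, 0]
    - [1, 0, 0.32, -0.09, 0, 0, 0]
    - [1, 0, 0.33, -0.06, 0, 0, 0]
    - [1, 0, 0.33, -0.03, 0, 0, 0]
    - [1, 0, 0, 0, 0, 0, 0]

```text
time_s: 67.4
tcp_pos: [0.5259, 0.2597, 0.2678]
eef_rot: [2.132, 2.307, 0.006]
force: [0.1, 0.1, 6.8]
grip_width: 0.105
```

```bash
python3 tarc.py -112 159 2.53 9
```

```text
t 67.4 tcp [0.5259 0.2597 0.2678] box [-13.3  89.1 267.8] yaw 4.5 tilt [ 0.003  0.003 -1.   ] F [0.1 0.1 6.8] w 0.105 q [ 0.14  0.28 -0.82  1.54  0.21  1.4  -0.61]
q 1.648882762374878 r 100.11498034558008
0.33 0.01 ; 0.32 0.05 ; 0.32 0.08 ; 0.31 0.11 ; 0.3 0.14 ; 0.28 0.17 ; 0.26 0.19 ; 0.24 0.22 ; 0.22 0.24 ;
```

Request:
carry_out:
  series:
    - [1, 0, 0.33, -0.02, 0, 0, 0]
    - [1, 0, 0.32, 0.05, 0, 0, 0]
    - [1, 0, 0.32, 0.08, 0, 0, 0]
    - [1, 0, 0.31, 0.11, 0, 0, 0]
    - [1, 0, 0.3, 0.14, 0, 0, 0]
    - [1, 0, 0.28, 0.17, 0, 0, 0]
    - [1, 0, 0.26, 0.19, 0, 0, 0]
    - [1, 0, 0.24, 0.22, 0, 0, 0]
    - [1, 0, 0, 0, 0, 0, 0]

```text
time_s: 68.3
tcp_pos: [0.5975, 0.2653, 0.2383]
eef_rot: [2.132, 2.306, 0.008]
force: [7.2, 3.7, 3.9]
grip_width: 0.102
```

```bash
python3 tarc.py -112 159 2.54 2
```

```text
t 68.3 tcp [0.5975 0.2653 0.2383] box [ 58.4  89.  238.3] yaw 4.5 tilt [ 0.005  0.003 -1.   ] F [7.2 3.7 3.9] w 0.102 q [ 0.08  0.44 -0.78  1.42  0.31  1.4  -0.62]
q 2.4451002681994787 r 99.98790797714558
0.11 0.11 ; 0.1 0.12 ;
```

Request:
carry_out:
  series:
    - [1, 0, 0.11, 0.11, 0, 0, 0]
    - [1, 0, 0.1, 0.12, 0, 0, 0]
    - [1, 0, 0, 0, 0, 0, 0]
    - [1, 0, 0, 0, 0, 0, 0]

```text
time_s: 68.7
tcp_pos: [0.603, 0.2657, 0.2322]
eef_rot: [2.131, 2.306, 0.008]
force: [7.2, 3.3, 4.3]
grip_width: 0.102
```

```bash
python3 tarc.py -112 159 2.56 2
```

```text
t 68.7 tcp [0.603  0.2657 0.2322] box [ 64.   89.  232.2] yaw 4.5 tilt [ 0.005  0.002 -1.   ] F [7.2 3.3 4.3] w 0.102 q [ 0.07  0.45 -0.77  1.41  0.32  1.4  -0.62]
q 2.527801094872615 r 99.9551947661477
0.03 0.04 ; 0.03 0.04 ;
```

Request:
carry_out:
  series:
    - [1, 0, 0.04, 0.05, 0, 0, 0]
    - [1, 0, 0.02, 0.03, 0, 0, 0]
    - [1, 0, 0, 0, 0, 0, 0]

```text
time_s: 69.0
tcp_pos: [0.6033, 0.266, 0.2318]
eef_rot: [2.13, 2.307, 0.005]
force: [-5.1, -0.6, 20.3]
grip_width: 0.104
```

```bash
python3 tarc.py -112 159 2.56 2
```

```text
t 69.0 tcp [0.6033 0.266  0.2318] box [ 64.3  89.2 231.8] yaw 4.6 tilt [ 0.003  0.001 -1.   ] F [-5.1 -0.6 20.3] w 0.104 q [ 0.07  0.46 -0.77  1.41  0.32  1.4  -0.62]
q 2.533276795583666 r 99.92455628999612
0.03 0.03 ; 0.03 0.03 ;
```

Request:
carry_out:
  series:
    - [0.3, 0, 0, 0, 0, 0, 0]
    - [0.3, 0, 0, 0, 0, 0, 0]
    - [0.3, 0, 0, 0, 0, 0, 0]
    - [0.3, 0, 0, -0.4, 0, 0, 0]
    - [0.3, 0, 0, -0.8, 0, 0, 0]
    - [0.3, 0, 0, -0.8, 0, 0, 0]
    - [0.3, 0, 0, -0.5, 0, 0, 0]
    - [-0.8, -0.4, -0.1, 0, 0, 0, 0]
    - [-0.8, -0.7, -0.2, 0, 0, 0, 0]
    - [-0.8, -0.7, -0.2, 0, 0, 0, 0]

```text
time_s: 70.0
tcp_pos: [0.5906, 0.2089, 0.3027]
eef_rot: [-2.13, -2.308, 0.002]
force: [-0.4, 0.1, -0.2]
grip_width: 0.541
```

```bash
python3 meas.py t2.png; python3 - <<'E'
from h import *
i,d=robot.get_image('scene'); save('t2s.png',i)
inf=robot.camera_info('scene'); P=cloud(inf,d)
for n in ('tin_far',):
    for x in robot.cut_out('scene',n)[:4]: print(n,x['score'],x['point'],x['region'].sum(),np.nanpercentile(P[x['region']],[5,50,95],axis=0).round(3).tolist())
plan([([.60,-.10,.19],BY)],-.8)
E
```

```text
spoon_a 0.74 [257.5 180.2] 1956 [0.578 0.08  0.069] ((580.3133544921875, 61.42817687988281), (245.80252075195312, 136.66946411132812), 33.657691955566406)
fork_a 0.5 [198.6 124.4] 276 [0.751 0.276 0.19 ] ((741.8363647460938, 267.4656982421875), (233.2734832763672, 119.20602416992188), 39.674278259277344)
t 70.25 tcp [0.5909 0.2103 0.3035] box [ 47.5  34.6 303.5] yaw 4.6 tilt [-0.001 -0.    -1.   ] F [-0.2  0.2  0.8] w 0.769 q [ 0.18  0.36 -0.78  1.38  0.25  1.5  -0.51]
tin_far 0.83 [289.6, 175.5] 347 [[0.557, -0.139, 0.006], [0.573, -0.108, 0.061], [0.606, -0.09, 0.073]]
t 70.35 tcp [0.5908 0.2112 0.3037] box [ 47.5  35.6 303.7] yaw 4.7 tilt [-0.001  0.    -1.   ] F [ 0.6 -0.   0. ] w 0.843 q [ 0.18  0.36 -0.78  1.38  0.25  1.5  -0.51]
-> [ 0.6  -0.1   0.19] 4.618419503645074 n 13
[[-0.8,-0.8,-0.04,0.29,0.0,0.0,0.0],[-0.8,-0.79,-0.04,0.29,0.0,0.0,0.0],[-0.8,-0.8,-0.04,0.29,0.0,0.0,0.0],[-0.8,-0.8,-0.04,0.29,0.0,0.0,0.0],[-0.8,-0.8,-0.05,0.3,0.0,0.0,0.0],[-0.8,-0.79,-0.04,0.29,0.0,0.0,0.0],[-0.8,-0.8,-0.04,0.29,0.0,0.0,0.0],[-0.8,-0.8,-0.04,0.29,0.0,0.0,0.0],[-0.8,-0.8,-0.04,0.29,0.0,0.0,0.0],[-0.8,-0.79,-0.04,0.29,0.0,0.0,0.0]]
[[-0.8,-0.8,-0.04,0.29,0.0,0.0,0.0],[-0.8,-0.8,-0.04,0.29,-0.01,0.0,0.01],[-0.8,-0.8,-0.04,0.29,0.0,0.0,0.0]]
```

View pics/t2s.png

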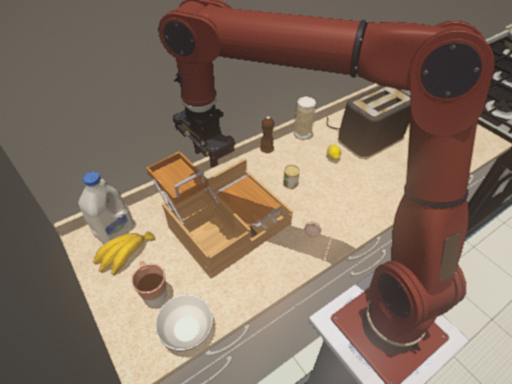

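View pics/t2.png

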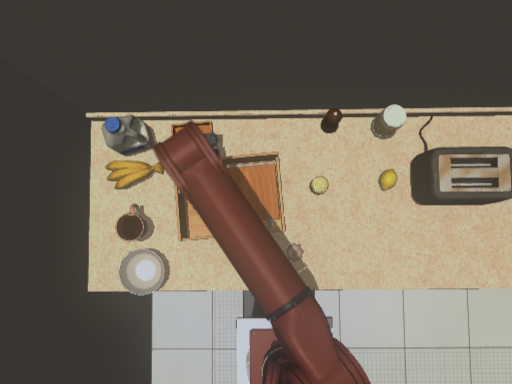

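```bash
python3 - <<'E'
from h import *
inf=robot.camera_info('top')
print(ray('t',inf,(319,185),z=.072))
i,d=robot.get_image('top'); P=cloud(inf,d)
m=(P[...,2]>.06)&(P[...,2]<.085)&(P[...,1]<-.05)&(P[...,1]>-.2)&(P[...,0]>.5)&(P[...,0]<.7)
p=P[m]; print(len(p),p.mean(0),(p.max(0)+p.min(0))/2,np.ptp(p,axis=0))
E
```

```text
[ 0.58092384 -0.11542146  0.072     ]
249 [ 0.58575054 -0.11776782  0.06948485] [ 0.58577421 -0.11747329  0.07013361] [0.0559355  0.05486099 0.01911477]
```

Request:
carry_out:
  series:
    - [-0.8, -0.8, -0.04, 0, 0, 0, 0]
    - [-0.8, -0.8, -0.05, 0, 0, 0, 0]
    - [-0.8, -0.8, -0.05, 0, 0, 0, 0]
    - [-0.8, -0.8, -0.05, 0.3, 0, 0, 0]
    - [-0.8, -0.8, -0.05, 0.4, 0, 0, 0]
    - [-0.8, -0.8, -0.05, 0.4, 0, 0, 0]
    - [-0.8, -0.8, -0.05, 0.4, 0, 0, 0]
    - [-0.8, -0.8, -0.05, 0.4, 0, 0, 0]
    - [-0.8, -0.8, -0.05, 0.4, 0, 0, 0]
    - [-0.8, -0.8, -0.05, 0.3, 0, 0, 0]

```text
time_s: 71.4
tcp_pos: [0.5955, -0.0301, 0.2251]
eef_rot: [-2.129, -2.31, 0.0]
force: [0.3, 0.3, 0.2]
grip_width: 0.901
```

Request:
carry_out:
  series:
    - [-0.8, -0.8, -0.05, 0.3, 0, 0, 0]
    - [-0.8, -0.8, -0.05, 0.3, 0, 0, 0]
    - [-0.8, -0.8, -0.05, 0.3, 0, 0, 0]
    - [-0.8, 0, 0, 0, 0, 0, 0]
    - [-0.8, 0, 0, 0, 0, 0, 0]

```text
time_s: 71.9
tcp_pos: [0.597, -0.1015, 0.1988]
eef_rot: [-2.13, -2.308, -0.0]
force: [0.2, 0.1, 0.7]
grip_width: 0.897
```

```bash
python3 - <<'E'
from h import *
i,d=robot.get_image('wrist'); save('t3.png',i)
P=cloud(robot.camera_info('wrist'),d)
m=(P[...,2]>.06)&(P[...,2]<.085)&(P[...,1]<-.05)&(P[...,1]>-.2)&(P[...,0]>.48)&(P[...,0]<.7)
p=P[m]; print(len(p),p.mean(0),np.percentile(p,[1,99],axis=0))
state()
E
```

```text
2219 [ 0.58708143 -0.11728176  0.07028378] [[ 0.56066269 -0.14476438  0.06213058]
 [ 0.61354847 -0.09053148  0.07389902]]
t 71.95 tcp [ 0.5972 -0.1006  0.1992] box [  28.7 -275.7  199.2] yaw 4.7 tilt [ 0.     0.001 -1.   ] F [0.8 0.4 1.1] w 0.899 q [ 0.62  0.33 -0.65  1.6   0.21  1.28  0.02]
```

View pics/t3.png

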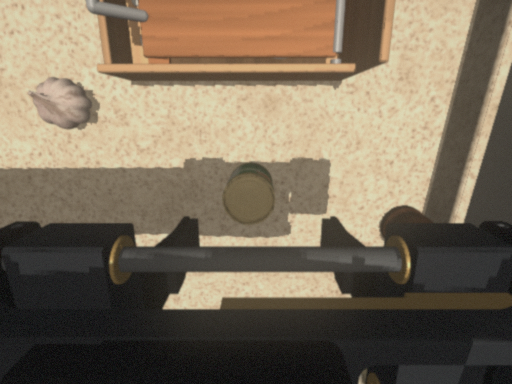

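```bash
python3 - <<'E'
from h import *
plan([([.587,-.1175,.10],BY),([.587,-.1175,.064],BY)],-.8,smax=.6)
E
```

```text
t 71.95 tcp [ 0.5972 -0.1006  0.1992] box [  28.7 -275.7  199.2] yaw 4.7 tilt [ 0.     0.001 -1.   ] F [0.8 0.4 1.1] w 0.899 q [ 0.62  0.33 -0.65  1.6   0.21  1.28  0.02]
-> [ 0.587  -0.1175  0.1   ] 4.618419503645074 n 6
[[-0.8,-0.09,-0.06,0.55,0.0,0.0,0.0],[-0.8,-0.09,-0.07,0.55,0.0,0.0,0.0],[-0.8,-0.09,-0.06,0.55,0.0,0.0,0.0],[-0.8,-0.09,-0.07,0.55,0.0,-0.01,0.01],[-0.8,-0.09,-0.06,0.56,0.0,0.0,0.0],[-0.8,-0.09,-0.07,0.55,0.0,0.0,0.0]]
-> [ 0.587  -0.1175  0.064 ] 4.618419503645074 n 2
2 x [-0.8, 0.0, 0.0, 0.6, 0.0, 0.0, 0.0]
```

Request:
carry_out:
  series:
    - [-0.8, -0.1, -0.07, 0.55, 0, 0, 0]
    - [-0.8, -0.1, -0.07, 0.55, 0, 0, 0]
    - [-0.8, -0.1, -0.07, 0.55, 0, 0, 0]
    - [-0.8, -0.1, -0.07, 0.55, 0, 0, 0]
    - [-0.8, -0.1, -0.06, 0.55, 0, 0, 0]
    - [-0.8, -0.05, -0.06, 0.55, 0, 0, 0]
    - [-0.8, 0, 0, 0, 0, 0, 0]
    - [-0.8, 0, 0, 0, 0, 0, 0]

```text
time_s: 72.75
tcp_pos: [0.5868, -0.1181, 0.1008]
eef_rot: [2.129, 2.31, 0.001]
force: [2.0, -0.6, -0.6]
grip_width: 0.897
```

```bash
python3 - <<'E'
from h import *
plan([([.587,-.1175,.064],BY)],-.8,smax=.6)
E
```

```text
t 72.75 tcp [ 0.5868 -0.1181  0.1008] box [  16.9 -292.3  100.8] yaw 4.7 tilt [ 0.001  0.001 -1.   ] F [ 2.  -0.6 -0.6] w 0.897 q [ 0.63  0.4  -0.62  1.72  0.26  1.1   0.01]
-> [ 0.587  -0.1175  0.064 ] 4.618419503645074 n 3
[[-0.8,0.01,0.0,0.41,0.0,0.0,0.0],[-0.8,0.0,0.01,0.41,0.0,0.0,0.01],[-0.8,0.01,0.0,0.41,0.01,0.0,0.0]]
```

Request:
carry_out:
  series:
    - [-0.8, 0, 0, 0.4, 0, 0, 0]
    - [-0.8, 0, 0, 0.4, 0, 0, 0]
    - [-0.8, 0, 0, 0.4, 0, 0, 0]
    - [-0.8, 0, 0, 0, 0, 0, 0]
    - [1, 0, 0, 0, 0, 0, 0]
    - [1, 0, 0, 0, 0, 0, 0]
    - [1, 0, 0, 0, 0, 0, 0]
    - [1, 0, 0, 0, 0, 0, 0]
    - [1, 0, 0, 0, 0, 0, 0]
    - [1, 0, 0, 0, 0, 0, 0]
  newtons: 30

```text
time_s: 73.75
tcp_pos: [0.5865, -0.1195, 0.0645]
eef_rot: [2.13, 2.308, 0.0]
force: [0.1, -0.7, 4.2]
grip_width: 0.651
```

```bash
python3 - <<'E'
from h import *
state()
E
```

```text
t 73.75 tcp [ 0.5865 -0.1195  0.0645] box [  16.6 -293.7   64.5] yaw 4.6 tilt [ 0.001 -0.    -1.   ] F [ 0.1 -0.7  4.2] w 0.651 q [ 0.62  0.45 -0.61  1.75  0.29  1.04 -0.01]
```

Request:
carry_out:
  series:
    - [1, 0, 0, -0.4, 0, 0, 0]
    - [1, 0, 0, -0.8, 0, 0, 0]
    - [1, 0, 0, -0.8, 0, 0, 0]
    - [1, 0, 0, -0.8, 0, 0, 0]
    - [1, 0, 0, -0.8, 0, 0, 0]
    - [1, 0.2, -0.2, -0.8, 0, 0, 0]
    - [1, 0.4, -0.4, -0.8, 0, 0, 0]
    - [1, 0.6, -0.4, -0.5, 0, 0, 0]
    - [1, 0.7, -0.4, 0, 0, 0, 0]
    - [1, 0.7, -0.4, 0, 0, 0, 0]

```text
time_s: 74.75
tcp_pos: [0.5257, -0.0452, 0.2361]
eef_rot: [2.13, 2.308, 0.001]
force: [-0.1, 0.4, -3.5]
grip_width: 0.648
```

```bash
python3 - <<'E'
from h import *
plan([(W(-55,89,240),BY)],1,smax=.8)
E
```

```text
t 74.75 tcp [ 0.5257 -0.0452  0.2361] box [ -38.1 -214.8  236.1] yaw 4.6 tilt [ 0.001 -0.    -1.   ] F [-0.1  0.4 -3.5] w 0.648 q [ 0.65  0.14 -0.71  1.73  0.09  1.31  0.01]
-> [0.4844 0.2562 0.24  ] 4.618419503645074 n 13
[[1,0.78,-0.04,-0.01,0.0,0.0,0.0],[1,0.78,-0.05,-0.01,0.0,0.0,0.0],[1,0.78,-0.04,-0.01,0.0,0.0,0.0],[1,0.78,-0.05,-0.01,0.0,0.0,0.0],[1,0.77,-0.04,-0.01,0.0,0.0,0.0],[1,0.78,-0.04,-0.01,0.0,0.0,0.0],[1,0.78,-0.05,-0.01,0.01,0.0,0.0],[1,0.78,-0.04,-0.01,0.0,0.0,0.0],[1,0.78,-0.04,-0.01,0.0,0.0,0.0],[1,0.78,-0.05,-0.01,0.0,0.0,0.0]]
[[1,0.78,-0.04,-0.01,0.0,0.0,0.0],[1,0.78,-0.05,-0.01,0.0,0.0,0.0],[1,0.77,-0.04,-0.01,0.0,0.0,-0.01]]
```

Request:
carry_out:
  series:
    - [1, 0.78, -0.06, 0, 0, 0, 0]
    - [1, 0.78, -0.06, 0, 0, 0, 0]
    - [1, 0.78, -0.06, 0, 0, 0, 0]
    - [1, 0.78, -0.06, 0, 0, 0, 0]
    - [1, 0.78, -0.06, 0, 0, 0, 0]
    - [1, 0.78, -0.06, 0, 0, 0, 0]
    - [1, 0.78, -0.06, 0, 0, 0, 0]
    - [1, 0.78, -0.06, 0, 0, 0, 0]
    - [1, 0.78, -0.06, 0, 0, 0, 0]
    - [1, 0.78, -0.04, 0, 0, 0, 0]

```text
time_s: 75.75
tcp_pos: [0.4896, 0.1868, 0.2356]
eef_rot: [2.13, 2.309, -0.0]
force: [1.0, 0.2, -2.4]
grip_width: 0.653
```

Request:
carry_out:
  series:
    - [1, 0.78, 0, 0, 0, 0, 0]
    - [1, 0.75, 0, 0, 0, 0, 0]
    - [1, 0.65, 0, 0, 0, 0, 0]
    - [1, 0, 0, 0, 0, 0, 0]
    - [1, 0, 0, 0, 0, 0, 0]

```text
time_s: 76.25
tcp_pos: [0.4846, 0.251, 0.2353]
eef_rot: [2.129, 2.31, -0.001]
force: [0.2, -0.7, -2.1]
grip_width: 0.654
```

```bash
python3 - <<'E'
from h import *
plan([(W(-55,89,73.5),BY)],1,smax=.6)
i,d=robot.get_image('wrist'); save('t4.png',i)
E
```

```text
t 76.25 tcp [0.4846 0.251  0.2353] box [-55.2  83.8 235.3] yaw 4.6 tilt [-0. -0. -1.] F [ 0.2 -0.7 -2.1] w 0.654 q [ 0.24  0.22 -0.92  1.68  0.18  1.33 -0.62]
-> [0.4844 0.2562 0.0735] 4.618419503645074 n 9
[[1,0.02,0.0,0.6,0.0,0.0,0.0],[1,0.02,0.0,0.6,0.0,0.0,0.0],[1,0.02,0.0,0.6,0.0,0.0,0.0],[1,0.02,0.0,0.6,0.0,0.0,0.0],[1,0.02,0.0,0.6,0.0,0.0,0.0],[1,0.02,0.0,0.59,0.0,0.0,0.0],[1,0.02,0.01,0.6,0.0,0.0,0.0],[1,0.02,0.0,0.6,0.0,0.0,0.0],[1,0.02,0.0,0.6,0.0,0.0,0.01]]
```

View pics/t4.png

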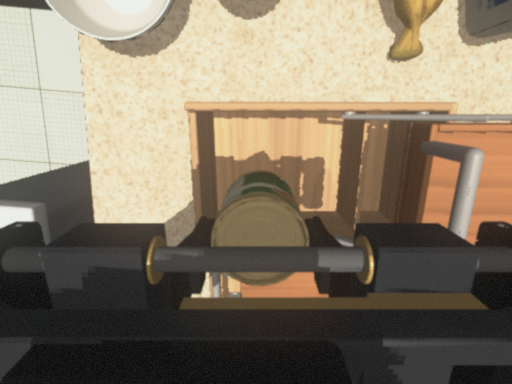

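Request:
carry_out:
  series:
    - [1, 0.03, 0, 0.6, 0, 0, 0]
    - [1, 0.03, 0, 0.6, 0, 0, 0]
    - [1, 0.03, 0, 0.6, 0, 0, 0]
    - [1, 0.03, 0, 0.6, 0, 0, 0]
    - [1, 0.03, 0, 0.6, 0, 0, 0]
    - [1, 0.03, 0, 0.6, 0, 0, 0]
    - [1, 0, 0, 0.6, 0, 0, 0]
    - [1, 0, 0, 0.5, 0, 0, 0]
    - [1, 0, 0, 0, 0, 0, 0]
    - [1, 0, 0, 0, 0, 0, 0]

```text
time_s: 77.3
tcp_pos: [0.4848, 0.256, 0.0944]
eef_rot: [-2.131, -2.308, 0.0]
force: [0.3, 0.2, -1.8]
grip_width: 0.65
```

```bash
python3 - <<'E'
from h import *
plan([(W(-55,89,73),BY)],1,smax=.6)
E
```

```text
t 77.3 tcp [0.4848 0.256  0.0944] box [-54.6  88.8  94.4] yaw 4.6 tilt [-0.  0. -1.] F [ 0.3  0.2 -1.8] w 0.65 q [ 0.17  0.37 -0.87  1.84  0.32  1.07 -0.74]
-> [0.4844 0.2562 0.073 ] 4.618419503645074 n 2
[[1,0.0,-0.01,0.36,0.0,0.0,-0.01],[1,0.01,0.0,0.35,0.0,0.0,0.0]]
```

Request:
carry_out:
  series:
    - [1, 0, 0, 0.25, 0, 0, 0]
    - [1, 0, 0, 0.25, 0, 0, 0]
    - [1, 0, 0, 0.2, 0, 0, 0]
    - [1, 0, 0, 0, 0, 0, 0]

```text
time_s: 77.7
tcp_pos: [0.4843, 0.2563, 0.0725]
eef_rot: [-2.13, -2.309, 0.001]
force: [-0.7, -0.1, -2.5]
grip_width: 0.648
```

```bash
python3 -c "
from h import *
state()"
```

```text
t 77.7 tcp [0.4843 0.2563 0.0725] box [-55.1  89.2  72.5] yaw 4.6 tilt [-0.001 -0.    -1.   ] F [-0.7 -0.1 -2.5] w 0.648 q [ 0.15  0.4  -0.85  1.86  0.35  1.04 -0.76]
```

Still bearing the tin's weight, so I'll go 0.6 mm lower and then release.

Request:
carry_out:
  series:
    - [1, 0, 0, 0.03, 0, 0, 0]
    - [1, 0, 0, 0, 0, 0, 0]
    - [-0.6, 0, 0, 0, 0, 0, 0]
    - [-0.6, 0, 0, 0, 0, 0, 0]
    - [-0.6, 0, 0, 0, 0, 0, 0]
    - [-0.6, 0, 0, -0.3, 0, 0, 0]
    - [-0.6, 0, 0, -0.6, 0, 0, 0]
    - [-0.6, 0, 0, -0.8, 0, 0, 0]
    - [-0.6, 0, 0, -0.8, 0, 0, 0]
    - [-0.6, 0, 0, -0.8, 0, 0, 0]

```text
time_s: 78.7
tcp_pos: [0.4844, 0.2566, 0.1729]
eef_rot: [2.13, 2.309, 0.001]
force: [0.2, -0.4, -0.5]
grip_width: 0.796
```

Request:
carry_out:
  series:
    - [0.3, 0, 0, -0.8, 0, 0, 0]
    - [0.3, 0, 0, -0.8, 0, 0, 0]
    - [0.3, 0, 0, -0.8, 0, 0, 0]
    - [0.3, 0, 0, -0.8, 0, 0, 0]
    - [0.3, 0, 0, 0, 0, 0, 0]

```text
time_s: 79.2
tcp_pos: [0.4855, 0.2576, 0.2711]
eef_rot: [2.129, 2.307, 0.008]
force: [0.1, 0.6, 0.1]
grip_width: 0.435
```

```bash
python3 - <<'E'
from h import *
i,d=robot.get_image('wrist'); save('t5.png',i)
i,d=robot.get_image('top'); save('t5t.png',i)
plan([(W(64.3,89,300),BY),(W(64.3,89,231.5),BY)],0.3,smax=.8)
inf=robot.camera_info('wrist')
E
```

```text
t 79.3 tcp [0.4846 0.2566 0.2679] box [-54.8  89.4 267.9] yaw 4.6 tilt [ 0.001  0.    -1.   ] F [ 0.5 -0.7  0.1] w 0.383 q [ 0.24  0.21 -0.92  1.63  0.17  1.39 -0.62]
-> [0.6033 0.2658 0.3   ] 4.618419503645074 n 6
[[0.3,0.0,0.66,-0.18,0.0,0.0,0.0],[0.3,0.0,0.66,-0.17,0.0,0.0,0.0],[0.3,0.0,0.67,-0.18,0.01,0.0,0.0],[0.3,-0.01,0.66,-0.18,0.0,0.0,0.0],[0.3,0.0,0.66,-0.18,0.0,0.0,0.0],[0.3,0.0,0.66,-0.18,0.0,0.0,0.0]]
-> [0.6033 0.2658 0.2315] 4.618419503645074 n 3
[[0.3,0.0,0.0,0.76,0.0,0.0,0.0],[0.3,0.0,0.0,0.76,0.0,0.0,0.0],[0.3,0.0,0.0,0.77,0.0,0.0,0.0]]
```

View pics/t5.png

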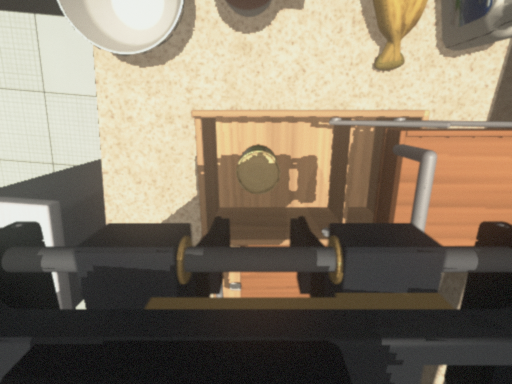

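View pics/t5t.png

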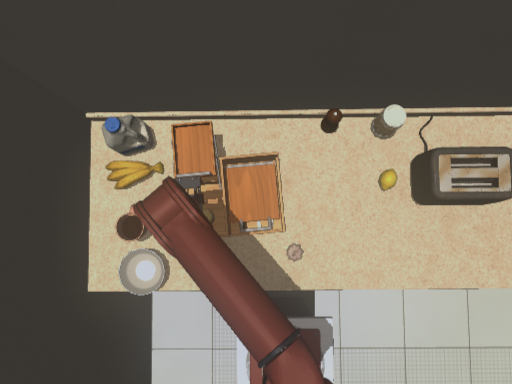

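The tin stands upright in the bay at wrist (258,168). Now for the tray bar.

Request:
carry_out:
  series:
    - [0.3, 0, 0.6, -0.3, 0, 0, 0]
    - [0.3, 0, 0.66, -0.2, 0, 0, 0]
    - [0.3, 0, 0.66, -0.2, 0, 0, 0]
    - [0.3, 0, 0.66, -0.1, 0, 0, 0]
    - [0.3, 0, 0.66, 0, 0, 0, 0]
    - [0.3, 0, 0.6, 0, 0, 0, 0]
    - [0.3, 0, 0.1, 0, 0, 0, 0]
    - [0.3, 0, 0, 0, 0, 0, 0]
    - [0.3, 0, 0, 0, 0, 0, 0]

```text
time_s: 80.2
tcp_pos: [0.6013, 0.2662, 0.2909]
eef_rot: [-2.129, -2.309, 0.001]
force: [-0.4, 0.7, 0.0]
grip_width: 0.35
```

```bash
python3 - <<'E'
from h import *
i,d=robot.get_image('wrist'); save('t6.png',i)
inf=robot.camera_info('wrist')
plan([(W(64.3,89,231.5),BY)],0.3,smax=.6)
for uv in ((262,180),(262,210)): print(np.round(B(ray('w',inf,uv,z=.237)),1))
E
```

```text
t 80.25 tcp [0.6014 0.2661 0.2912] box [ 62.4  89.5 291.2] yaw 4.6 tilt [-0. -0. -1.] F [-0.6  0.4 -0.5] w 0.352 q [ 0.11  0.45 -0.86  1.32  0.34  1.52 -0.63]
-> [0.6033 0.2658 0.2315] 4.618419503645074 n 4
[[0.3,0.0,0.02,0.5,0.0,0.0,0.0],[0.3,-0.01,0.01,0.5,0.0,0.0,0.0],[0.3,0.0,0.02,0.49,0.0,0.0,0.0],[0.3,-0.01,0.01,0.5,0.0,0.0,0.0]]
[ 64.8 112.  237. ]
[ 64.9  87.4 237. ]
```

View pics/t6.png

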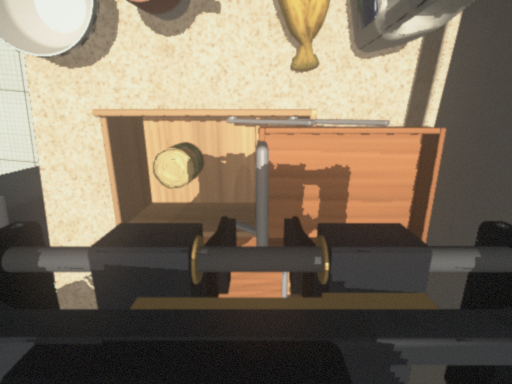

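Request:
carry_out:
  series:
    - [0.3, 0, 0.02, 0.5, 0, 0, 0]
    - [0.3, 0, 0.02, 0.5, 0, 0, 0]
    - [0.3, 0, 0.02, 0.5, 0, 0, 0]
    - [0.3, 0, 0.02, 0.45, 0, 0, 0]
    - [0.3, 0, 0, 0, 0, 0, 0]
    - [1, 0, 0, 0, 0, 0, 0]
    - [1, 0, 0, 0, 0, 0, 0]
    - [1, 0, 0, 0, 0, 0, 0]
    - [1, 0, 0, 0, 0, 0, 0]
  newtons: 30

```text
time_s: 81.15
tcp_pos: [0.6033, 0.2663, 0.2333]
eef_rot: [-2.129, -2.309, 0.003]
force: [-5.5, -2.5, 4.0]
grip_width: 0.1
```

```bash
python3 tarc.py -112 159 0 25
```

```text
t 81.15 tcp [0.6033 0.2663 0.2333] box [ 64.3  89.5 233.3] yaw 4.6 tilt [-0.002 -0.001 -1.   ] F [-5.5 -2.5  4. ] w 0.1 q [ 0.12  0.48 -0.85  1.4   0.36  1.42 -0.65]
q 2.5217791409171517 r 100.91588129559817
-0.23 -0.25 ; -0.26 -0.22 ; -0.28 -0.19 ; -0.3 -0.16 ; -0.31 -0.13 ; -0.32 -0.1 ; -0.33 -0.07 ; -0.34 -0.03 ; -0.34 -0.0 ; -0.34 0.03 ; -0.33 0.07 ; -0.32 0.1 ; -0.31 0.13 ; -0.3 0.16 ; -0.28 0.19 ; -0.26 0.22 ; -0.23 0.24 ; -0.21 0.27 ; -0.18 0.28 ; -0.15 0.3 ; -0.12 0.31 ; -0.09 0.33 ; -0.05 0.33 ; -0.02 0.34 ; 0.01 0.34 ;
```

```bash
python3 tarc.py -112 160.3 0 25
```

```text
t 81.15 tcp [0.6033 0.2663 0.2333] box [ 64.3  89.5 233.3] yaw 4.6 tilt [-0.002 -0.001 -1.   ] F [-5.5 -2.5  4. ] w 0.1 q [ 0.12  0.48 -0.85  1.4   0.36  1.42 -0.65]
q 2.531655176236323 r 100.07626025093957
-0.23 -0.25 ; -0.25 -0.22 ; -0.27 -0.2 ; -0.29 -0.17 ; -0.31 -0.14 ; -0.32 -0.11 ; -0.33 -0.07 ; -0.34 -0.04 ; -0.34 -0.0 ; -0.34 0.03 ; -0.33 0.06 ; -0.32 0.1 ; -0.31 0.13 ; -0.3 0.16 ; -0.28 0.19 ; -0.26 0.22 ; -0.24 0.24 ; -0.21 0.26 ; -0.18 0.28 ; -0.15 0.3 ; -0.12 0.31 ; -0.09 0.33 ; -0.06 0.33 ; -0.02 0.34 ; 0.01 0.34 ;
```

Request:
carry_out:
  series:
    - [1, 0, -0.23, -0.25, 0, 0, 0]
    - [1, 0, -0.25, -0.22, 0, 0, 0]
    - [1, 0, -0.28, -0.2, 0, 0, 0]
    - [1, 0, -0.3, -0.17, 0, 0, 0]
    - [1, 0, -0.31, -0.14, 0, 0, 0]
    - [1, 0, -0.32, -0.11, 0, 0, 0]
    - [1, 0, -0.33, -0.08, 0, 0, 0]
    - [1, 0, 0, 0, 0, 0, 0]

```text
time_s: 81.95
tcp_pos: [0.5427, 0.2611, 0.268]
eef_rot: [2.129, 2.309, -0.002]
force: [-1.3, 3.9, -7.7]
grip_width: 0.104
```

```bash
python3 tarc.py -112 160.3 0 18
```

```text
t 81.95 tcp [0.5427 0.2611 0.268 ] box [  3.6  89.2 268. ] yaw 4.6 tilt [-0.    -0.001 -1.   ] F [-1.3  3.9 -7.7] w 0.104 q [ 0.18  0.34 -0.9   1.5   0.27  1.43 -0.64]
q 1.8177168682536602 r 100.23611703694142
-0.34 -0.04 ; -0.34 -0.0 ; -0.34 0.03 ; -0.33 0.07 ; -0.32 0.1 ; -0.31 0.13 ; -0.3 0.16 ; -0.28 0.19 ; -0.26 0.22 ; -0.23 0.24 ; -0.21 0.26 ; -0.18 0.28 ; -0.15 0.3 ; -0.12 0.31 ; -0.09 0.32 ; -0.05 0.33 ; -0.02 0.34 ; 0.01 0.34 ;
```

Request:
carry_out:
  series:
    - [1, 0, -0.34, -0.03, 0, 0, 0]
    - [1, 0, -0.34, 0, 0, 0, 0]
    - [1, 0, -0.34, 0.03, 0, 0, 0]
    - [1, 0, -0.33, 0.07, 0, 0, 0]
    - [1, 0, -0.32, 0.1, 0, 0, 0]
    - [1, 0, -0.31, 0.13, 0, 0, 0]
    - [1, 0, -0.3, 0.16, 0, 0, 0]
    - [1, 0, -0.28, 0.19, 0, 0, 0]
    - [1, 0, 0, 0, 0, 0, 0]

```text
time_s: 82.85
tcp_pos: [0.4654, 0.2549, 0.2476]
eef_rot: [-2.129, -2.309, 0.004]
force: [-5.2, 1.1, 4.1]
grip_width: 0.102
```

```bash
python3 tarc.py -112 160.3 0 10
```

```text
t 82.85 tcp [0.4654 0.2549 0.2476] box [-74.   89.3 247.6] yaw 4.6 tilt [-0.002 -0.002 -1.   ] F [-5.2  1.1  4.1] w 0.102 q [ 0.26  0.18 -0.94  1.69  0.15  1.34 -0.62]
q 0.9929735352465769 r 99.85813969215792
-0.25 0.22 ; -0.23 0.24 ; -0.2 0.26 ; -0.18 0.28 ; -0.15 0.3 ; -0.12 0.31 ; -0.09 0.32 ; -0.05 0.33 ; -0.02 0.33 ; 0.01 0.33 ;
```

Request:
carry_out:
  series:
    - [1, 0, -0.26, 0.22, 0, 0, 0]
    - [1, 0, -0.23, 0.24, 0, 0, 0]
    - [1, 0, -0.21, 0.26, 0, 0, 0]
    - [1, 0, -0.18, 0.28, 0, 0, 0]
    - [1, 0, -0.15, 0.3, 0, 0, 0]
    - [1, 0, -0.12, 0.31, 0, 0, 0]
    - [1, 0, -0.09, 0.32, 0, 0, 0]
    - [1, 0, -0.05, 0.33, 0, 0, 0]
    - [1, 0, 0, 0, 0, 0, 0]

```text
time_s: 83.75
tcp_pos: [0.4278, 0.2518, 0.1788]
eef_rot: [-2.129, -2.308, 0.003]
force: [-5.0, 2.6, -3.1]
grip_width: 0.102
```

```bash
python3 tarc.py -112 160.3 0 2
```

```text
t 83.75 tcp [0.4278 0.2518 0.1788] box [-111.8   89.2  178.8] yaw 4.6 tilt [-0.002 -0.    -1.   ] F [-5.   2.6 -3.1] w 0.102 q [ 0.27  0.15 -0.95  1.86  0.13  1.19 -0.64]
q 0.1857790391761891 r 99.86266918079635
-0.02 0.31 ; 0.01 0.31 ;
```

Request:
carry_out:
  series:
    - [1, 0, -0.02, 0.2, 0, 0, 0]
    - [1, 0, 0, 0.2, 0, 0, 0]
    - [1, 0, 0, 0.15, 0, 0, 0]
    - [1, 0, 0, 0.1, 0, 0, 0]
    - [1, 0, 0, 0, 0, 0, 0]

```text
time_s: 84.25
tcp_pos: [0.4277, 0.2519, 0.1604]
eef_rot: [-2.129, -2.308, 0.002]
force: [-3.4, 2.3, -3.5]
grip_width: 0.102
```

```bash
python3 tarc.py -112 160.3 0 2
```

```text
t 84.25 tcp [0.4277 0.2519 0.1604] box [-111.9   89.3  160.4] yaw 4.6 tilt [-0.002 -0.    -1.   ] F [-3.4  2.3 -3.5] w 0.102 q [ 0.26  0.18 -0.95  1.89  0.15  1.16 -0.66]
q 0.0006423820524750212 r 99.8749058860698
-0.0 0.0 ; -0.0 0.0 ;
```

Lowering in small steps until the tray rests.

Request:
carry_out:
  series:
    - [1, 0, 0, 0.05, 0, 0, 0]
    - [1, 0, 0, 0.02, 0, 0, 0]
    - [1, 0, 0, 0, 0, 0, 0]

```text
time_s: 84.55
tcp_pos: [0.4278, 0.2521, 0.1598]
eef_rot: [-2.13, -2.309, 0.002]
force: [-11.5, -1.8, 14.8]
grip_width: 0.1
```

```bash
python3 tarc.py -112 160.3 0 2
```

```text
t 84.55 tcp [0.4278 0.2521 0.1598] box [-111.8   89.4  159.8] yaw 4.6 tilt [-0.001 -0.001 -1.   ] F [-11.5  -1.8  14.8] w 0.1 q [ 0.26  0.18 -0.95  1.89  0.16  1.16 -0.67]
q -0.004964348185801271 r 99.81218647609784
-0.0 -0.01 ; -0.0 -0.01 ;
```

The tray is down on its rest. I'll release and retreat.

Request:
carry_out:
  series:
    - [0.3, 0, 0, 0, 0, 0, 0]
    - [0.3, 0, 0, 0, 0, 0, 0]
    - [0.3, 0, 0, 0, 0, 0, 0]
    - [0.3, 0, 0, -0.4, 0, 0, 0]
    - [0.3, 0, 0, -0.8, 0, 0, 0]
    - [0.3, 0, 0, -0.9, 0, 0, 0]
    - [0.3, 0, 0, -0.9, 0, 0, 0]
    - [0.3, -0.5, 0, -0.5, 0, 0, 0]
    - [0.3, -0.9, 0, 0, 0, 0, 0]
    - [0.3, -0.9, 0, 0, 0, 0, 0]

```text
time_s: 85.55
tcp_pos: [0.4345, 0.1828, 0.2654]
eef_rot: [2.128, 2.309, 0.003]
force: [1.3, -0.8, 0.2]
grip_width: 0.353
```

Request:
carry_out:
  series:
    - [0.3, -0.9, 0.3, 0, 0, 0, 0]
    - [0.3, -0.9, 0.3, 0, 0, 0, 0]
    - [0.3, -0.9, 0.3, 0, 0, 0, 0]
    - [0.3, -0.9, 0.3, 0, 0, 0, 0]
    - [0.3, -0.9, 0.3, 0, 0, 0, 0]
    - [0.3, -0.9, 0.3, 0, 0, 0, 0]
    - [0.3, -0.9, 0.2, 0, 0, 0, 0]
    - [0.3, -0.9, 0.2, 0, 0, 0, 0]
    - [0.3, -0.9, 0.2, 0, 0, 0, 0]
    - [0.3, -0.9, 0.2, 0, 0, 0, 0]

```text
time_s: 86.55
tcp_pos: [0.5339, -0.0811, 0.2649]
eef_rot: [2.13, 2.308, 0.001]
force: [0.6, 0.5, -0.2]
grip_width: 0.354
```

Request:
carry_out:
  series:
    - [0.3, -0.9, 0, 0, 0, 0, 0]
    - [0.3, -0.9, 0, 0, 0, 0, 0]
    - [0.3, -0.9, 0, 0, 0, 0, 0]
    - [0.3, -0.9, 0, 0, 0, 0, 0]
    - [0.3, -0.9, 0, 0, 0, 0, 0]
    - [0.3, 0, 0, 0, 0, 0, 0]

```text
time_s: 87.15
tcp_pos: [0.5436, -0.2193, 0.2642]
eef_rot: [2.137, 2.302, -0.001]
force: [-0.6, 1.0, -0.2]
grip_width: 0.349
```

```bash
python3 - <<'E'
from h import *
i,d=robot.get_image('top'); save('z1.png',i); P=cloud(robot.camera_info('top'),d)
i2,d2=robot.get_image('scene'); save('z2.png',i2)
P0=np.load('P_top.npy')
def st(n,x0,x1,y0,y1):
    c,s=np.cos(Q[2]),np.sin(Q[2])
    for PP,l in ((P0,'start'),(P,'now')):
        dx=(PP[...,0]-Q[0])*1e3;dy=(PP[...,1]-Q[1])*1e3; X=c*dx+s*dy;Y=-s*dx+c*dy
        m=(X>x0)&(X<x1)&(Y>y0)&(Y<y1); print(n,l,np.round(np.nanmedian(PP[m][:,2])*1e3,1))
st('flap front',-70,-30,-130,-20); st('flap back',40,80,-130,-20); st('tray',-80,20,50,130); st('tray bar',-115,-109,60,115)
for n in ('lemon','mug_b','tin_far','spoon_a','fork_a','opener','peeler'):
    for x in robot.cut_out('top',n)[:2]: print(n,round(x['score'],2),np.round(x['point']),np.round(np.nanmedian(P[x['region']],0),3))
state()
E
```

```text
flap front start 68.5
flap front now 68.3
flap back start 68.3
flap back now 68.7
tray start 95.2
tray now 95.8
tray bar start 165.8
tray bar now 165.5
mug_b 0.75 [134. 226.] [0.458 0.491 0.066]
tin_far 0.58 [252. 189.] [0.558 0.098 0.069]
t 87.6 tcp [ 0.5444 -0.2137  0.2641] box [ -33.1 -384.2  264.1] yaw 4.6 tilt [ 0. -0. -1.] F [-0.4 -0.1 -0.3] w 0.355 q [ 0.77  0.23 -0.56  1.56  0.12  1.38  0.28]
```

View pics/z1.png

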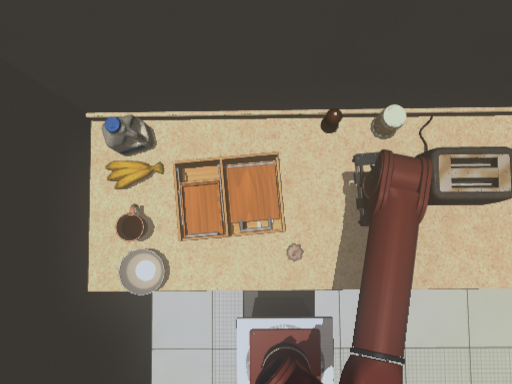

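View pics/z2.png

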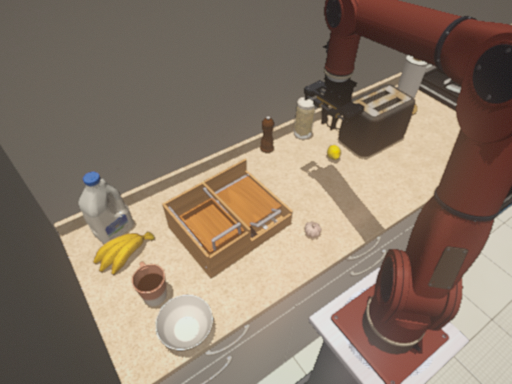

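Flap, tray and tray bar heights match the start within about 0.6 mm. The worktop is clear of cutlery and tins, and the lemon and mug look unmoved in the pictures.

```bash
python3 -c "
from cell import robot
print(robot.hand_in())"
```

```text
the job is handed in; nothing more can be done
None
```

The picnic box is packed and handed in at about 88 s of the 210 s allowed. I opened the flap to its stop at about 1.65 rad, laid the opener, fork and spoon flat side by side in the lower tier, and lowered the flap shut by its bar. I then swung the tray to its stop at 2.53 rad, stood the one tin upright in the bay beneath it, and lowered the tray by hand.

- **Last checks:** In the final top depth picture, the flap, tray and tray bar heights are within about 0.6 mm of the start. No cutlery or tin was left on the worktop, and the gripper was clear of everything.
- **Mug and lemon:** The mug measures the same position as at the start. The network did not find the lemon in the last top picture because the arm covered it. The scene picture shows it in its place.
- **What needed mending:** The opener twisted when I pushed it aside, and three pushes got it parallel to the partition. I set the spoon back down once to make room by moving the fork. The second spoon grasp slipped, so I gripped it again lower. The tin was knocked a few centimetres during the run, and I measured it afresh before grasping.
- **False reading:** The network's last "tin" reading (score 0.58) lies on the shut flap. I took it as a false report.

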